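Preload and pin the castle nuts of the idler hubs

TASK

On each idler hub standing in its nest on the bench, tighten the castle nut clockwise with the clutch driver and stop at the first click, then take the driver off and turn the nut itself a little further clockwise, just until the next slot lines up with the cross hole of the stud, and push a lock pin through slot and hole until its head is up against the nut. Stand the driver upright back on its black mat, and leave the jar, tape and bin alone.

Things in the scene. Friction and masses are not known exactly. Their poses are not given: they have to be found in the camera images.
- nut_a (a joint): turn of hub a's castle nut about its upright axis, rad, 0 to 3.6; grows as it is tightened (clockwise from above). Starts at 0.2 to 0.9 and stays where left. Resists with 0.33 N m + 0.10 N m per rad, so the clutch driver clicks at about 2.05; the next slot comes in line with the cross hole 0.2 to 0.8 rad after that. None if the hub is absent (2 or 3 of 3 are present).
- nut_a_mid (a point): steel castle nut of hub a: hexagon 46 mm across flats, 24 high; on it six teeth 12 high inside a 44 mm circle; between them six slots 10 wide, 60 degrees apart, one over the middle of each flat. Point: on the axis, half-way up the hexagon (12 below the slot floors, 24 below the tooth tops, 72 above the bench). z up; x points through one slot, square to a pair of flats, and turns with the nut.
- stud_a_hole (a point): upright 26 mm stud of hub a, does not turn, ends 42 mm above the nut's underside. Point: centre of its cross hole, 9 wide, 9.5 high, level along this point's x, open at both ends (use either), floor level with the slot floors. Below the nut: collar 40 mm across to 60 above the bench, barrel 68 to 38, base 90 square to 17; it sits, held from turning with 1.5 mm play, in a 105 square rimmed nest.
- nut_b (a joint): turn of hub b's castle nut about its upright axis, rad, 0 to 3.6; grows as it is tightened (clockwise from above). Starts at 0.2 to 0.9 and stays where left. Resists with 0.33 N m + 0.10 N m per rad, so the clutch driver clicks at about 2.05; the next slot comes in line with the cross hole 0.2 to 0.8 rad after that. None if the hub is absent (2 or 3 of 3 are present).
- nut_b_mid (a point): steel castle nut of hub b: hexagon 46 mm across flats, 24 high; on it six teeth 12 high inside a 44 mm circle; between them six slots 10 wide, 60 degrees apart, one over the middle of each flat. Point: on the axis, half-way up the hexagon (12 below the slot floors, 24 below the tooth tops, 72 above the bench). z up; x points through one slot, square to a pair of flats, and turns with the nut.
- stud_b_hole (a point): upright 26 mm stud of hub b, does not turn, ends 42 mm above the nut's underside. Point: centre of its cross hole, 9 wide, 9.5 high, level along this point's x, open at both ends (use either), floor level with the slot floors. Below the nut: collar 40 mm across to 60 above the bench, barrel 68 to 38, base 90 square to 17; it sits, held from turning with 1.5 mm play, in a 105 square rimmed nest.
- nut_c (a joint): turn of hub c's castle nut about its upright axis, rad, 0 to 3.6; grows as it is tightened (clockwise from above). Starts at 0.2 to 0.9 and stays where left. Resists with 0.33 N m + 0.10 N m per rad, so the clutch driver clicks at about 2.05; the next slot comes in line with the cross hole 0.2 to 0.8 rad after that. None if the hub is absent (2 or 3 of 3 are present).
- nut_c_mid (a point): steel castle nut of hub c: hexagon 46 mm across flats, 24 high; on it six teeth 12 high inside a 44 mm circle; between them six slots 10 wide, 60 degrees apart, one over the middle of each flat. Point: on the axis, half-way up the hexagon (12 below the slot floors, 24 below the tooth tops, 72 above the bench). z up; x points through one slot, square to a pair of flats, and turns with the nut.
- stud_c_hole (a point): upright 26 mm stud of hub c, does not turn, ends 42 mm above the nut's underside. Point: centre of its cross hole, 9 wide, 9.5 high, level along this point's x, open at both ends (use either), floor level with the slot floors. Below the nut: collar 40 mm across to 60 above the bench, barrel 68 to 38, base 90 square to 17; it sits, held from turning with 1.5 mm play, in a 105 square rimmed nest.
- clutch (a joint): turn of the driver's grip against its socket, rad, 0 at rest. Driven clockwise it stays 0 until the set torque (0.53 N m), then the grip gives way (the click) at nearly constant torque and the nut stops following: 0.08 or more is a click, beyond 0.40 is forcing it; its stop is at 0.6. Springs back to 0 when let go.
- driver_grip (a point): preset clutch driver, loose, 0.47 kg, 85 mm tall, standing on its socket: steel hexagonal socket 58 mm across, 38 high, with a black square grip on top, 32 x 32, 34 high. Point: centre of the grip, on the axis, 67.5 mm above the socket's mouth. z up; x and y square to the grip's flat sides; x is also the socket's x while the clutch is at 0.
- driver_mouth (a point): centre of the driver's socket mouth (underside), turns with the socket; x square to a pair of its flats. Inside 48.5 mm across flats, 24 deep to a rim that rests on the nut's teeth, with a recess for the stud end. Right down on a nut, the mouth is level with the nut_mid point and grips the hexagon's upper 12 mm with about 5 degrees of play.
- mat: black rubber mat, 120 x 120 x 3 mm, fixed flat on the bench; origin at the centre of its underside. The driver starts standing upright on it and belongs back there.
- pin_1_head (a point): lock pin, loose, plain steel, 50 g, one of three alike lying on the bench: a square head 28 mm long, 16 x 16 mm, and a round stem 6 mm diameter, 52 mm long, rounded at the tip. Point: centre of the head (8 mm above the bench as it lies). x points along the stem to the tip. Pushed home, the head's face touches the nut's flat and the head's centre lies 37 mm from the centre of the stud's hole.
- pin_1: the same pin; origin under the centre of the head, same axes.
- pin_2_head (a point): lock pin, loose, plain steel, 50 g, one of three alike lying on the bench: a square head 28 mm long, 16 x 16 mm, and a round stem 6 mm diameter, 52 mm long, rounded at the tip. Point: centre of the head (8 mm above the bench as it lies). x points along the stem to the tip. Pushed home, the head's face touches the nut's flat and the head's centre lies 37 mm from the centre of the stud's hole.
- pin_2: the same pin; origin under the centre of the head, same axes.
- pin_3_head (a point): lock pin, loose, plain steel, 50 g, one of three alike lying on the bench: a square head 28 mm long, 16 x 16 mm, and a round stem 6 mm diameter, 52 mm long, rounded at the tip. Point: centre of the head (8 mm above the bench as it lies). x points along the stem to the tip. Pushed home, the head's face touches the nut's flat and the head's centre lies 37 mm from the centre of the stud's hole.
- pin_3: the same pin; origin under the centre of the head, same axes.
- jar: bystander: brown grease jar with a steel lid, 60 mm across, 65 mm tall; origin at the centre of its underside. To be left where it is.
- tape: bystander: roll of yellow tape lying flat, 90 mm across, 24 mm high; origin at the centre of its underside. To be left where it is.
- bin: bystander: blue plastic bin, 80 x 120 x 50 mm; origin at the centre of its underside. To be left where it is.
Things that resemble listed ones, but are neither listed nor needed, are in the scene too. Leave any turquoise look-alike of the part that bears clutch alone.

How it is judged:
By the outcome, as a careful person would: the job done as asked, in the order asked, and still so for the second after the job is handed in, with the robot touching nothing.
Of hub_a, hub_b, hub_c only 2 to 3 are there at a start; the rules pass over those that are not, and their reading is None.
At some moment in a run one of pin_1, pin_2, pin_3 may be knocked a few centimetres aside while the robot is not near it.
It also fails if it takes over 210 s, if anything falls off the work surface, if the arm or the gripper's body presses on something with over 40 N, if the wrist force passes 120 N, or if a joint passes its speed limit or range.

ROBOT

A 7-joint arm with a two-finger parallel gripper is mounted at the origin on the work surface. World frame = base frame: x ahead of the robot, y to its left, z up, the work surface at z = 0. Lengths are in m, angles in rad, forces in N, time in s.
With the tool pointing down it reaches from about 0.4 to 0.85 m from the base axis. Payload 4.5 kg.
Tool frame: the origin (TCP) lies at the centre of the arm's flange, where the gripper is bolted on; the fingertips stand 166 mm ahead of it and the grasp point (between the pads) lies 147 mm ahead of it (r.grip_depth is the distance from the TCP to the grasp point, in m); z points along the fingers, y is the line along which they close (so a half turn about z gives the same grasp; the last joint's range is limited). The gripper opens to 88 mm and grips with 3 to 60 N. Pads are 18 mm wide; open, the fingers measure 123 mm over their backs; the gripper's body (75 mm by 187 mm) begins 45 mm behind the grasp point.
Start: joints at [1.356, 0.689, -0.195, 1.565, 0.157, 0.902, -0.215], TCP at [0.154, -0.606, 0.405] pointing down, gripper open.
Joint ranges: [-3.01, 3.01], [-0.46, 2.08], [-1.47, 1.51], [0.13, 2.56], [-1, 4.14], [0.04, 2.09], [-2.66, 2.66]. Speed limits (rad/s): [2.57, 2.57, 3.14, 3.14, 3.14, 3.14, 3.14].

INTERFACE

Orientations are given as a unit quaternion [x, y, z, w].
In Python, from plant import status, cams, r, finder gives the robot as it stands.
- The arm moves only by the tool play_rows, never from a script. Its argument "rows" is a list of rows, each a list of 7 numbers: the opening in per cent of the stroke, from 0 (shut) to 100 (fully open), then the shift along the tool's x, y, z in m, then the turn, a rotation vector about the tool's x, y, z in degrees. A call has 1 to 8 rows; each row shifts and turns the commanded pose from where the row before left it, along the tool's axes as they then stand; what a row does not reach is not made up. A row lasts 1/8 s, in which the tool goes at most 62.5 mm and 10.7 degrees, less where a joint would pass 70% of its speed; a pose out of reach is approached as far as the arm can. A call with a gripper value outside its range is refused whole. The fingers move at their own pace and stop on an object; "grip_force" is the grip in N (left out, the last holds). Time passes only in rows, so rows that do not move let the fingers close. It gives the time, the measured TCP pose, the force, the opening and the grip force at its end, in the units of the state.
- status.get_state(): the state, without advancing time (a new reading comes with each control period).
- cams.snapshot(name): name is "scene" or "side" or "wrist"; returns the picture (400x640x3 uint8, red, green, blue); there is no depth.
- cams.camera_params(name): a dict with "vfov" (degrees; the focal length in pixels is half the picture's height over the tangent of half this angle, whatever the lens; pixels are square), "cx", "cy" (the principal point, pixels), "R" (3x3) and "t" (3): a world point X has camera coordinates R X + t; the wrist camera has in their place "tool_from_camera" (4x4, takes a point from camera to tool coordinates, whose origin is the TCP and whose axes are the flange's). Camera axes: x right, y down, z forward; pixel columns grow to the right and rows downward; lengths in m; the calibration is good to about 2 mm. A picture is of the moment at which its call begins: read the wrist's pose just before it. camera_params takes no time and is no camera call.
- r.finish_job(): hands the job in; it is judged then, once.
Trained networks look in the newest picture that a camera, given by its name, has taken for a name from the list of things; names that differ only in an ending like _2 or _b are one class to them, and where a whole thing is asked for, a point or a joint stands for the part that bears it (a point fixed in the world has none). Each returns a list of dicts, best first, with "score" (0 to 1); they miss things now and then, are a little off and sometimes report something else, mostly with a low value. They report only what shows in the picture. A call takes as long as a camera call. They do not tell look-alikes from the thing itself.
- finder.spot_in(camera, label): "at" ([x, y, z] in m, in the coordinates of the camera as it stood for that picture, good to about 4 mm: the middle of the surface that is visible of it).
- finder.regions_of(camera, label): "mask" (400x640 bool, what is visible of it).
The state is a dict: "clock": time; "q": joint angles; "qd": joint speeds; "joint_torque": joint torques, N m; "tool_pos": TCP position; "eef_rot": TCP orientation; "contact_force": force on the tool from outside, world axes, zero at the start; "moment": the same for the moment, N m; "opening": opening from 0.0 (shut) to 1.0 (fully open); "finger_force": force on a finger pad.
Only numpy, scipy, OpenCV 4.12 (cv2) and the standard library are available. Lean on these libraries where they do the work, as an engineer would, in place of code of your own. Each camera call takes 0.05 s, during which the arm holds its last target. There are 200 camera calls.

## Working session

There is one attempt and no reset: what is moved stays moved. The work goes in short steps, Python scripts to look and compute and a tool call to move; the robot and the scene stay as the last step left them, time stands still between calls to the robot, and variables do not carry over. Pictures are saved under pics/ and viewed, at most 14 in all, crops included, and the job is handed in when it is done.

Besides the shell and the picture viewer there is one more tool, called by a JSON object that holds its "name" and its "arguments", one argument or row to a line. play_rows: Moves the arm, as the interface text tells. Its arguments: {"type":"object","properties":{"rows":{"type":"array","items":{"type":"array","items":{"type":"number"}}},"grip_force":{"type":"number"}},"required":["rows"]}

```bash
ls; mkdir -p pics
python3 - <<'E'
from plant import status, cams, r, finder
import cv2,numpy as np
s=status.get_state(); print(s)
for c in ("scene","side","wrist"):
    im=cams.snapshot(c); cv2.imwrite(f"pics/{c}0.png",im[:,:,::-1])
    p=cams.camera_params(c); print(c,p)
    for l in ("nut_a_mid","stud_a_hole","driver_grip","pin_1_head","mat"):
        if c=="wrist" : break
        for d in finder.spot_in(c,l):
            X=np.array(p["R"]).T@(np.array(d["at"])-p["t"]); print(c,l,round(d["score"],2),X.round(3))
E
```

```text
pics
{'clock': 0.0, 'q': array([ 1.35577964,  0.68998792, -0.19451959,  1.56635234,  0.15730193,
        0.90248988, -0.21506207]), 'qd': array([ 0.00081604, -0.00182724, -0.00079627, -0.00018206,  0.0006313 ,
        0.00099892, -0.00129898]), 'joint_torque': array([ 7.21799734e-04, -5.27554929e+01, -1.26691740e+00, -1.53430098e+01,
       -5.27141453e-02,  6.57298457e-03,  1.72931022e-04]), 'tool_pos': array([ 0.15380471, -0.60543804,  0.40390522]), 'eef_rot': array([ 9.92262837e-01,  1.24151562e-01, -1.79072977e-04, -9.05019759e-04]), 'contact_force': array([-0.39854105, -0.38638861,  0.65544271]), 'moment': array([-0.06774973,  0.02271392, -0.0283697 ]), 'finger_force': 0.0, 'opening': 1.0051810922975768}
scene {'vfov': 48.37792519884499, 'cx': 322.4871880981285, 'cy': 196.0850436363657, 'R': array([[ 0.87245806,  0.48828491, -0.0198691 ],
       [ 0.31391479, -0.59113003, -0.74298236],
       [-0.3745323 ,  0.64198374, -0.66901601]]), 't': array([-0.43767961, -0.08880312,  1.30976425])}
scene driver_grip 0.75 [ 0.315 -0.164  0.08 ]
scene driver_grip 0.74 [0.569 0.109 0.073]
scen
[... 663 characters left out ...]
ide stud_a_hole 0.46 [0.693 0.167 0.012]
side driver_grip 0.85 [ 0.313 -0.138  0.073]
side driver_grip 0.83 [0.564 0.135 0.078]
side driver_grip 0.78 [ 0.454 -0.01   0.081]
side driver_grip 0.78 [ 0.398 -0.192  0.073]
side mat 0.81 [ 0.49  -0.001  0.002]
wrist {'vfov': 65.97395776568612, 'cx': 323.013850474277, 'cy': 199.46301779804745, 'tool_from_camera': array([[ 3.44146242e-04, -9.56421337e-01, -2.91989911e-01,
         7.50709105e-02],
       [ 9.99999849e-01,  4.54451717e-04, -3.09946081e-04,
         8.73748624e-04],
       [ 4.29134361e-04, -2.91989760e-01,  9.56421349e-01,
         2.02000437e-02],
       [ 0.00000000e+00,  0.00000000e+00,  0.00000000e+00,
         1.00000000e+00]])}
```

```bash
cd pics
python3 - <<'E'
import cv2,numpy as np
a=cv2.imread("scene0.png");b=cv2.imread("side0.png")
cv2.imwrite("s0.png",cv2.resize(a,(800,500),interpolation=cv2.INTER_CUBIC))
cv2.imwrite("d0.png",cv2.resize(b,(800,500),interpolation=cv2.INTER_CUBIC))
E
```

```text
(no output)
```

View pics/s0.png

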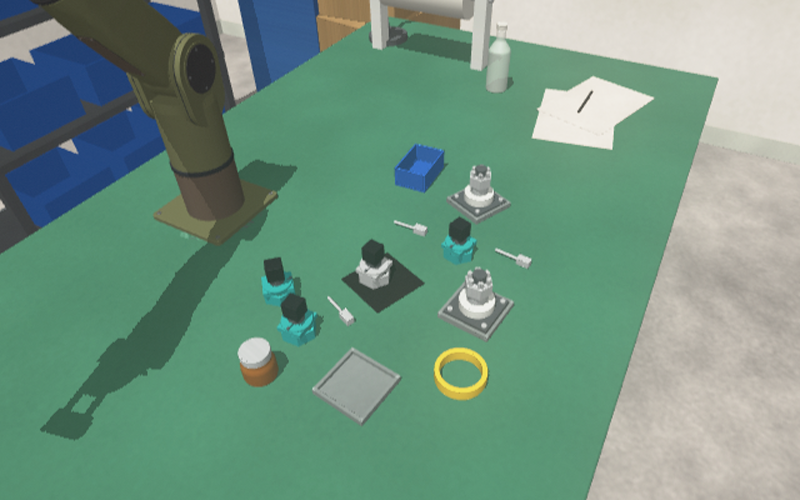

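View pics/d0.png

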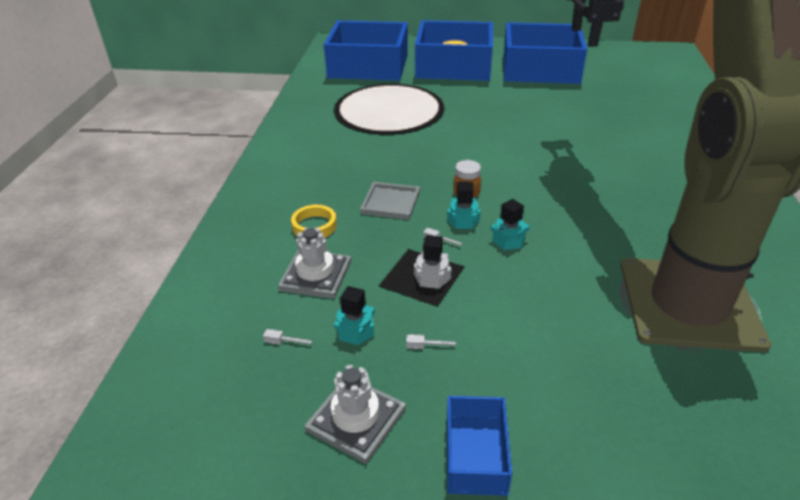

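The scene picture shows these candidates for the driver:

- A grey steel one on the black mat at (375,265). This is the one to use.
- Turquoise look-alikes at (460,240), (277,282) and (296,320), to be left alone.

The hubs stand at (480,190) and (478,295), and the third nest at (357,385) is empty. The pins are at (412,228), (515,258) and (341,310). I'll move over the area for a look with the wrist camera.

{"name": "play_rows", "arguments": {
  "rows": [
    [100,0.0344,-0.0348,-0.003,0,0,0],
    [100,0.0344,-0.0348,-0.003,0,0,0],
    [100,0.0344,-0.0348,-0.003,0,0,0],
    [100,0.0344,-0.0348,-0.003,0,0,0],
    [100,0.0344,-0.0348,-0.003,0,0,0],
    [100,0.0344,-0.0348,-0.003,0,0,0],
    [100,0.0344,-0.0348,-0.003,0,0,0],
    [100,0.0344,-0.0348,-0.003,0,0,0]
  ]
}}

```text
clock: 1.65
tool_pos: [0.3528, -0.2668, 0.4291]
eef_rot: [0.992, 0.124, 0.0, 0.0]
contact_force: [0.4, 0.4, 0.2]
opening: 1.004
finger_force: 0.0
```

{"name": "play_rows", "arguments": {
  "rows": [
    [100,0.0344,-0.0348,-0.003,0,0,0],
    [100,0.0344,-0.0348,-0.003,0,0,0],
    [100,0.0344,-0.0348,-0.003,0,0,0],
    [100,0.0344,-0.0348,-0.003,0,0,0],
    [100,0.0344,-0.0348,-0.003,0,0,0],
    [100,0.0344,-0.0348,-0.003,0,0,0],
    [100,0.0344,-0.0348,-0.003,0,0,0],
    [100,0.0344,-0.0348,-0.003,0,0,0]
  ]
}}

```text
clock: 2.65
tool_pos: [0.5509, 0.0709, 0.453]
eef_rot: [0.992, 0.124, 0.0, 0.0]
contact_force: [0.1, -1.0, 0.5]
opening: 0.994
finger_force: 0.0
```

```bash
cat > h.py <<'E'
from plant import status, cams, r, finder
import cv2, numpy as np
from scipy.spatial.transform import Rotation as Ro
P=cams.camera_params("wrist"); T=np.array(P["tool_from_camera"]); F=200/np.tan(np.radians(P["vfov"]/2))
K=np.array([[F,0,P["cx"]],[0,F,P["cy"]],[0,0,1]])
def tool():
    s=status.get_state(); return np.array(s["tool_pos"]),Ro.from_quat(s["eef_rot"]).as_matrix(),s
def yaw(R): return np.degrees(np.arctan2(R[1,0],R[0,0]))
def shot(name=None):
    p,R,s=tool(); im=cams.snapshot("wrist")[:,:,::-1].copy()
    if name: cv2.imwrite(f"pics/{name}.png",im)
    Rc=R@T[:3,:3]; tc=R@T[:3,3]+p
    return im,(Rc,tc)
def unproj(c,uv,z):
    d=np.linalg.inv(K)@np.array([uv[0],uv[1],1.]); d=c[0]@d; return c[1]+d*(z-c[1][2])/d[2]
def proj(c,X):
    Y=K@((np.atleast_2d(X)-c[1])@c[0]).T; return (Y[:2]/Y[2]).T
def find(c,label,mins=.2):
    return [(round(d["score"],2),(c[0]@np.array(d["at"])+c[1]).round(4)) for d in finder.spot_in("wrist",label) if d["score"]>mins]
def go(X,yw=None):
    """remaining shift (mm, tool axes) to TCP X after turning to yaw yw about vertical; tool z turn = -(world yaw change)"""
    p,R,s=tool(); y0=yaw(R)
    dy=0 if yw is None else (yw-y0+180)%360-180
    a=np.radians(y0+dy); X=np.array(X); d=X-p
    sh=[np.cos(a)*d[0]+np.sin(a)*d[1], np.sin(a)*d[0]-np.cos(a)*d[1], -d[2]]
    tilt=np.degrees(Ro.from_matrix(R.T@np.column_stack([[np.cos(a-np.radians(dy)),np.sin(a-np.radians(dy)),0],[np.sin(a-np.radians(dy)),-np.cos(a-np.radians(dy)),0],[0,0,-1]])).as_rotvec())
    print("yaw",y0.round(2),"turn z",round(-dy,2),"shift mm",(1000*np.array(sh)).round(2),"tilt fix",tilt.round(2),"q",s["q"].round(2))
def st():
    p,R,s=tool(); print("t",round(s["clock"],2),"p",p.round(4),"yaw",yaw(R).round(2),"F",s["contact_force"].round(2),"M",s["moment"].round(3),"open",round(s["opening"],3),"ff",round(s["finger_force"],1))
E
python3 - <<'E'
from h import *
st();im,c=shot("w1")
for l in ("nut_a_mid","stud_a_hole","driver_grip","driver_mouth","pin_1_head","mat"):
    print(l,find(c,l))
go([.55,.07,.45])
E
```

```text
t 2.65 p [0.5509 0.0709 0.453 ] yaw 14.25 F [ 0.11 -1.    0.48] M [-0.056 -0.049 -0.019] open 0.994 ff 0.0
nut_a_mid [(0.37, array([ 0.4563, -0.0218,  0.0877]))]
stud_a_hole [(0.44, array([ 0.4623, -0.0211,  0.0395]))]
driver_grip [(0.73, array([ 0.3226, -0.1478,  0.0676])), (0.62, array([ 0.4562, -0.026 ,  0.0822])), (0.59, array([0.5702, 0.1184, 0.0829]))]
driver_mouth [(0.81, array([ 0.3191, -0.1407,  0.0414])), (0.79, array([ 0.4615, -0.0208,  0.041 ])), (0.62, array([0.5708, 0.1135, 0.0371])), (0.53, array([ 0.4251, -0.2267,  0.0228])), (0.23, array([ 0.4748, -0.1503,  0.0152]))]
pin_1_head []
mat [(0.81, array([ 0.49  , -0.0152,  0.0068]))]
yaw 14.13 turn z 0 shift mm [ 0.68 -1.98  2.62] tilt fix [0.06 0.06 0.  ] q [-0.1   0.54 -0.17  1.72  0.12  0.89 -1.65]
```

View pics/w1.png

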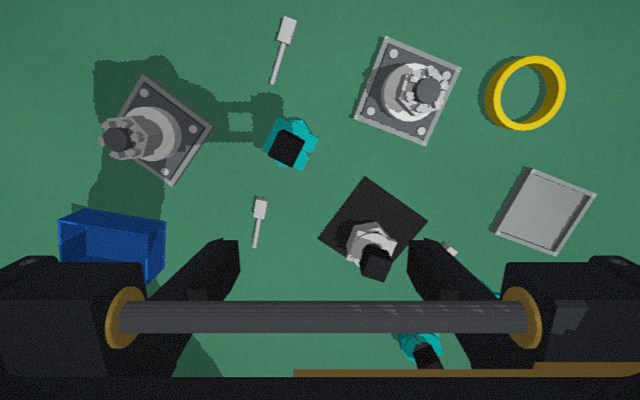

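The wrist picture shows the steel driver on its mat at (370,245), with its grip top at (376,263). The hubs are at (428,90) and (118,138). Pins are at (285,35), (260,205) and (447,248), and the empty nest is at (545,210). Next I'll take closer views from straight above.

Run:
```python
from h import *
p,R,s=tool(); c=(R@T[:3,:3],R@T[:3,3]+p)
for n,uv,z in (("hubNear",(430,90),.102),("hubFar",(118,137),.102),("nestN",(410,93),.01),("nestF",(157,128),.01),("driver",(376,263),.088),("mat",(373,225),.003),("pinP",(288,28),.008),("tip",(272,82),.003),("pinQ",(262,203),.012),("tip",(255,246),.003),("pinR",(447,248),.012),("tq",(285,150),.085)):
    print(n,unproj(c,uv,z).round(4))
X=unproj(c,(376,263),.088)
a=np.radians(14.2); u=np.array([np.cos(a),np.sin(a),0])
for n,uv,z in (("hubNear",(430,90),.102),("hubFar",(118,137),.102),("driver",(376,263),.088)):
    t=unproj(c,uv,z)-.075*u; t[2]=.30; print(n,t.round(3)); go(t)
```

```text
hubNear [ 0.6634 -0.0162  0.102 ]
hubFar [0.5387 0.2871 0.102 ]
nestN [ 0.665  -0.0206  0.01  ]
nestF [0.5401 0.2933 0.01  ]
driver [ 0.4563 -0.025   0.088 ]
mat [ 0.4749 -0.0293  0.003 ]
pinP [0.7003 0.1491 0.008 ]
tip [0.6345 0.1567 0.003 ]
pinQ [0.4715 0.137  0.012 ]
tip [0.3978 0.1355 0.003 ]
pinR [ 0.4696 -0.1453  0.012 ]
tq [0.5656 0.1148 0.085 ]
hubNear [ 0.591 -0.035  0.3  ]
yaw 14.13 turn z 0 shift mm [ 14.65 109.39 152.62] tilt fix [0.06 0.06 0.  ] q [-0.1   0.54 -0.17  1.72  0.12  0.89 -1.65]
hubFar [0.466 0.269 0.3  ]
yaw 14.13 turn z 0 shift mm [ -32.26 -215.15  152.62] tilt fix [0.06 0.06 0.  ] q [-0.1   0.54 -0.17  1.72  0.12  0.89 -1.65]
driver [ 0.384 -0.043  0.3  ]
yaw 14.13 turn z 0 shift mm [-188.36   67.38  152.62] tilt fix [0.06 0.06 0.  ] q [-0.1   0.54 -0.17  1.72  0.12  0.89 -1.65]
```

{"name": "play_rows", "arguments": {
  "rows": [
    [100,0.003,0.022,0.03,0,0,0],
    [100,0.003,0.022,0.03,0,0,0],
    [100,0.003,0.022,0.03,0,0,0],
    [100,0.003,0.022,0.03,0,0,0],
    [100,0.003,0.022,0.03,0,0,0],
    [100,0,0,0,0,0,0],
    [100,0,0,0,0,0,0]
  ]
}}

```text
clock: 3.88
tool_pos: [0.5918, -0.0331, 0.3038]
eef_rot: [0.992, 0.124, 0.001, -0.0]
contact_force: [0.0, 0.0, -0.5]
opening: 1.002
finger_force: 0.0
```

Run:
```python
from h import *
st();im,c=shot("hn"); np.save("pics/hn.npy",np.vstack([c[0],c[1]]))
for l in ("nut_a_mid","stud_a_hole"): print(l,find(c,l))
```

```text
t 3.88 p [ 0.5918 -0.0331  0.3038] yaw 14.25 F [ 0.03  0.02 -0.49] M [0.007 0.001 0.03 ] open 1.002 ff 0.0
nut_a_mid []
stud_a_hole [(0.58, array([0.4774, 0.1397, 0.008 ]))]
```

{"name": "play_rows", "arguments": {
  "rows": [
    [100,-0.0078,-0.054,0,0,0,0],
    [100,-0.0078,-0.054,0,0,0,0],
    [100,-0.0078,-0.054,0,0,0,0],
    [100,-0.0078,-0.054,0,0,0,0],
    [100,-0.0078,-0.054,0,0,0,0],
    [100,-0.0078,-0.054,0,0,0,0],
    [100,0,0,0,0,0,0],
    [100,0,0,0,0,0,0]
  ]
}}

```text
clock: 5.03
tool_pos: [0.4666, 0.2692, 0.3034]
eef_rot: [0.992, 0.125, 0.001, 0.0]
contact_force: [-0.1, -0.4, -0.5]
opening: 1.003
finger_force: 0.0
```

Run:
```python
from h import *
st();im,c=shot("hf"); np.save("pics/hf.npy",np.vstack([c[0],c[1]]))
for l in ("nut_a_mid","stud_a_hole"): print(l,find(c,l))
a=cv2.imread("pics/hn.png"); b=im
cr=lambda i: cv2.resize(i[0:240,180:480],(400*1,320),interpolation=cv2.INTER_CUBIC)
cv2.imwrite("pics/hubs.png",np.hstack([cr(a),cr(b)]))
```

```text
t 5.03 p [0.4666 0.2692 0.3034] yaw 14.31 F [-0.06 -0.43 -0.51] M [-0.018 -0.012 -0.048] open 1.003 ff 0.0
nut_a_mid []
stud_a_hole []
```

View pics/hubs.png

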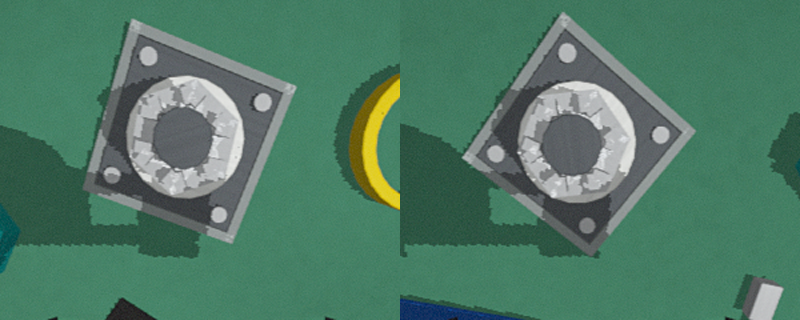

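The close crops show both hubs from above. The stud tops are at (183,138) in the left crop and (570,143) in the right, and the nut slots are only faintly visible. I'll fit the nut angles by projecting the model.

```bash
cat >> h.py <<'E'
def studfit(im,c,guess,z=.102,rad=.013):
    """centre of dark stud top: threshold inside 30 mm disc, refined with a circle sweep on gradient"""
    g=cv2.GaussianBlur(cv2.cvtColor(im,cv2.COLOR_BGR2GRAY),(0,0),.8).astype(float)
    th=np.radians(np.arange(0,360,4)); best=None
    S=lambda X:cv2.remap(g.astype(np.float32),*[proj(c,X)[:,i].astype(np.float32)[None] for i in (0,1)],cv2.INTER_LINEAR)[0]
    for dx in np.arange(-.008,.0081,.0005):
        for dy in np.arange(-.008,.0081,.0005):
            C=np.array([guess[0]+dx,guess[1]+dy,z]); u=np.column_stack([np.cos(th),np.sin(th),0*th])
            v=np.clip(S(C+u*(rad+.0012))-S(C+u*(rad-.0012)),-20,60).mean()
            if best is None or v>best[0]: best=(v,C)
    return best
def ortho(im,c,C,z,half=.035,n=400):
    """world-aligned rectified crop at height z: right=+x, up=+y"""
    w=np.linspace(-half,half,n); X,Y=np.meshgrid(C[0]+w,C[1]-w); uv=proj(c,np.column_stack([X.ravel(),Y.ravel(),0*X.ravel()+z])).astype(np.float32)
    return cv2.remap(im,uv[:,0].reshape(n,n),uv[:,1].reshape(n,n),cv2.INTER_CUBIC)
def ray(o,half,angs,col=(0,0,255),r0=.013,r1=.024):
    n=o.shape[0]; s=n/2/half
    for a in np.radians(angs): cv2.line(o,*[(int(n/2+k*s*np.cos(a)),int(n/2-k*s*np.sin(a))) for k in (r0,r1)],col,1)
E
python3 - <<'E'
from h import *
out=[]
for n,g0 in (("hn",(.663,-.016)),("hf",(.539,.287))):
    im=cv2.imread(f"pics/{n}.png"); M=np.load(f"pics/{n}.npy"); c=(M[:3],M[3])
    v,C=studfit(im,c,g0); print(n,v.round(1),C.round(4))
    o=ortho(im,c,C,.096,.03); 
    # slot phase from tooth-ring profile
    g=cv2.cvtColor(o,cv2.COLOR_BGR2GRAY).astype(np.float32)
    pol=cv2.warpPolar(g,(200,360),(200,200),200,0); ring=pol[:,105:142].mean(1)  # row=angle cw in image
    f=ring.reshape(6,60).mean(0); print(f.round(0).astype(int).tolist())
    out.append(o)
cv2.imwrite("pics/ho.png",np.hstack(out))
E
```

```text
hn 53.6 [ 0.665  -0.0115  0.102 ]
[192, 190, 189, 188, 188, 188, 188, 187, 187, 186, 182, 176, 167, 160, 159, 162, 164, 167, 169, 171, 170, 169, 167, 168, 170, 173, 177, 181, 182, 182, 180, 177, 175, 173, 172, 172, 172, 173, 173, 174, 173, 172, 169, 167, 168, 173, 177, 183, 186, 187, 187, 187, 188, 189, 191, 193, 193, 193, 193, 193]
hf 54.1 [0.536  0.2945 0.102 ]
[185, 184, 185, 186, 188, 190, 191, 192, 192, 193, 194, 193, 191, 188, 187, 186, 185, 185, 185, 185, 182, 178, 171, 165, 160, 158, 160, 168, 172, 171, 169, 166, 164, 164, 166, 170, 173, 177, 180, 182, 181, 180, 177, 176, 174, 172, 172, 173, 172, 171, 171, 171, 170, 166, 162, 165, 170, 176, 182, 184]
```

View pics/ho.png

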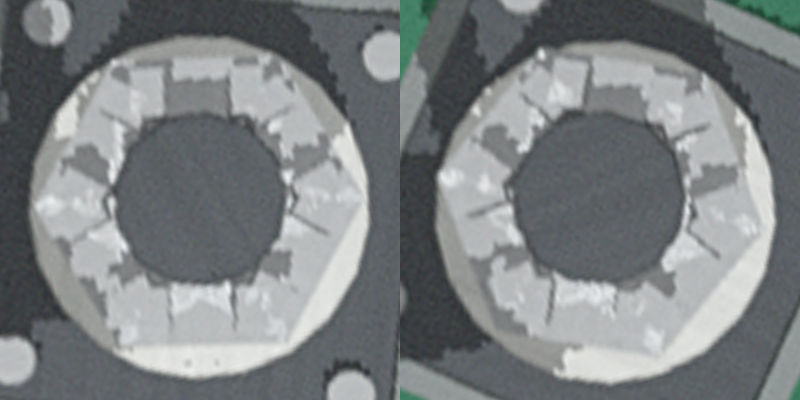

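The rectified crops show both nuts clearly. The left nut has a slot at (198,80), so its slots sit at about 31° mod 60. The right nut has one at (617,95), so about 20.5° mod 60. Next I'll view the driver from above with the tool turned to about 190°, which leaves room to turn clockwise.

{"name": "play_rows", "arguments": {
  "rows": [
    [100,-0.0013,0.048,0,0,0,0],
    [100,-0.0013,0.048,0,0,0,0],
    [100,-0.0013,0.048,0,0,0,0],
    [100,-0.0013,0.048,0,0,0,0],
    [100,-0.0013,0.048,0,0,0,0],
    [100,-0.0013,0.048,0,0,0,0],
    [100,0,0,0,0,0,-10.5],
    [100,0,0,0,0,0,-10.5]
  ]
}}

```text
clock: 6.18
tool_pos: [0.53, -0.0146, 0.3028]
eef_rot: [0.953, 0.303, -0.0, 0.001]
contact_force: [0.2, -0.0, -1.0]
opening: 1.005
finger_force: 0.0
```

{"name": "play_rows", "arguments": {
  "rows": [
    [100,0,0,0,0,0,-10.5],
    [100,0,0,0,0,0,-10.5],
    [100,0,0,0,0,0,-10.5],
    [100,0,0,0,0,0,-10.5],
    [100,0,0,0,0,0,-10.5],
    [100,0,0,0,0,0,-10.5],
    [100,0,0,0,0,0,-10.5],
    [100,0,0,0,0,0,-10.5]
  ]
}}

```text
clock: 7.18
tool_pos: [0.53, -0.0138, 0.3027]
eef_rot: [0.504, 0.864, -0.001, 0.0]
contact_force: [-0.0, 0.2, -0.0]
opening: 0.998
finger_force: 0.0
```

{"name": "play_rows", "arguments": {
  "rows": [
    [100,0,0,0,0,0,-10.5],
    [100,0,0,0,0,0,-10.5],
    [100,0,0,0,0,0,-10.5],
    [100,0,0,0,0,0,-10.5],
    [100,0,0,0,0,0,-10.5],
    [100,0,0,0,0,0,-10.5],
    [100,0,0,0,0,0,0],
    [100,0,0,0,0,0,0]
  ]
}}

```text
clock: 8.18
tool_pos: [0.5301, -0.0129, 0.3027]
eef_rot: [-0.017, 1.0, -0.0, -0.0]
contact_force: [-0.1, -0.2, 0.2]
opening: 1.0
finger_force: 0.0
```

Run:
```python
from h import *
st();im,c=shot("dr")
cx,cy=unproj(c,(320,110),.088)[:2]
G=(0.456,-.025)
g=cv2.cvtColor(ortho(im,c,G,.088,.05,500),cv2.COLOR_BGR2GRAY)
m=(g<60).astype(np.uint8)
print("mask grip",[ (k[0].round(3)) for k in [0*np.ones(1)]], find(c,"driver_grip"),find(c,"driver_mouth"),find(c,"pin_1_head"))
cv2.imwrite("pics/dr2.png",np.hstack([cv2.resize(im,(640,400)) ,])); cv2.imwrite("pics/dro.png",np.hstack([ortho(im,c,G,.088,.05,400),ortho(im,c,G,.041,.05,400)]))
```

```text
t 8.18 p [ 0.5301 -0.0129  0.3027] yaw -178.0 F [-0.09 -0.23  0.25] M [ 0.064 -0.137 -0.004] open 1.0 ff 0.0
mask grip [np.float64(0.0)] [(0.72, array([0.5597, 0.1087, 0.0774])), (0.64, array([ 0.4117, -0.1948,  0.0635])), (0.55, array([ 0.4492, -0.0246,  0.0854]))] [(0.89, array([ 0.4129, -0.1958,  0.0349])), (0.76, array([0.5506, 0.1088, 0.0377])), (0.68, array([ 0.4506, -0.0245,  0.0861])), (0.26, array([ 0.4546, -0.029 ,  0.0853]))] [(0.92, array([ 0.4531, -0.1382,  0.0149])), (0.53, array([0.7034, 0.1445, 0.0079])), (0.34, array([ 0.6442, -0.0117,  0.0812]))]
```

View pics/dro.png

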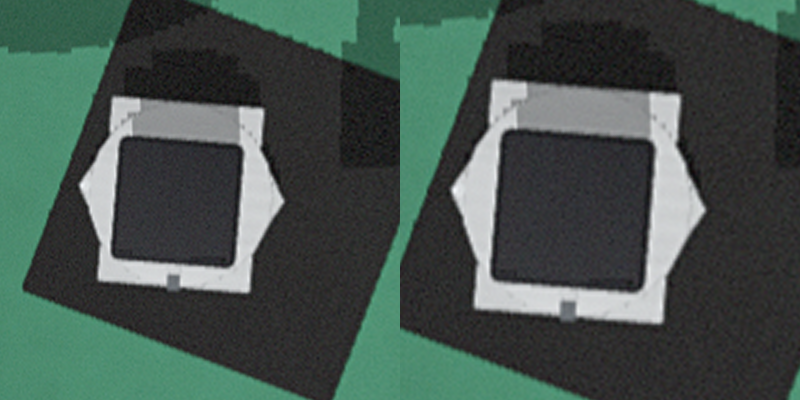

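The crops show the driver's grip centred at (178,200), rotated about −4.3°. Its steel socket has corners at about the same angle. I'll refine that and grasp it.

Run:
```python
from h import *
im=cv2.imread("pics/dr.png"); p,R,s=tool(); c=(R@T[:3,:3],R@T[:3,3]+p)
G=np.array((0.4505,-.025))
o=ortho(im,c,G,.088,.025,500); g=cv2.cvtColor(o,cv2.COLOR_BGR2GRAY)
m=(g<90).astype(np.uint8); n,l,stt,ce=cv2.connectedComponentsWithStats(m); k=l[250,250]
cn=cv2.findContours((l==k).astype(np.uint8),cv2.RETR_EXTERNAL,cv2.CHAIN_APPROX_NONE)[0][0]
(x,y),(w,h),a=cv2.minAreaRect(cn); C=G+np.array([x-250,250-y])*1e-4
print("grip",C.round(4),w/10,h/10,"img ang",a)
go([C[0],C[1],.2175],175.7)
```

```text
grip [ 0.4504 -0.0248] 31.143218994140625 31.170986938476563 img ang 4.343239784240723
yaw -177.81 turn z 6.49 shift mm [ 78.51 -18.6   85.31] tilt fix [-0.03  0.01 -0.  ] q [ 0.46  0.88 -0.92  1.92  0.95  0.85  0.62]
```

{"name": "play_rows", "arguments": {
  "rows": [
    [100,0,0,0,0,0,6.5],
    [100,0.0262,-0.0062,0,0,0,0],
    [100,0.0262,-0.0062,0,0,0,0],
    [100,0.0262,-0.0062,0,0,0,0],
    [100,0,0,0.03,0,0,0],
    [100,0,0,0.03,0,0,0],
    [100,0,0,0.0253,0,0,0],
    [100,0,0,0,0,0,0]
  ]
}}

```text
clock: 9.38
tool_pos: [0.45, -0.0246, 0.2164]
eef_rot: [0.037, 0.999, -0.0, -0.001]
contact_force: [0.1, 0.6, 0.1]
opening: 0.999
finger_force: 0.0
```

{"name": "play_rows", "arguments": {
  "rows": [
    [0,0,0,0,0,0,0],
    [0,0,0,0,0,0,0],
    [0,0,0,0,0,0,0],
    [0,0,0,0,0,0,0],
    [0,0,0,0,0,0,0],
    [0,0,0,0,0,0,0]
  ],
  "grip_force": 60
}}

```text
clock: 10.12
tool_pos: [0.4503, -0.0248, 0.2175]
eef_rot: [0.037, 0.999, 0.0, 0.0]
contact_force: [0.6, -0.7, 0.9]
opening: 0.353
finger_force: 60.0
```

Run:
```python
from h import *
st(); go([.5900-0,-.0115,.36],181)
```

```text
t 10.12 p [ 0.4503 -0.0248  0.2175] yaw 175.76 F [ 0.64 -0.66  0.9 ] M [-0.067 -0.15  -0.024] open 0.353 ff 60.0
yaw 175.76 turn z -5.24 shift mm [-139.87   10.82 -142.55] tilt fix [0. 0. 0.] q [ 0.38  0.94 -0.72  2.2   1.34  0.57  0.11]
```

{"name": "play_rows", "arguments": {
  "rows": [
    [0,0,0,-0.044,0,0,0],
    [0,0,0,-0.044,0,0,0],
    [0,0,0,-0.0445,0,0,-5.2],
    [0,-0.058,0.002,0,0,0,0],
    [0,-0.058,0.002,0,0,0,0],
    [0,-0.058,0.002,0,0,0,0],
    [0,-0.058,0.002,0,0,0,0],
    [0,-0.058,0.002,0,0,0,0]
  ]
}}

```text
clock: 11.12
tool_pos: [0.7413, -0.0105, 0.3482]
eef_rot: [-0.008, 1.0, -0.0, -0.001]
contact_force: [1.4, 0.7, -4.3]
opening: 0.354
finger_force: 60.0
```

{"name": "play_rows", "arguments": {
  "rows": [
    [0,0,0,0,0,0,0],
    [0,0,0,0,0,0,0]
  ]
}}

```text
clock: 11.38
tool_pos: [0.7392, -0.0096, 0.3481]
eef_rot: [-0.009, 1.0, -0.0, -0.002]
contact_force: [-0.7, 0.3, -4.6]
opening: 0.356
finger_force: 60.0
```

Run:
```python
from h import *
st(); im,c=shot("hn2")
v,C=studfit(im,c,(.665,-.0115)); print(v.round(1),C.round(4))
d=np.array([.665,-.0115])-C[:2]; p,R,s=tool()
R2=lambda a:np.array([[np.cos(a),np.sin(a)],[np.sin(a),-np.cos(a)]])  # tool x,y -> world
y=np.radians(yaw(R)); e=np.linalg.solve(R2(y)-R2(np.radians(14.25)),d); print("e tool",e.round(4),"true",(C[:2]+R2(y)@e).round(4))
o=ortho(im,c,C,.096,.03); g=cv2.cvtColor(o,cv2.COLOR_BGR2GRAY).astype(np.float32)
f=cv2.warpPolar(g,(200,360),(200,200),200,0)[:,105:142].mean(1).reshape(6,60).mean(0); print(f.astype(int).tolist())
cv2.imwrite("pics/hn2o.png",np.hstack([cv2.resize(im,(560,350)),cv2.resize(o,(240,240))[:,:] if 0 else cv2.copyMakeBorder(cv2.resize(o,(240,240)),0,110,0,0,cv2.BORDER_CONSTANT)]))
```

```text
t 11.38 p [ 0.7392 -0.0096  0.3481] yaw -178.97 F [-0.67  0.29 -4.58] M [ 0.024 -0.17  -0.004] open 0.356 ff 60.0
53.2 [ 0.665  -0.0115  0.102 ]
e tool [ 0. -0.] true [ 0.665  -0.0115]
[199, 197, 195, 194, 194, 193, 192, 192, 192, 190, 187, 182, 176, 170, 166, 166, 168, 171, 173, 174, 174, 173, 173, 174, 175, 179, 182, 184, 185, 184, 183, 181, 178, 176, 174, 174, 175, 176, 177, 177, 177, 176, 175, 174, 176, 179, 184, 187, 190, 191, 192, 192, 193, 194, 196, 198, 199, 200, 201, 200]
```

View pics/hn2o.png

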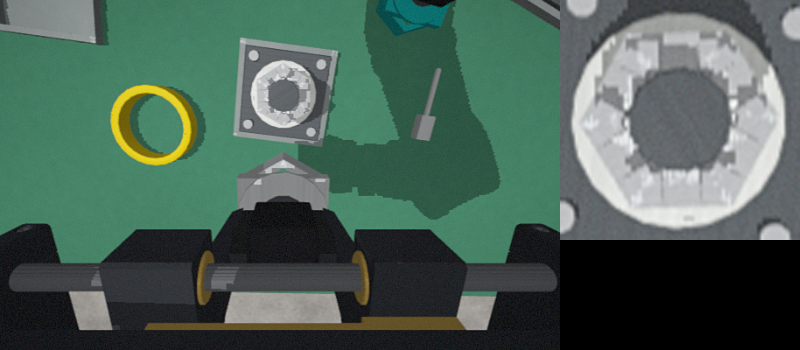

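The camera agrees from both sides: nut axis at (0.665, −0.0115), slots at 31.2°. The picture shows the driver held at (283,180) with the hub ahead of it at (285,95). Now moving over the hub and lowering.

{"name": "play_rows", "arguments": {
  "rows": [
    [0,0.037,-0.0003,0,0,0,0],
    [0,0.0372,-0.0003,0,0,0,0],
    [0,0,0,0.028,0,0,0],
    [0,0,0,0,0,0,0],
    [0,0,0,0,0,0,0]
  ]
}}

```text
clock: 12.05
tool_pos: [0.6659, -0.0118, 0.3227]
eef_rot: [-0.008, 1.0, 0.0, 0.0]
contact_force: [-0.1, 1.0, -4.6]
opening: 0.357
finger_force: 60.0
```

Run:
```python
from h import *
st(); go([.665,-.0115,.2865],181.2)
```

```text
t 12.05 p [ 0.6659 -0.0118  0.3227] yaw -179.05 F [-0.13  0.99 -4.59] M [ 0.055 -0.166 -0.004] open 0.357 ff 60.0
yaw -179.05 turn z -0.25 shift mm [ 0.93  0.36 36.24] tilt fix [0.01 0.04 0.  ] q [ 0.38  0.98 -0.9   1.48  0.83  1.09  0.88]
```

{"name": "play_rows", "arguments": {
  "rows": [
    [0,0.0007,0.0003,0.01,0,0,0],
    [0,0,0,0.01,0,0,0],
    [0,0,0,0.008,0,0,0],
    [0,0,0,0.006,0,0,0],
    [0,0,0,0,0,0,0],
    [0,0,0,0,0,0,0]
  ]
}}

```text
clock: 12.8
tool_pos: [0.6653, -0.0114, 0.2881]
eef_rot: [-0.008, 1.0, 0.0, 0.0]
contact_force: [0.3, -0.4, -4.3]
opening: 0.356
finger_force: 60.0
```

Run:
```python
from h import *
st(); go([.665,-.0115,.2865],181.2)
```

```text
t 12.8 p [ 0.6653 -0.0114  0.2881] yaw -179.05 F [ 0.31 -0.36 -4.31] M [ 0.051 -0.114  0.009] open 0.356 ff 60.0
yaw -179.05 turn z -0.25 shift mm [ 0.31 -0.06  1.58] tilt fix [0.   0.01 0.  ] q [ 0.37  1.02 -0.88  1.51  0.87  1.03  0.85]
```

{"name": "play_rows", "arguments": {
  "rows": [
    [0,0,0,0.0012,0,0,0],
    [0,0,0,0,0,0,5],
    [0,0,0,0,0,0,7],
    [0,0,0,0,0,0,7],
    [0,0,0,0,0,0,0],
    [0,0,0,0,0,0,0]
  ]
}}

```text
clock: 13.55
tool_pos: [0.6652, -0.011, 0.2868]
eef_rot: [0.156, 0.988, 0.001, -0.0]
contact_force: [1.2, 1.6, -6.2]
opening: 0.358
finger_force: 60.0
```

Run:
```python
from h import *
st()
print([status.get_state()["moment"][2].round(3) for _ in range(4)])
```

```text
t 13.55 p [ 0.6652 -0.011   0.2868] yaw 162.07 F [ 1.25  1.56 -6.17] M [ 0.515 -0.099 -0.   ] open 0.358 ff 60.0
[np.float64(-0.0), np.float64(-0.0), np.float64(-0.0), np.float64(-0.0)]
```

{"name": "play_rows", "arguments": {
  "rows": [
    [0,0,0,0,0,0,8],
    [0,0,0,0,0,0,8],
    [0,0,0,0,0,0,8],
    [0,0,0,0,0,0,8],
    [0,0,0,0,0,0,0],
    [0,0,0,0,0,0,0]
  ]
}}

```text
clock: 14.3
tool_pos: [0.6653, -0.011, 0.2868]
eef_rot: [0.422, 0.907, 0.001, -0.0]
contact_force: [0.7, 1.5, -5.0]
opening: 0.359
finger_force: 60.0
```

Run:
```python
from h import *
st()
```

```text
t 14.3 p [ 0.6653 -0.011   0.2868] yaw 130.11 F [ 0.71  1.52 -4.96] M [ 0.592 -0.171 -0.053] open 0.359 ff 60.0
```

{"name": "play_rows", "arguments": {
  "rows": [
    [0,0,0,0,0,0,4],
    [0,0,0,0,0,0,4]
  ]
}}

```text
clock: 14.55
tool_pos: [0.6652, -0.011, 0.2868]
eef_rot: [0.484, 0.875, 0.0, -0.0]
contact_force: [-0.3, 2.4, -5.3]
opening: 0.357
finger_force: 60.0
```

Run:
```python
from h import *
st(); s=status.get_state(); print(s["joint_torque"].round(2)); im,c=shot("tw1"); cv2.imwrite("pics/tw1c.png",cv2.resize(im[0:300,100:540],(733,500)))
print(status.get_state()["moment"].round(3))
```

```text
t 14.55 p [ 0.6652 -0.011   0.2868] yaw 122.05 F [-0.27  2.35 -5.3 ] M [ 0.513 -0.18   0.468] open 0.357 ff 60.0
[ 2.250e+00 -6.187e+01 -8.010e+00 -1.351e+01  2.500e-01  5.500e-01
  2.000e-02]
[ 0.556 -0.238  0.39 ]
```

View pics/tw1c.png

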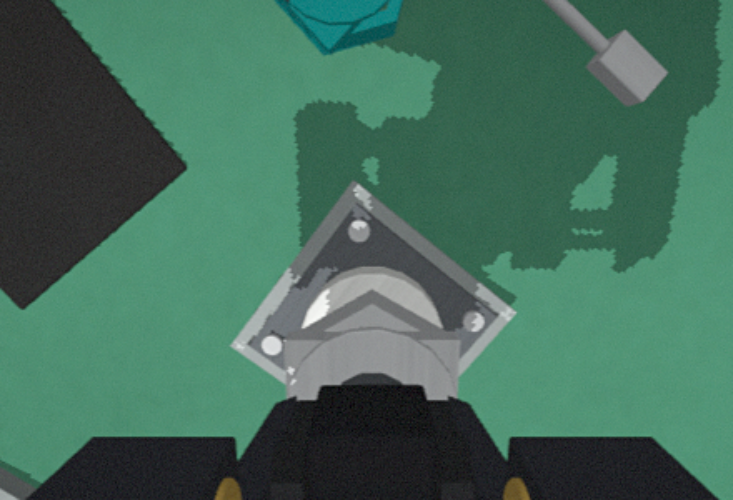

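The picture shows the socket apex at about (373,292), still in line with the grip, so there is no click yet. The turning torque reads about 0.43–0.47 N·m. I'll continue in steps, watching torque and apex.

```bash
cat >> h.py <<'E'
def apex(im,ref="pics/tw1.png"):
    r0=cv2.imread(ref)[160:200,274:374]; res=cv2.matchTemplate(im[150:215,234:414],r0,cv2.TM_CCOEFF_NORMED)
    _,v,_,(x,y)=cv2.minMaxLoc(res); return x-40,y-10,round(v,3)
E
echo ok
```

```text
ok
```

{"name": "play_rows", "arguments": {
  "rows": [
    [0,0,0,0,0,0,5],
    [0,0,0,0,0,0,5],
    [0,0,0,0,0,0,5],
    [0,0,0,0,0,0,5]
  ]
}}

```text
clock: 15.1
tool_pos: [0.6652, -0.011, 0.2867]
eef_rot: [0.629, 0.777, 0.0, -0.0]
contact_force: [-0.2, 1.8, -4.8]
opening: 0.354
finger_force: 60.0
```

Run:
```python
from h import *
st(); im,c=shot("tw2"); print(apex(im))
```

```text
t 15.1 p [ 0.6652 -0.011   0.2867] yaw 102.05 F [-0.23  1.79 -4.76] M [ 0.47  -0.168  0.499] open 0.354 ff 60.0
(0, 0, 0.909)
```

{"name": "play_rows", "arguments": {
  "rows": [
    [0,0,0,0,0,0,3],
    [0,0,0,0,0,0,4]
  ]
}}

```text
clock: 15.4
tool_pos: [0.6652, -0.011, 0.2868]
eef_rot: [0.675, 0.738, 0.0, -0.0]
contact_force: [1.1, 2.4, -5.8]
opening: 0.358
finger_force: 60.0
```

Run:
```python
from h import *
st(); im,c=shot("tw3"); print(apex(im))
```

```text
t 15.4 p [ 0.6652 -0.011   0.2868] yaw 95.13 F [ 1.06  2.39 -5.84] M [ 0.518 -0.151  0.478] open 0.358 ff 60.0
(0, 0, 0.834)
```

{"name": "play_rows", "arguments": {
  "rows": [
    [0,0,0,0,0,0,3],
    [0,0,0,0,0,0,3]
  ]
}}

```text
clock: 15.7
tool_pos: [0.6652, -0.011, 0.2868]
eef_rot: [0.712, 0.702, 0.0, -0.0]
contact_force: [-0.2, 2.6, -4.3]
opening: 0.356
finger_force: 60.1
```

Run:
```python
from h import *
st(); im,c=shot("tw4"); print(apex(im))
```

```text
t 15.7 p [ 0.6652 -0.011   0.2868] yaw 89.16 F [-0.16  2.55 -4.32] M [ 0.467 -0.127  0.562] open 0.356 ff 60.1
(0, 0, 0.8)
```

{"name": "play_rows", "arguments": {
  "rows": [
    [0,0,0,0,0,0,3],
    [0,0,0,0,0,0,3]
  ]
}}

```text
clock: 16.0
tool_pos: [0.6652, -0.011, 0.2867]
eef_rot: [0.748, 0.664, 0.0, -0.0]
contact_force: [-0.6, 1.9, -5.7]
opening: 0.353
finger_force: 60.1
```

Run:
```python
from h import *
st(); im,c=shot("tw5"); print(apex(im))
```

```text
t 16.0 p [ 0.6652 -0.011   0.2867] yaw 83.16 F [-0.62  1.93 -5.68] M [ 0.51  -0.151  0.539] open 0.353 ff 60.1
(0, 0, 0.769)
```

Run:
```python
import cv2,numpy as np
cv2.imwrite("pics/m1.png",np.hstack([cv2.resize(cv2.imread(f"pics/{n}.png")[150:240,254:394],(400,257),interpolation=cv2.INTER_CUBIC) for n in("tw1","tw5")]))
```

```text
(no output)
```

View pics/m1.png

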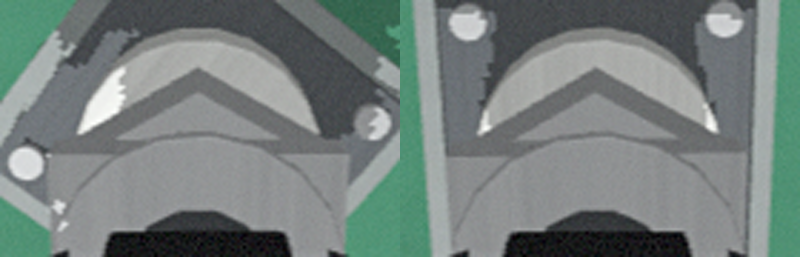

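The apex stays symmetric at (197,68) and (597,68), so there is no click yet. Continuing.

{"name": "play_rows", "arguments": {
  "rows": [
    [0,0,0,0,0,0,3],
    [0,0,0,0,0,0,3]
  ]
}}

```text
clock: 16.3
tool_pos: [0.6652, -0.011, 0.2868]
eef_rot: [0.782, 0.624, 0.0, -0.0]
contact_force: [-1.0, 2.7, -5.4]
opening: 0.357
finger_force: 60.1
```

Run:
```python
from h import *
st(); im,c=shot("tw6"); print(apex(im,"pics/tw5.png"))
```

```text
t 16.3 p [ 0.6652 -0.011   0.2868] yaw 77.15 F [-0.96  2.69 -5.39] M [ 0.542 -0.114  0.529] open 0.357 ff 60.1
(0, 0, 0.879)
```

{"name": "play_rows", "arguments": {
  "rows": [
    [0,0,0,0,0,0,3],
    [0,0,0,0,0,0,3]
  ]
}}

```text
clock: 16.6
tool_pos: [0.6652, -0.011, 0.2868]
eef_rot: [0.813, 0.582, 0.0, -0.0]
contact_force: [-0.1, 2.4, -4.4]
opening: 0.359
finger_force: 60.1
```

Run:
```python
from h import *
st(); im,c=shot("tw7"); print(apex(im,"pics/tw5.png"))
```

```text
t 16.6 p [ 0.6652 -0.011   0.2868] yaw 71.14 F [-0.14  2.38 -4.44] M [ 0.599 -0.128  0.487] open 0.359 ff 60.1
(0, 0, 0.753)
```

```bash
cat >> h.py <<'E'
def tilt(im):
    """socket angle against grip (deg) from its shoulder line left/right of the apex"""
    g=cv2.GaussianBlur(cv2.cvtColor(im,cv2.COLOR_BGR2GRAY),(0,0),.7).astype(float)
    def row(c0,c1):
        v=np.diff(g[190:216,c0:c1].mean(1)); k=int(np.argmax(v)); w=np.clip(v[max(k-2,0):k+3],0,None); return 190.5+(w*np.arange(max(k-2,0),max(k-2,0)+len(w))).sum()/w.sum(),v[k]
    l,r_=row(276,292),row(358,374); return round(np.degrees(np.arctan2(r_[0]-l[0],82)),2),[round(x,1) for x in l+r_]
E
python3 - <<'E'
from h import *
for i in range(1,8): print(i,tilt(cv2.imread(f"pics/tw{i}.png")))
E
```

```text
1 (np.float64(-0.12), [np.float64(203.6), np.float64(16.0), np.float64(203.4), np.float64(18.0)])
2 (np.float64(-0.14), [np.float64(203.6), np.float64(15.2), np.float64(203.4), np.float64(18.1)])
3 (np.float64(-0.14), [np.float64(203.6), np.float64(15.2), np.float64(203.4), np.float64(17.9)])
4 (np.float64(-0.1), [np.float64(203.6), np.float64(15.1), np.float64(203.4), np.float64(17.8)])
5 (np.float64(-0.96), [np.float64(204.3), np.float64(15.8), np.float64(203.0), np.float64(12.4)])
6 (np.float64(-4.05), [np.float64(206.4), np.float64(14.5), np.float64(200.6), np.float64(13.9)])
7 (np.float64(-8.26), [np.float64(209.2), np.float64(12.1), np.float64(197.3), np.float64(8.8)])
```

The clutch has given way: it started slipping at yaw ≈82° and is now at about 8.3° (0.145 rad), which is a click well short of forcing. I'll unwind the spring, lift off and go to the far hub.

{"name": "play_rows", "arguments": {
  "rows": [
    [0,0,0,0,0,0,-5.5],
    [0,0,0,0,0,0,-5.0],
    [0,0,0,0,0,0,0],
    [0,0,0,-0.015,0,0,0],
    [0,0,0,-0.025,0,0,0],
    [0,0,0,-0.026,0,0,0],
    [0,0,0,0,0,0,0],
    [0,0,0,0,0,0,0]
  ]
}}

```text
clock: 17.65
tool_pos: [0.6648, -0.0123, 0.3522]
eef_rot: [0.758, 0.652, -0.001, 0.0]
contact_force: [0.1, -0.2, -4.4]
opening: 0.355
finger_force: 60.0
```

Run:
```python
from h import *
st(); im,c=shot("up1"); print(tilt(im)); go([.536,.2945,.352],170.4)
```

```text
t 17.65 p [ 0.6648 -0.0123  0.3522] yaw 81.41 F [ 0.14 -0.24 -4.36] M [-0.054 -0.008  0.019] open 0.355 ff 60.0
(np.float64(0.28), [np.float64(203.6), np.float64(15.9), np.float64(204.0), np.float64(13.3)])
yaw 81.43 turn z -88.97 shift mm [178.   280.93  -0.35] tilt fix [-0.13  0.1  -0.  ] q [ 0.21  0.84 -0.51  1.47  0.46  0.95 -0.58]
```

{"name": "play_rows", "arguments": {
  "rows": [
    [0,0,0,0,0,0,-9.9],
    [0,0,0,0,0,0,-9.9],
    [0,0,0,0,0,0,-9.9],
    [0,0,0,0,0,0,-9.9],
    [0,0,0,0,0,0,-9.9],
    [0,0,0,0,0,0,-9.9],
    [0,0,0,0,0,0,-9.9],
    [0,0,0,0,0,0,-9.9]
  ]
}}

```text
clock: 18.7
tool_pos: [0.6649, -0.0121, 0.3511]
eef_rot: [0.165, 0.986, -0.001, -0.001]
contact_force: [-0.2, 0.2, -4.6]
opening: 0.356
finger_force: 60.0
```

{"name": "play_rows", "arguments": {
  "rows": [
    [0,0,0,0,0,0,-9.8],
    [0,0.0254,0.0401,0,0,0,0],
    [0,0.0254,0.0401,0,0,0,0],
    [0,0.0254,0.0401,0,0,0,0],
    [0,0.0254,0.0401,0,0,0,0],
    [0,0.0254,0.0401,0,0,0,0],
    [0,0.0254,0.0401,0,0,0,0],
    [0,0.0254,0.0401,0,0,0,0]
  ]
}}

```text
clock: 19.7
tool_pos: [0.5358, 0.2955, 0.3514]
eef_rot: [0.083, 0.997, -0.001, -0.001]
contact_force: [0.3, 0.1, -4.5]
opening: 0.356
finger_force: 60.0
```

{"name": "play_rows", "arguments": {
  "rows": [
    [0,0,0,0,0,0,0],
    [0,0,0,0.03,0,0,0],
    [0,0,0,0,0,0,0],
    [0,0,0,0,0,0,0]
  ]
}}

```text
clock: 20.2
tool_pos: [0.5369, 0.2943, 0.3228]
eef_rot: [0.084, 0.996, -0.0, -0.0]
contact_force: [-0.2, -0.7, -4.0]
opening: 0.356
finger_force: 60.0
```

Run:
```python
from h import *
st(); go([.536,.2945,.2865],170.4)
```

```text
t 20.2 p [0.5369 0.2943 0.3228] yaw 170.4 F [-0.24 -0.67 -3.95] M [ 0.107 -0.161 -0.055] open 0.356 ff 60.0
yaw 170.4 turn z -0.0 shift mm [8.60e-01 1.00e-02 3.63e+01] tilt fix [-0.01 -0.01  0.  ] q [-0.14  0.9  -0.84  1.66  0.79  0.96  0.13]
```

{"name": "play_rows", "arguments": {
  "rows": [
    [0,0.0007,0,0.01,0,0,0],
    [0,0,0,0.01,0,0,0],
    [0,0,0,0.008,0,0,0],
    [0,0,0,0.0075,0,0,0],
    [0,0,0,0,0,0,0],
    [0,0,0,0,0,0,0]
  ]
}}

```text
clock: 20.95
tool_pos: [0.5357, 0.2949, 0.2871]
eef_rot: [0.083, 0.997, -0.0, -0.0]
contact_force: [-0.8, 0.0, -5.3]
opening: 0.358
finger_force: 60.0
```

Run:
```python
from h import *
st(); im,c=shot("fw0"); print(tilt(im)); go([.536,.2945,.2865],170.4)
```

```text
t 20.95 p [0.5357 0.2949 0.2871] yaw 170.46 F [-0.84  0.03 -5.27] M [ 0.02  -0.155  0.031] open 0.358 ff 60.0
(np.float64(0.35), [np.float64(203.4), np.float64(18.1), np.float64(203.9), np.float64(13.3)])
yaw 170.45 turn z 0.05 shift mm [-0.31 -0.36  0.6 ] tilt fix [-0. -0.  0.] q [-0.15  0.94 -0.81  1.69  0.84  0.9   0.09]
```

Seated on the second nut. Turning.

{"name": "play_rows", "arguments": {
  "rows": [
    [0,0,0,0.0004,0,0,6],
    [0,0,0,0,0,0,8],
    [0,0,0,0,0,0,8],
    [0,0,0,0,0,0,8],
    [0,0,0,0,0,0,8],
    [0,0,0,0,0,0,8],
    [0,0,0,0,0,0,8],
    [0,0,0,0,0,0,8]
  ]
}}

```text
clock: 22.0
tool_pos: [0.5359, 0.2954, 0.2869]
eef_rot: [0.585, 0.811, 0.001, 0.0]
contact_force: [0.4, 0.4, -6.4]
opening: 0.359
finger_force: 60.0
```

Run:
```python
from h import *
st(); im,c=shot("fw1"); print(tilt(im))
```

```text
t 22.0 p [0.5359 0.2954 0.2869] yaw 108.34 F [ 0.43  0.4  -6.41] M [ 0.062 -0.368  0.474] open 0.359 ff 60.0
(np.float64(-0.16), [np.float64(203.9), np.float64(13.1), np.float64(203.7), np.float64(15.9)])
```

{"name": "play_rows", "arguments": {
  "rows": [
    [0,0,0,0,0,0,4],
    [0,0,0,0,0,0,4]
  ]
}}

```text
clock: 22.3
tool_pos: [0.5359, 0.2954, 0.2868]
eef_rot: [0.639, 0.769, 0.001, 0.0]
contact_force: [2.1, 0.4, -5.9]
opening: 0.356
finger_force: 60.1
```

Run:
```python
from h import *
st(); im,c=shot("fw2"); print(tilt(im))
```

```text
t 22.3 p [0.5359 0.2954 0.2868] yaw 100.57 F [ 2.09  0.41 -5.89] M [ 0.05  -0.457  0.563] open 0.356 ff 60.1
(np.float64(-0.2), [np.float64(203.9), np.float64(13.2), np.float64(203.7), np.float64(15.6)])
```

{"name": "play_rows", "arguments": {
  "rows": [
    [0,0,0,0,0,0,3],
    [0,0,0,0,0,0,3]
  ]
}}

```text
clock: 22.6
tool_pos: [0.5359, 0.2953, 0.2869]
eef_rot: [0.678, 0.735, 0.001, 0.0]
contact_force: [1.8, 1.4, -5.7]
opening: 0.359
finger_force: 60.1
```

Run:
```python
from h import *
st(); im,c=shot("fw3"); print(tilt(im))
```

```text
t 22.6 p [0.5359 0.2953 0.2869] yaw 94.62 F [ 1.81  1.42 -5.69] M [ 0.1   -0.535  0.539] open 0.359 ff 60.1
(np.float64(-0.88), [np.float64(204.5), np.float64(16.8), np.float64(203.2), np.float64(15.6)])
```

{"name": "play_rows", "arguments": {
  "rows": [
    [0,0,0,0,0,0,3],
    [0,0,0,0,0,0,3]
  ]
}}

```text
clock: 22.9
tool_pos: [0.5359, 0.2953, 0.2869]
eef_rot: [0.716, 0.699, 0.001, -0.0]
contact_force: [1.5, 0.7, -6.8]
opening: 0.357
finger_force: 60.1
```

Run:
```python
from h import *
st(); im,c=shot("fw4"); print(tilt(im))
```

```text
t 22.9 p [0.5359 0.2953 0.2869] yaw 88.62 F [ 1.45  0.7  -6.79] M [ 0.097 -0.506  0.541] open 0.357 ff 60.1
(np.float64(-4.1), [np.float64(206.7), np.float64(14.3), np.float64(200.8), np.float64(13.0)])
```

{"name": "play_rows", "arguments": {
  "rows": [
    [0,0,0,0,0,0,3],
    [0,0,0,0,0,0,3]
  ]
}}

```text
clock: 23.2
tool_pos: [0.5359, 0.2953, 0.2868]
eef_rot: [0.751, 0.66, 0.001, -0.0]
contact_force: [1.2, 0.7, -6.8]
opening: 0.356
finger_force: 60.1
```

Run:
```python
from h import *
st(); im,c=shot("fw5"); print(tilt(im))
```

```text
t 23.2 p [0.5359 0.2953 0.2868] yaw 82.62 F [ 1.19  0.71 -6.79] M [ 0.201 -0.508  0.514] open 0.356 ff 60.1
(np.float64(-8.22), [np.float64(209.4), np.float64(11.6), np.float64(197.6), np.float64(10.2)])
```

Clicked on the second hub as well, at about 0.145 rad. Unwinding, lifting off and taking the driver back to the mat.

{"name": "play_rows", "arguments": {
  "rows": [
    [0,0,0,0,0,0,-5.5],
    [0,0,0,0,0,0,-5.0],
    [0,0,0,0,0,0,0],
    [0,0,0,-0.015,0,0,0],
    [0,0,0,-0.025,0,0,0],
    [0,0,0,-0.026,0,0,0],
    [0,0,0,0,0,0,0]
  ]
}}

```text
clock: 24.12
tool_pos: [0.536, 0.2954, 0.3555]
eef_rot: [0.689, 0.725, 0.002, 0.0]
contact_force: [0.7, 0.7, -4.5]
opening: 0.359
finger_force: 60.0
```

Run:
```python
from h import *
st(); go([.475,-.018,.352])
```

```text
t 24.12 p [0.536  0.2954 0.3555] yaw 92.92 F [ 0.73  0.66 -4.48] M [-0.049 -0.045 -0.029] open 0.359 ff 60.0
yaw 92.92 turn z 0 shift mm [-309.91  -76.87    3.46] tilt fix [ 0.21 -0.12 -0.  ] q [-0.29  0.77 -0.52  1.65  0.48  0.85 -0.96]
```

{"name": "play_rows", "arguments": {
  "rows": [
    [0,-0.0517,-0.0128,0,0,0,0],
    [0,-0.0517,-0.0128,0,0,0,0],
    [0,-0.0517,-0.0128,0,0,0,0],
    [0,-0.0517,-0.0128,0,0,0,0],
    [0,-0.0517,-0.0128,0,0,0,0],
    [0,-0.0517,-0.0128,0,0,0,0],
    [0,0,0,0,0,0,0],
    [0,0,0,0.04,0,0,0]
  ]
}}

```text
clock: 25.12
tool_pos: [0.4762, -0.0192, 0.3139]
eef_rot: [0.69, 0.724, 0.003, 0.002]
contact_force: [0.2, -0.1, -5.6]
opening: 0.359
finger_force: 60.0
```

{"name": "play_rows", "arguments": {
  "rows": [
    [0,0,0,0.04,0,0,0],
    [0,0,0,0.03,0,0,0],
    [0,0,0,0.015,0,0,0],
    [0,0,0,0.007,0,0,0],
    [0,0,0,0,0,0,0],
    [0,0,0,0,0,0,0]
  ]
}}

```text
clock: 25.88
tool_pos: [0.4753, -0.0187, 0.2214]
eef_rot: [0.689, 0.725, 0.0, 0.0]
contact_force: [-0.3, 0.2, -4.1]
opening: 0.357
finger_force: 60.0
```

Run:
```python
from h import *
st(); go([.475,-.018,.2175])
```

```text
t 25.88 p [ 0.4753 -0.0187  0.2214] yaw 92.95 F [-0.28  0.15 -4.1 ] M [ 0.02  -0.094  0.008] open 0.357 ff 60.0
yaw 92.95 turn z 0 shift mm [ 0.7  -0.29  3.86] tilt fix [ 0.07 -0.01 -0.  ] q [ 0.1   0.85 -0.25  2.14  0.84  0.25 -0.84]
```

{"name": "play_rows", "arguments": {
  "rows": [
    [0,0,0,0.0035,0,0,0],
    [0,0,0,0,0,0,0],
    [100,0,0,0,0,0,0],
    [100,0,0,0,0,0,0],
    [100,0,0,0,0,0,0],
    [100,0,0,0,0,0,0],
    [100,0,0,-0.03,0,0,0],
    [100,0,0,-0.06,0,0,0]
  ]
}}

```text
clock: 26.88
tool_pos: [0.4745, -0.0188, 0.307]
eef_rot: [0.688, 0.725, -0.002, -0.002]
contact_force: [0.8, -0.2, -0.6]
opening: 0.989
finger_force: 0.0
```

{"name": "play_rows", "arguments": {
  "rows": [
    [100,0,0,-0.025,0,0,-9.7],
    [100,0,0,0,0,0,-9.7],
    [100,0,0,0,0,0,-9.7],
    [100,0,0,0,0,0,-9.7],
    [100,0,0,0,0,0,-9.7],
    [100,0,0,0,0,0,-9.7],
    [100,0,0,0,0,0,-9.7],
    [100,0,0,0,0,0,-9.7]
  ]
}}

```text
clock: 27.88
tool_pos: [0.4749, -0.019, 0.3322]
eef_rot: [0.08, 0.997, -0.0, -0.0]
contact_force: [-0.3, 0.7, -0.0]
opening: 0.995
finger_force: 0.0
```

{"name": "play_rows", "arguments": {
  "rows": [
    [100,0,0,0,0,0,-9.4],
    [100,-0.03,0.004,0,0,0,0],
    [100,-0.03,0.004,0,0,-10,0],
    [100,0,0,0,0,-10,0],
    [100,0,0,0,0,-10,0],
    [100,0,0,0,0,0,0],
    [100,0,0,0,0,0,0]
  ]
}}

```text
clock: 28.75
tool_pos: [0.537, -0.0136, 0.3315]
eef_rot: [0.004, 0.976, -0.01, 0.216]
contact_force: [-0.4, 0.3, -0.3]
opening: 1.003
finger_force: 0.0
```

Run:
```python
from h import *
st(); im,c=shot("ob1"); H=np.array([.665,-.0115,.089]); print(proj(c,H).round(0), tool()[1][:,2].round(3))
u,v=proj(c,H)[0].astype(int); u0,v0=max(0,u-60),max(0,v-45)
cv2.imwrite("pics/ob1c.png",cv2.resize(im[v0:v0+90,u0:u0+120],(800,600),interpolation=cv2.INTER_CUBIC)); print(u0,v0)
```

```text
t 28.75 p [ 0.537  -0.0136  0.3315] yaw 179.72 F [-0.36  0.28 -0.27] M [ 0.07   0.275 -0.009] open 1.003 ff 0.0
[[333. 213.]] [ 0.422 -0.02  -0.906]
272 167
```

View pics/ob1c.png

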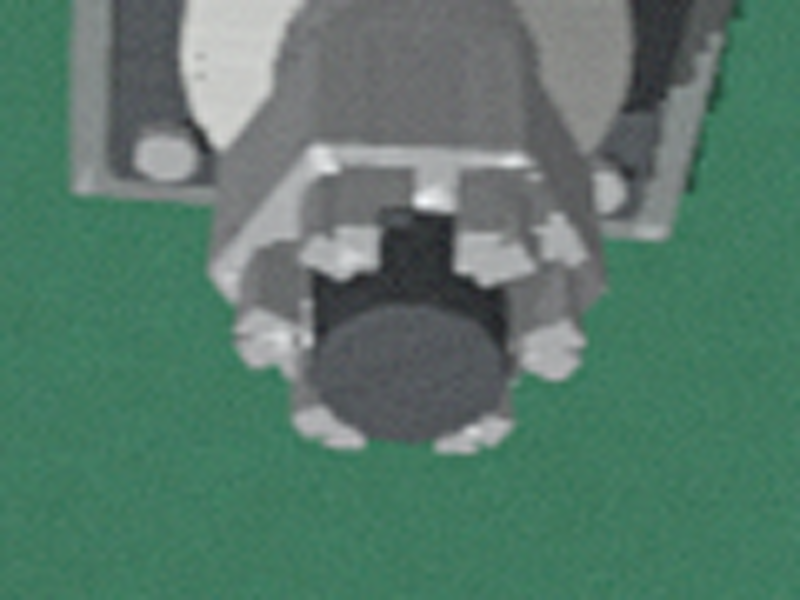

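The oblique picture is upside down, with the near side at the top. It shows a slot at about (435,190) facing the robot and the stud top at (410,370). The hole is not resolved, so I'll go closer and tilt more.

{"name": "play_rows", "arguments": {
  "rows": [
    [100,0,0,0,0,-10,0],
    [100,0,0,0,0,-10,0],
    [100,0,0,0,0,0,0],
    [100,0,0,0,0,0,0]
  ]
}}

```text
clock: 29.3
tool_pos: [0.5368, -0.0166, 0.3296]
eef_rot: [0.003, 0.941, -0.02, 0.339]
contact_force: [0.4, -0.0, 0.2]
opening: 0.998
finger_force: 0.0
```

Run:
```python
from h import *
st(); p,R,s=tool(); print(R[:,2].round(3),s["q"].round(2),(R.T@(np.array([.621,-.0115,.245])-p)).round(4))
```

```text
t 29.3 p [ 0.5368 -0.0166  0.3296] yaw -179.41 F [ 0.37 -0.    0.2 ] M [ 0.077  0.43  -0.067] open 0.998 ff 0.0
[ 0.637 -0.039 -0.77 ] [ 0.42  0.79 -0.84  2.2   2.17  0.76 -0.53] [-0.011   0.0097  0.1186]
```

{"name": "play_rows", "arguments": {
  "rows": [
    [100,-0.003,0.003,0.038,0,0,0],
    [100,-0.003,0.003,0.038,0,0,0],
    [100,-0.003,0.002,0.036,0,0,0],
    [100,0,0,0,0,0,0],
    [100,0,0,0,0,0,0]
  ]
}}

```text
clock: 29.92
tool_pos: [0.615, -0.0122, 0.25]
eef_rot: [0.002, 0.94, -0.019, 0.34]
contact_force: [-0.1, 0.8, 0.3]
opening: 1.002
finger_force: 0.0
```

```bash
cat >> h.py <<'E'
from scipy.optimize import minimize_scalar
def fitslots(im,c,C,show=None):
    """slot angle mod 60 by sampling slot floor / tooth top pattern; returns candidates"""
    return None
E
python3 - <<'E'
from h import *
st(); im,c=shot("ob2"); H=np.array([.665,-.0115,.089]); u,v=proj(c,H)[0].astype(int); print(u,v,tool()[1][:,2].round(3))
cr=im[max(0,v-75):v+75,u-100:u+100]
lab=np.clip((cr.astype(float)/255)**.5*255,0,255).astype(np.uint8)
cv2.imwrite("pics/ob2c.png",cv2.resize(lab,(800,int(800*lab.shape[0]/lab.shape[1])),interpolation=cv2.INTER_CUBIC)); print(u-100,max(0,v-75))
E
```

```text
t 29.93 p [ 0.615  -0.0122  0.25  ] yaw -179.3 F [-0.09  0.8   0.35] M [ 0.121  0.461 -0.045] open 1.002 ff 0.0
341 132 [ 0.64  -0.038 -0.768]
241 57
```

View pics/ob2c.png

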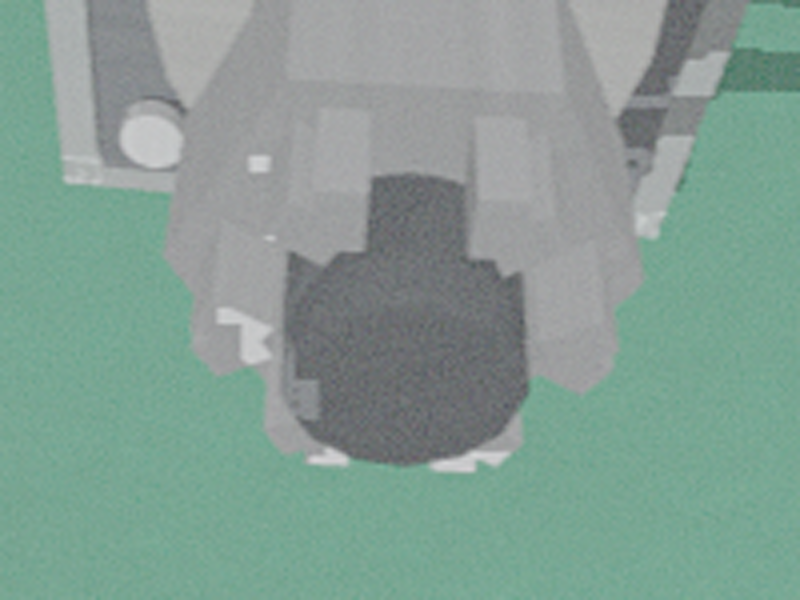

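The close view shows the slot facing the robot at (420,210) with a plain dark stud behind it, so there is no hole on this side. The hole must lie sideways, so I'll look from the +y side.

{"name": "play_rows", "arguments": {
  "rows": [
    [100,0,0,-0.055,0,0,0],
    [100,0,0,-0.055,0,0,0],
    [100,0,0,0,0,10,0],
    [100,0,0,0,0,10,0],
    [100,0,0,0,0,10,0],
    [100,0,0,0,0,9.8,0],
    [100,0,0,0,0,0,10],
    [100,0,0,0,0,0,10]
  ]
}}

```text
clock: 30.98
tool_pos: [0.5428, -0.0148, 0.3303]
eef_rot: [0.185, 0.976, -0.023, 0.11]
contact_force: [0.0, -1.1, -0.1]
opening: 0.999
finger_force: 0.0
```

{"name": "play_rows", "arguments": {
  "rows": [
    [100,0,0,0,0,0,10],
    [100,0,0,0,0,0,10],
    [100,0,0,0,0,0,10],
    [100,0,0,0,0,0,10],
    [100,0,0,0,0,0,10],
    [100,0,0,0,0,0,10],
    [100,0,0,0,0,0,10],
    [100,0,0,0,0,0,0]
  ]
}}

```text
clock: 31.98
tool_pos: [0.5428, -0.0146, 0.3302]
eef_rot: [0.709, 0.697, 0.044, 0.104]
contact_force: [0.1, 0.3, 0.2]
opening: 0.999
finger_force: 0.0
```

Run:
```python
from h import *
st(); go([.665,.11,.33],90)
```

```text
t 31.98 p [ 0.5428 -0.0146  0.3302] yaw 88.52 F [0.06 0.34 0.17] M [0.065 0.158 0.011] open 0.999 ff 0.0
yaw 88.52 turn z -1.48 shift mm [124.64 122.17   0.23] tilt fix [12.07  4.67  0.49] q [ 0.06  0.67 -0.24  1.99  0.72  0.39 -0.79]
```

{"name": "play_rows", "arguments": {
  "rows": [
    [100,0,0,0,6,2.3,0],
    [100,0,0,0,6,2.4,0],
    [100,0.042,0.041,0,0,0,0],
    [100,0.042,0.041,0,0,0,0],
    [100,0.041,0.04,0,0,0,0],
    [100,0,0,0,0,-8,0],
    [100,0,0,0,0,-8,0],
    [100,0,0,0,0,-8,0]
  ]
}}

```text
clock: 32.98
tool_pos: [0.6675, 0.1076, 0.3298]
eef_rot: [0.697, 0.686, -0.15, 0.147]
contact_force: [-0.1, -0.2, -0.9]
opening: 0.996
finger_force: 0.0
```

{"name": "play_rows", "arguments": {
  "rows": [
    [100,0,0,0,0,-8,0],
    [100,0,0,0,0,-8,0],
    [100,0,0,0,0,0,0],
    [100,0,0,0,0,0,0]
  ]
}}

```text
clock: 33.48
tool_pos: [0.6678, 0.1071, 0.3294]
eef_rot: [0.671, 0.658, -0.244, 0.239]
contact_force: [-0.0, 0.1, 0.3]
opening: 1.002
finger_force: 0.0
```

Run:
```python
from h import *
st(); p,R,s=tool(); print(R.round(3),s["q"].round(2),(R.T@(np.array([.665,.0385,.25])-p)).round(4))
```

```text
t 33.48 p [0.6678 0.1071 0.3294] yaw 88.95 F [-0.01  0.1   0.35] M [ 0.574 -0.095  0.028] open 1.002 ff 0.0
[[ 0.014  1.    -0.013]
 [ 0.767 -0.019 -0.641]
 [-0.641 -0.001 -0.767]] [-0.31  0.92 -0.13  1.4   0.77  1.27 -0.82] [-0.0018 -0.0014  0.1049]
```

{"name": "play_rows", "arguments": {
  "rows": [
    [100,0,-0.0014,0.035,0,0,0],
    [100,0,0,0.035,0,0,0],
    [100,0,0,0.035,0,0,0],
    [100,0,0,0,0,0,0],
    [100,0,0,0,0,0,0]
  ]
}}

```text
clock: 34.1
tool_pos: [0.6657, 0.0407, 0.2498]
eef_rot: [0.671, 0.658, -0.243, 0.239]
contact_force: [0.1, 0.4, -0.4]
opening: 0.998
finger_force: 0.0
```

Run:
```python
from h import *
st(); im,c=shot("ob3"); np.save("pics/ob3.npy",np.vstack([c[0],c[1]])); H=np.array([.665,-.0115,.089]); u,v=proj(c,H)[0].astype(int); print(u,v)
cr=im[max(0,v-75):v+75,u-100:u+100]
lab=np.clip((cr.astype(float)/255)**.5*255,0,255).astype(np.uint8)
cv2.imwrite("pics/ob3c.png",cv2.resize(lab,(800,int(800*lab.shape[0]/lab.shape[1])),interpolation=cv2.INTER_CUBIC)); print(u-100,max(0,v-75))
```

```text
t 34.1 p [0.6657 0.0407 0.2498] yaw 88.82 F [ 0.14  0.39 -0.39] M [ 0.61  -0.117  0.022] open 0.998 ff 0.0
323 133
223 58
```

View pics/ob3c.png

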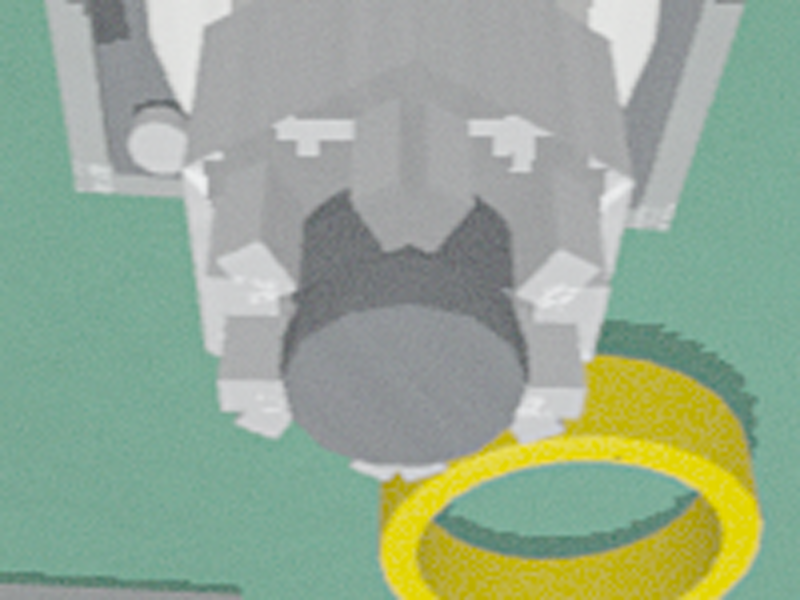

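The view from +y shows a tooth facing the camera at (415,170), with slots at (330,215) and (490,215). The hole is probably hidden behind that tooth. I'll unwrap the stud surface numerically.

```bash
cat >> h.py <<'E'
def unwrap(im,c,C,ths,zs,r=.013):
    t=np.radians(ths); T_,Z=np.meshgrid(t,zs); X=np.stack([C[0]+r*np.cos(T_),C[1]+r*np.sin(T_),Z],-1).reshape(-1,3)
    uv=proj(c,X).astype(np.float32); g=cv2.cvtColor(im,cv2.COLOR_BGR2GRAY)
    return cv2.remap(g,uv[:,0].reshape(T_.shape),uv[:,1].reshape(T_.shape),cv2.INTER_LINEAR)
E
python3 - <<'E'
from h import *
C=(.665,-.0115); zs=np.arange(.1015,.082,-.0015)
M=np.load("pics/ob3.npy"); th=np.arange(20,161,5); print(th.tolist())
for z,row in zip(zs,unwrap(cv2.imread("pics/ob3.png"),(M[:3],M[3]),C,th,zs)): print(round(z*1000,1),' '.join(f"{v:3d}" for v in row))
R=Ro.from_quat([0.002,.94,-.019,.34]).as_matrix(); c2=(R@T[:3,:3],R@T[:3,3]+np.array([.615,-.0122,.25]))
th=np.arange(110,251,5); print(th.tolist())
for z,row in zip(zs,unwrap(cv2.imread("pics/ob2.png"),c2,C,th,zs)): print(round(z*1000,1),' '.join(f"{v:3d}" for v in row))
E
```

```text
[20, 25, 30, 35, 40, 45, 50, 55, 60, 65, 70, 75, 80, 85, 90, 95, 100, 105, 110, 115, 120, 125, 130, 135, 140, 145, 150, 155, 160]
101.5  49  53  53  56  56  54  56  52  59  62  55  59  55  58  59  60  60  60  60  60  54  56  51  58  58  51  45  64  76
100.0  55  45  46  51  51  58  51  61  51  58  54  58  55  59  60  61  56  55  60  58  56  58  55  54  51  44  46  61  80
98.5  59  59  46  52  49  54  55  48  55  57  54  56  61  60  59  56  57  54  53  53  49  54  52  51  50  45  55  64  86
97.0  95  75  57  51  49  53  52  54  52  57  56  55  57  55  54  57  57  54  58  55  55  56  52  52  49  81  86 102 101
95.5 116 103  80  68  67  53  50  55  54  54  49  54  48  52  56  53  54  53  54  51  58  53  51  48  52  56 108 104 117
94.0 107 106  96  51  51  51  51  46  49  54  42  95 102  72 101 107  52  52  55  55  60  56  54  53  59 102  86 107 111
92.5 137 110  60  52  52  51  52  54  54  49  68 102 104 106 105 105  94  54  55  53  52  57  57  52  62  88 157 141 105
91.0 113  82  62  52  51  49  51  49  51  51 107 107 103 102 104 108 106  60  51  59  52  54  52  52  62  90 102 163 171

[... 1867 characters left out ...]
 97  97  89  57  49  47  47  45  48  46  45  45  89  98  97 100 100  95  97  95  99  81  97 104
88.0  97  99  97  99  98  96 100  81  61  46  47  48  41  43  45  45  49  95 100  99  99  95  98 100 100  98  99  97 101
86.5  95  99 101  97  97 100  98  75  60  49  51  46  44  42  48  45  44 106 112 111 102  98  98 102  92  98 100  96  99
85.0  97  96  97  99 101 101 108  77  60  56  70  72  85  77  89  88 103 107 112 111 116 113  99 105 100  99  93  97  94
83.5  96 100  99 100 107 113 107  77  96  97  96  95  97  95  99  99  97 111 111 107 112 108 110 105 104 102  99  98  98
82.0  97  99 100 113 111 111 107  75  94  96  95  98  98  96  97 100  99 107 110 115 110 113 111 102 105 107 104  99 100
```

```bash
cat >> h.py <<'E'
def avg(n=8):
    im,c=shot(); a=im.astype(float)
    for _ in range(n-1): a+=cams.snapshot("wrist")[:,:,::-1]
    return a/n,c
def table(a,c,C,th,zs):
    print("     ",' '.join(f"{t:3d}" for t in th))
    t=np.radians(th); T_,Z=np.meshgrid(t,zs); X=np.stack([C[0]+.013*np.cos(T_),C[1]+.013*np.sin(T_),Z],-1).reshape(-1,3)
    uv=proj(c,X).astype(np.float32); m=cv2.remap(a.mean(2).astype(np.float32),uv[:,0].reshape(T_.shape),uv[:,1].reshape(T_.shape),cv2.INTER_LINEAR)
    for z,row in zip(zs,m): print(f"{z*1000:5.1f}",' '.join(f"{v:3.0f}" for v in row))
E
python3 - <<'E'
from h import *
C=(.665,-.0115); zs=np.arange(.1000,.083,-.0012)
a,c=avg(10); np.save("pics/ob3a.npy",a); table(a,c,C,np.arange(25,150,4),zs)
R=Ro.from_quat([0.004,0.976,-0.01,0.216]).as_matrix(); c1=(R@T[:3,:3],R@T[:3,3]+np.array([0.537,-0.0136,0.3315]))
table(cv2.imread("pics/ob1.png").astype(float),c1,C,np.arange(120,245,4),zs)
E
```

```text
25  29  33  37  41  45  49  53  57  61  65  69  73  77  81  85  89  93  97 101 105 109 113 117 121 125 129 133 137 141 145 149
100.0  57  54  53  53  54  54  55  57  56  55  55  56  56  57  59  58  58  57  57  58  58  57  54  53  54  53  53  52  49  48  50  59
 98.8  51  51  51  53  52  53  55  55  55  54  56  57  57  57  58  59  58  57  58  58  57  57  54  53  54  52  52  51  50  53  64  77
 97.6  56  53  50  51  52  52  53  54  56  55  57  56  58  57  57  59  57  57  59  57  55  56  54  56  55  54  52  49  55  73  82  96
 96.4  62  58  52  51  53  51  54  53  55  56  55  56  57  58  58  58  57  58  57  56  53  54  52  53  53  52  50  50  48  62  97 106
 95.2  70  61  57  61  55  51  53  54  54  54  53  53  52  55  51  54  51  52  53  53  53  53  54  55  54  54  55  54  63  65  74 106
 94.0  74  73  73  53  52  51  52  52  49  50  50  50  74  89  74  72 101 105  71  54  56  55  58  56  56  57  56  55  65 100 121 100
 92.8  91  79  51  52  52  53  51  51  51  51  52  72 133 140 151 149 147 141 119  71  54  56  56  56  55  56  55  54  66  89 130 160
 91.6  70  54  51  53  52  51  51  
[... 2480 characters left out ...]
80 180 176 170 173 172 129  91
 88.0 171 173 174 170 171 175 169 135  82  48  46  52  53  56  65  78  80  75  85 125 159 167 170 172 173 171 171 171 171 172 173 142
 86.8 173 171 171 172 175 173 145 109  73  50  51  55  53  53  66  82  88  82  80  98 119 128 145 169 175 160 151 161 171 171 172 173
 85.6 168 170 173 176 149 128 120 100  75  64  67  83  94  92  79  76  78  82  81  97 110 112 115 123 144 158 139 121 157 175 172 173
 84.4 167 175 161 127 117 113 111  99 104 134 155 161 176 168 122  99  97  99  94 106 110 113 110 112 117 117 123 110 127 155 174 171
 83.2 176 145 118 110 110 110 111 125 159 184 203 221 229 210 145 112 113 114 113 112 111 114 110 110 112 111 109 103 107 121 149 163
```

The unwrapped table shows the slot near 113–137° with tones that differ from plain stud: 55 above and 47 below, against 51. So the hole is probably around 125–135°. I'll check from that azimuth.

{"name": "play_rows", "arguments": {
  "rows": [
    [100,0,0,-0.05,0,0,0],
    [100,0,0,0,-4.75,0,-5.7],
    [100,0,0,0,-4.75,0,-5.7],
    [100,0,0,0,-4.75,0,-5.7],
    [100,0,0,0,-4.75,0,-5.7],
    [100,0,0,0,-4.75,0,-5.7],
    [100,0,0,0,0,0,0],
    [100,0,0,0,0,0,0]
  ]
}}

```text
clock: 35.65
tool_pos: [0.6659, 0.0722, 0.287]
eef_rot: [0.427, 0.837, -0.156, 0.304]
contact_force: [-0.3, -0.2, 0.5]
opening: 0.999
finger_force: 0.0
```

Run:
```python
from h import *
st(); p,R,s=tool(); a=np.radians(yaw(R)); print(R[:,2].round(3)); X=np.array([.665+.052*np.cos(a),-.0115+.052*np.sin(a),.25]); print((R.T@(X-p)).round(4))
```

```text
t 35.65 p [0.6659 0.0722 0.287 ] yaw 125.94 F [-0.3  -0.24  0.46] M [ 0.539  0.19  -0.023] open 0.999 ff 0.0
[ 0.375 -0.522 -0.766]
[ 0.0121 -0.0498  0.0383]
```

{"name": "play_rows", "arguments": {
  "rows": [
    [100,0.006,-0.025,0.019,0,0,0],
    [100,0.006,-0.025,0.019,0,0,0],
    [100,0,0,0,0,0,0],
    [100,0,0,0,0,0,0]
  ]
}}

```text
clock: 36.15
tool_pos: [0.6353, 0.0317, 0.2507]
eef_rot: [0.427, 0.837, -0.155, 0.305]
contact_force: [0.5, 0.7, 0.1]
opening: 0.998
finger_force: 0.0
```

Run:
```python
from h import *
st(); C=(.665,-.0115); zs=np.arange(.1000,.083,-.0012)
a,c=avg(10); np.save("pics/ob4a.npy",a);np.save("pics/ob4.npy",np.vstack([c[0],c[1]])); table(a,c,C,np.arange(68,184,4),zs)
```

```text
t 36.15 p [0.6353 0.0317 0.2507] yaw 126.01 F [0.5  0.73 0.07] M [ 0.441  0.205 -0.01 ] open 0.998 ff 0.0
       68  72  76  80  84  88  92  96 100 104 108 112 116 120 124 128 132 136 140 144 148 152 156 160 164 168 172 176 180
100.0  48  48  49  50  51  51  51  53  53  53  55  55  54  53  54  55  55  55  55  53  54  52  52  52  51  49  50  54  62
 98.8  50  47  49  49  51  53  52  52  54  54  55  53  53  55  54  54  54  55  53  53  52  53  51  50  50  57  71  80  90
 97.6  49  50  48  50  51  52  51  53  53  53  52  53  52  54  54  54  55  54  54  53  53  52  51  51  55  58  84 110 111
 96.4  77  55  48  49  50  50  52  53  52  52  52  53  53  54  53  54  53  53  51  51  49  50  49  57  63  64  75 112 142
 95.2  63  48  49  50  49  49  49  50  50  52  52  52  51  52  54  52  56  58  51  49  63  60  49  50  58  72  75  98 136
 94.0  47  59  56  50  52  67  71  55  54  54  55  54  56  56  56  55  79 108 144 136 116 111  98  77  64  66  72  91 117
 92.8  73  70  64  80  93  80  67  56  55  56  55  56  54  56  55  57  88 116 155 163 166 158 136 111  81  75  78  84 107
 91.6  81  86 101 
[... 257 characters left out ...]
64  54  53  54  53  53  53  53  53  68  98 134 158 159 160 163 163 168 165 162 153 100  75
 88.0 154 160 154 133 112  83  64  53  53  53  55  55  54  55  55  75 106 143 159 158 159 159 159 165 164 160 159 158 110
 86.8 159 158 144 127 106  80  65  56  56  56  54  54  52  51  52  72 104 143 163 162 160 157 150 161 164 159 159 159 157
 85.6 159 154 139 125 100  77  66  53  51  47  45  47  46  47  46  62  81 106 119 140 163 160 142 140 151 159 159 159 160
 84.4 158 150 138 114  89  74  61  54  54  53  53  53  56  55  54  68  84 107 114 113 115 135 140 132 128 142 160 160 160
 83.2 158 139 110  98  87  76  75  85  90  96  95 101 101 101 101 104 108 113 114 114 113 112 110 121 115 114 135 153 153
```

Run:
```python
from h import *
o=[]
for n in ("ob4","ob3"):
    a=np.load(f"pics/{n}a.npy"); M=np.load(f"pics/{n}.npy"); u,v=proj((M[:3],M[3]),np.array([.665,-.0115,.093]))[0]; u,v=int(u),int(v)
    cr=np.clip((a[v-32:v+28,u-40:u+40]-38)*255/35,0,255).astype(np.uint8); o.append(cv2.rotate(cv2.resize(cr,(800,600),interpolation=cv2.INTER_CUBIC),cv2.ROTATE_180))
im=np.hstack(o); cv2.imwrite("pics/mm.png",cv2.resize(im,(800,300)))
cv2.imwrite("pics/mm.png",np.vstack([cv2.resize(o[0][150:550,100:700],(450,300)),cv2.resize(o[1][150:550,100:700],(450,300))]))
```

```text
(no output)
```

View pics/mm.png

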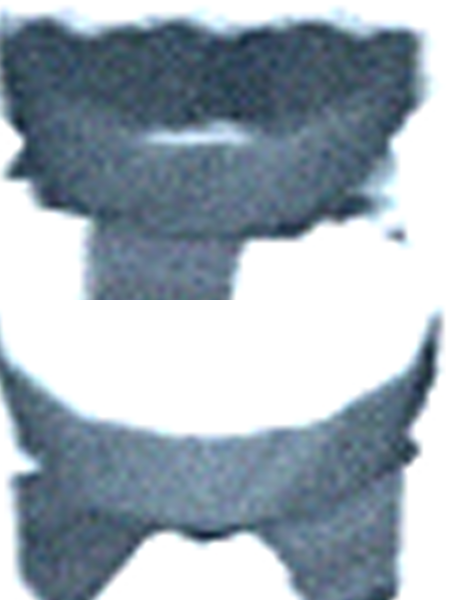

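The contrast picture shows the stud rim at top and the slot at (165,260), but it does not settle where the hole is. I'll take averaged views at a lower elevation around the hub and compare.

```bash
cat >> h.py <<'E'
def viewpose(H,az,phi,D,row=130):
    a=np.radians(az); Ru=np.column_stack([[np.cos(a),np.sin(a),0],[np.sin(a),-np.cos(a),0],[0,0,-1]])
    Rt=Ru@Ro.from_euler('y',-phi,degrees=True).as_matrix(); d=np.array([0,(row-P["cy"])/F,1]); d/=np.linalg.norm(d)
    X=np.array(H)-D*Rt@T[:3,:3]@d-Rt@T[:3,3]; return X,Rt
def goR(X,Rt):
    p,R,s=tool(); rv=Ro.from_matrix(R.T@Rt).as_rotvec(degrees=True)
    print("turn tool deg",rv.round(2),"| then shift mm",(1000*Rt.T@(X-p)).round(1),"| shift first mm",(1000*R.T@(X-p)).round(1),"target",X.round(3))
E
python3 - <<'E'
from h import *
X,Rt=viewpose([.665,-.0115,.089],185,54,.14); goR(X,Rt)
E
```

```text
turn tool deg [-43.33 -12.83 -40.27] | then shift mm [ 50.1 -44.1 -43.6] | shift first mm [  6.3 -78.2  14.4] target [ 0.574 -0.019  0.235]
```

{"name": "play_rows", "arguments": {
  "rows": [
    [100,0,0,-0.06,0,0,0],
    [100,0,0,0,-5.42,-1.6,-5.03],
    [100,0,0,0,-5.42,-1.6,-5.03],
    [100,0,0,0,-5.42,-1.6,-5.03],
    [100,0,0,0,-5.42,-1.6,-5.03],
    [100,0,0,0,-5.42,-1.6,-5.03],
    [100,0,0,0,-5.42,-1.6,-5.03],
    [100,0,0,0,-5.42,-1.6,-5.03]
  ]
}}

```text
clock: 37.65
tool_pos: [0.6116, 0.0617, 0.2964]
eef_rot: [0.02, 0.897, -0.002, 0.442]
contact_force: [0.4, -0.5, -0.5]
opening: 0.999
finger_force: 0.0
```

{"name": "play_rows", "arguments": {
  "rows": [
    [100,0,0,0,-5.4,-1.6,-5.03],
    [100,0,0,0,0,0,0],
    [100,0,0,0,0,0,0]
  ]
}}

```text
clock: 38.02
tool_pos: [0.6117, 0.0618, 0.2963]
eef_rot: [-0.038, 0.89, 0.02, 0.453]
contact_force: [1.0, -0.0, -0.1]
opening: 1.002
finger_force: 0.0
```

Run:
```python
from h import *
st(); X,Rt=viewpose([.665,-.0115,.089],185,54,.14); goR(X,Rt); print(tool()[2]["q"].round(2))
```

```text
t 38.02 p [0.6117 0.0618 0.2963] yaw -175.22 F [ 1.01 -0.02 -0.05] M [-0.02   0.659 -0.068] open 1.002 ff 0.0
turn tool deg [-0.08 -0.03 -0.13] | then shift mm [ 75.  -76.8  -0.1] | shift first mm [ 74.9 -77.   -0. ] target [ 0.574 -0.019  0.236]
[-0.01  0.84 -0.3   2.1   2.8   0.78 -1.22]
```

{"name": "play_rows", "arguments": {
  "rows": [
    [100,0.01,-0.04,0,0,0,0],
    [100,0.03,-0.037,0,0,0,0],
    [100,0.035,0,0,0,0,0],
    [100,0,0,0,0,0,0],
    [100,0,0,0,0,0,0]
  ]
}}

```text
clock: 38.65
tool_pos: [0.5755, -0.0175, 0.2365]
eef_rot: [-0.039, 0.89, 0.02, 0.455]
contact_force: [0.4, 0.6, -0.2]
opening: 1.0
finger_force: 0.0
```

Run:
```python
from h import *
st(); C=(.665,-.0115); zs=np.arange(.1020,.081,-.0012)
a,c=avg(8); np.save("pics/ob5a.npy",a);np.save("pics/ob5.npy",np.vstack([c[0],c[1]])); table(a,c,C,np.arange(125,246,4),zs)
print(find(c,"stud_a_hole"),find(c,"nut_a_mid"))
```

```text
t 38.65 p [ 0.5755 -0.0175  0.2365] yaw -175.03 F [ 0.45  0.59 -0.18] M [-0.039  0.618 -0.04 ] open 1.0 ff 0.0
      125 129 133 137 141 145 149 153 157 161 165 169 173 177 181 185 189 193 197 201 205 209 213 217 221 225 229 233 237 241 245
102.0  54  55  54  58  60  55  47  43  41  41  41  41  41  42  43  46  43  42  40  42  43  45  42  41  42  42  42  40  38  46  56
100.8  37  39  41  43  44  43  45  45  46  47  48  46  49  48  48  48  50  50  49  49  48  48  46  45  44  44  43  41  41  45  56
 99.6  36  39  42  43  45  44  45  45  46  46  49  48  47  49  48  47  48  49  48  48  48  48  45  44  45  45  43  43  41  48  59
 98.4  37  39  41  42  44  45  43  45  46  47  48  48  48  48  49  49  48  48  49  48  46  46  46  45  45  43  41  41  41  44  61
 97.2  39  40  42  43  43  42  44  46  47  47  46  47  46  48  47  48  46  48  48  47  47  45  43  46  44  43  42  41  39  41  53
 96.0  37  38  40  42  44  43  45  45  46  45  47  46  48  46  47  47  46  49  53  50  45  48  52  47  44  43  44  44  42  42  49
 94.8  43  42  42  44  49  53  51  45  44  46  46  45  47  44  39  40  40  47  
[... 786 characters left out ...]
 104 103 102  99  92  93  95  92  85  83  83
 86.4 102 103 104 102  91  77  65  50  45  44  41  40  38  36  36  34  37  68 102 103 102 102 103  99  95  92  95  96  93  90  87
 85.2 103 103 104 102  89  77  64  49  43  39  40  38  39  39  39  38  41  69 101 103 104 103 103  99  94  92  94  95  93  92  90
 84.0 103 103 103 102  90  76  68  59  55  56  56  57  56  57  57  57  57  73 101 103 102 102 103  99  95  92  94  93  93  92  91
 82.8 103 103 103 101  90  76  71  74  75  76  76  78  77  77  77  78  78  89 102 103 102 102 103  99  94  92  94  94  94  91  89
 81.6 102 103 103 100  90  76  71  76  77  76  77  77  77  76  78  76  78  90 102 102 103 102 102  99  94  92  93  93  91  90  90
[] []
```

The averaged view is clear. Inside the slot at 155–191° the tone drops at 178.5° below z = 94 mm, which is the hole's edge. So the hole axis is at about 199°, and the slot at 233° must turn about 34° clockwise onto it. I'll go over the nut to grip its flats.

Run:
```python
from h import *
X,Rt=viewpose([0,0,0],202.5,0,.1); X=np.array([.665,-.0115,.30]); goR(X,Rt)
```

```text
turn tool deg [ -8.23  53.58 -16.21] | then shift mm [-86.4 -27.9 -64.3] | shift first mm [-105.4   -0.6   35.7] target [ 0.665 -0.012  0.3  ]
```

{"name": "play_rows", "arguments": {
  "rows": [
    [100,-0.053,0,0.018,0,0,0],
    [100,-0.052,0,0.018,0,0,0],
    [100,0,0,0,-1.18,7.65,-2.32],
    [100,0,0,0,-1.18,7.65,-2.32],
    [100,0,0,0,-1.18,7.65,-2.32],
    [100,0,0,0,-1.18,7.65,-2.32],
    [100,0,0,0,-1.18,7.65,-2.32],
    [100,0,0,0,-1.18,7.65,-2.32]
  ]
}}

```text
clock: 40.15
tool_pos: [0.6783, -0.0145, 0.2999]
eef_rot: [-0.108, 0.95, -0.014, 0.293]
contact_force: [-0.2, -0.6, 0.8]
opening: 1.001
finger_force: 0.0
```

{"name": "play_rows", "arguments": {
  "rows": [
    [100,0,0,0,-1.18,7.65,-2.32],
    [100,0,0,0,0,0,0],
    [100,0,0,0,0,0,0]
  ]
}}

```text
clock: 40.52
tool_pos: [0.6814, -0.0169, 0.3005]
eef_rot: [-0.111, 0.953, -0.024, 0.28]
contact_force: [-0.3, 0.1, 0.5]
opening: 0.996
finger_force: 0.0
```

Run:
```python
from h import *
st();X,Rt=viewpose([0,0,0],202.5,0,.1); X=np.array([.665,-.0115,.30]); goR(X,Rt); print(tool()[2]["q"].round(2))
```

```text
t 40.52 p [ 0.6814 -0.0169  0.3005] yaw -164.68 F [-0.29  0.1   0.52] M [ 0.075  0.373 -0.015] open 0.996 ff 0.0
turn tool deg [-9.08 31.4  -9.02] | then shift mm [13.1 11.2  0.5] | shift first mm [12.5  8.5 -8.3] target [ 0.665 -0.012  0.3  ]
[ 0.16  0.84 -0.35  1.76  1.63  0.25  0.23]
```

{"name": "play_rows", "arguments": {
  "rows": [
    [100,0,0,0,-1.13,3.92,-1.13],
    [100,0,0,0,-1.13,3.92,-1.13],
    [100,0,0,0,-1.13,3.92,-1.13],
    [100,0,0,0,-1.13,3.92,-1.13],
    [100,0,0,0,-1.13,3.92,-1.13],
    [100,0,0,0,-1.13,3.92,-1.13],
    [100,0,0,0,-1.13,3.92,-1.13],
    [100,0,0,0,-1.13,3.92,-1.13]
  ]
}}

```text
clock: 41.52
tool_pos: [0.6815, -0.0181, 0.3]
eef_rot: [-0.19, 0.982, -0.005, 0.012]
contact_force: [0.3, 0.1, 0.0]
opening: 1.001
finger_force: 0.0
```

Run:
```python
from h import *
st();X,Rt=viewpose([0,0,0],202.5,0,.1); X=np.array([.665,-.0115,.30]); goR(X,Rt); print(tool()[2]["q"].round(2))
```

```text
t 41.52 p [ 0.6815 -0.0181  0.3   ] yaw -158.09 F [0.3  0.15 0.02] M [ 0.176 -0.172  0.016] open 1.001 ff 0.0
turn tool deg [-0.87  1.2  -0.6 ] | then shift mm [12.7 12.4  0. ] | shift first mm [12.8 12.3 -0.4] target [ 0.665 -0.012  0.3  ]
[ 0.31  0.97 -0.73  1.46  0.74  0.97  1.33]
```

{"name": "play_rows", "arguments": {
  "rows": [
    [100,0.0127,0.0124,0,-0.87,1.2,-0.6],
    [100,0,0,0.03,0,0,0],
    [100,0,0,0.03,0,0,0],
    [100,0,0,0.02,0,0,0],
    [100,0,0,0,0,0,0]
  ]
}}

```text
clock: 42.15
tool_pos: [0.6646, -0.0108, 0.2184]
eef_rot: [-0.195, 0.981, 0.001, -0.0]
contact_force: [0.6, 0.3, -0.3]
opening: 1.006
finger_force: 0.0
```

{"name": "play_rows", "arguments": {
  "rows": [
    [0,0,0,0,0,0,0],
    [0,0,0,0,0,0,0],
    [0,0,0,0,0,0,0],
    [0,0,0,0,0,0,0],
    [0,0,0,0,0,0,0]
  ],
  "grip_force": 60
}}

```text
clock: 42.78
tool_pos: [0.6653, -0.0109, 0.2203]
eef_rot: [-0.196, 0.981, 0.001, 0.001]
contact_force: [0.1, -0.4, 2.0]
opening: 0.522
finger_force: 59.4
```

Run:
```python
from h import *
st();go([.665,-.0115,.22],169)
```

```text
t 42.77 p [ 0.6653 -0.0109  0.2203] yaw -157.41 F [ 0.08 -0.43  1.98] M [-0.075 -0.201  0.419] open 0.522 ff 59.4
yaw -157.41 turn z 33.59 shift mm [ 0.19 -0.65  0.25] tilt fix [0.11 0.15 0.  ] q [ 0.28  1.06 -0.67  1.54  0.81  0.84  1.26]
```

{"name": "play_rows", "arguments": {
  "rows": [
    [0,0,0,0,0,0,6],
    [0,0,0,0,0,0,6],
    [0,0,0,0,0,0,6],
    [0,0,0,0,0,0,6],
    [0,0,0,0,0,0,6],
    [0,0,0,0,0,0,3],
    [0,0,0,0,0,0,0],
    [0,0,0,0,0,0,0]
  ]
}}

```text
clock: 43.78
tool_pos: [0.6654, -0.011, 0.2202]
eef_rot: [0.091, 0.996, 0.002, 0.001]
contact_force: [-0.1, -0.9, 2.6]
opening: 0.519
finger_force: 59.2
```

Run:
```python
from h import *
st()
```

```text
t 43.77 p [ 0.6654 -0.011   0.2202] yaw 169.57 F [-0.12 -0.94  2.65] M [-0.401 -0.158  0.245] open 0.519 ff 59.2
```

{"name": "play_rows", "arguments": {
  "rows": [
    [100,0,0,0,0,0,0],
    [100,0,0,0,0,0,0],
    [100,0,0,0,0,0,0],
    [100,0,0,-0.04,0,0,0],
    [100,0,0,-0.055,0,0,0],
    [100,0,0,0,0,0,-6],
    [100,0,0,0,0,0,-8],
    [100,0,0,0,0,0,-8]
  ]
}}

```text
clock: 44.78
tool_pos: [0.6649, -0.0109, 0.315]
eef_rot: [-0.103, 0.995, 0.002, 0.001]
contact_force: [-0.5, -0.6, -0.0]
opening: 1.0
finger_force: 0.0
```

Run:
```python
from h import *
st(); X,Rt=viewpose([.665,-.011,.089],199,48,.15); goR(X,Rt)
```

```text
t 44.77 p [ 0.6649 -0.0109  0.315 ] yaw -168.19 F [-0.49 -0.61 -0.03] M [ 0.016 -0.122  0.02 ] open 1.0 ff 0.0
turn tool deg [ -2.84 -47.83  -6.84] | then shift mm [103.4   0.7 -18.5] | shift first mm [82.5 -9.9 64.3] target [ 0.586 -0.037  0.251]
```

{"name": "play_rows", "arguments": {
  "rows": [
    [100,0.041,-0.005,0,0,0,0],
    [100,0.041,-0.005,0,-0.35,-6,-0.85],
    [100,0,0,0,-0.35,-6,-0.85],
    [100,0,0,0,-0.35,-6,-0.85],
    [100,0,0,0,-0.35,-6,-0.85],
    [100,0,0,0,-0.35,-6,-0.85],
    [100,0,0,0,-0.35,-6,-0.85],
    [100,0,0,0,-0.35,-6,-0.85]
  ]
}}

```text
clock: 45.78
tool_pos: [0.5829, -0.0397, 0.3089]
eef_rot: [-0.14, 0.952, 0.039, 0.271]
contact_force: [0.0, 0.4, -1.2]
opening: 1.004
finger_force: 0.0
```

{"name": "play_rows", "arguments": {
  "rows": [
    [100,0,0,0,-0.35,-6,-0.85],
    [100,0,0,0,0,0,0]
  ]
}}

```text
clock: 46.02
tool_pos: [0.5822, -0.0408, 0.3078]
eef_rot: [-0.145, 0.936, 0.048, 0.318]
contact_force: [0.3, 0.6, -0.7]
opening: 1.002
finger_force: 0.0
```

Run:
```python
from h import *
st(); X,Rt=viewpose([.665,-.011,.089],199,48,.15); goR(X,Rt)
```

```text
t 46.02 p [ 0.5822 -0.0408  0.3078] yaw -162.41 F [ 0.29  0.6  -0.69] M [-0.113  0.451  0.01 ] open 1.002 ff 0.0
turn tool deg [ -1.05 -10.52  -1.03] | then shift mm [39.1  2.  42.2] | shift first mm [30.8  2.2 48.6] target [ 0.586 -0.037  0.251]
```

{"name": "play_rows", "arguments": {
  "rows": [
    [100,0,0,0,-0.5,-5.2,-0.5],
    [100,0,0,0,-0.5,-5.2,-0.5],
    [100,0.02,0.001,0.021,0,0,0],
    [100,0.019,0.001,0.021,0,0,0],
    [100,0,0,0,0,0,0],
    [100,0,0,0,0,0,0]
  ]
}}

```text
clock: 46.78
tool_pos: [0.5874, -0.036, 0.2525]
eef_rot: [-0.152, 0.901, 0.065, 0.401]
contact_force: [0.5, 0.3, -0.0]
opening: 0.999
finger_force: 0.0
```

Run:
```python
from h import *
st(); C=(.665,-.0115); zs=np.arange(.1020,.081,-.0012)
a,c=avg(8); np.save("pics/ob6a.npy",a);np.save("pics/ob6.npy",np.vstack([c[0],c[1]])); table(a,c,C,np.arange(150,252,3),zs)
# slot walls at tooth outer radius, level z=.090
t=np.radians(np.arange(150,252,3)); 
X=np.column_stack([C[0]+.0215*np.cos(t),C[1]+.0215*np.sin(t),0*t+.0845]); uv=proj(c,X).astype(np.float32); print("r21.5 z84.5",cv2.remap(a.mean(2).astype(np.float32),uv[:,0][None],uv[:,1][None],cv2.INTER_LINEAR)[0].astype(int).tolist())
```

```text
t 46.77 p [ 0.5874 -0.036   0.2525] yaw -160.64 F [ 0.49  0.31 -0.02] M [-0.161  0.546 -0.015] open 0.999 ff 0.0
      150 153 156 159 162 165 168 171 174 177 180 183 186 189 192 195 198 201 204 207 210 213 216 219 222 225 228 231 234 237 240 243 246 249
102.0  45  44  45  44  45  43  43  44  45  45  46  45  46  46  44  47  48  46  47  46  47  47  44  46  58  72  74  71  72  72  72  71  67  59
100.8  45  45  46  47  47  49  48  50  50  53  50  52  52  50  52  51  52  52  52  52  52  50  51  51  61  66  62  58  61  63  64  63  61  55
 99.6  44  44  45  45  48  49  50  50  49  50  51  50  51  51  52  52  52  51  52  51  51  51  51  56  60  60  60  58  58  59  60  60  62  59
 98.4  44  44  45  47  50  49  48  50  48  50  51  49  50  52  50  51  50  53  50  52  51  51  54  56  58  60  60  59  59  58  57  57  58  56
 97.2  45  48  48  48  49  48  49  49  50  51  51  51  51  51  51  50  51  51  50  50  50  53  56  57  58  58  59  58  57  58  56  56  56  55
 96.0  44  46  47  47  48  48  49  48  50  47  49  50  50  49  51  51  51  51  51  50  53  54  55  57  56  57  55  54  54  53  53  55  
[... 1172 characters left out ...]
 107 108 108 110  98  53  40  40  41  41  45  53  60  55  41  40  45  47  43  56  76  94 106 109 108 109 108 103
 84.0  99 105 108 108 108 109 109 109 109 109  97  60  51  50  51  52  51  53  54  52  55  55  53  55  56  62  74  94 107 109 109 108 108 108
 82.8 104 106 108 108 109 108 108 108 108 108 102  84  81  82  84  83  84  85  85  87  86  84  84  86  84  81  77  94 107 108 108 108 108 108
 81.6 103 107 108 107 108 108 108 108 107 108 103  90  88  88  87  86  86  87  86  87  87  88  87  88  88  83  76  95 106 108 108 107 108 108
r21.5 z84.5 [85, 87, 86, 88, 91, 91, 98, 99, 96, 108, 107, 106, 103, 95, 90, 90, 87, 87, 87, 108, 146, 129, 124, 116, 122, 119, 108, 98, 101, 99, 89, 86, 88, 89]
```

The slot now shows the hole's dark opening across nearly its whole width (183–222°), so slot and hole line up at about 199–200°. Next I'll fetch the pin near (0.70, 0.15).

Run:
```python
from h import *
_,Rt=viewpose([0,0,0],173,0,.1); goR(np.array([.757,.142,.30]),Rt)
```

```text
turn tool deg [10.67 47.22 24.55] | then shift mm [-146.8  198.   -47.9] | shift first mm [-182.3  113.4  130.3] target [0.757 0.142 0.3  ]
```

{"name": "play_rows", "arguments": {
  "rows": [
    [100,-0.055,0,-0.03,0,0,0],
    [100,-0.025,0.023,0.032,0,0,0],
    [100,-0.025,0.023,0.032,0,0,0],
    [100,-0.025,0.023,0.032,0,0,0],
    [100,-0.025,0.022,0.032,0,0,0],
    [100,-0.025,0.022,0.032,0,0,0],
    [100,0,0,0,0.97,4.3,2.23],
    [100,0,0,0,0.97,4.3,2.23]
  ]
}}

```text
clock: 48.18
tool_pos: [0.7552, 0.1421, 0.2976]
eef_rot: [-0.114, 0.935, 0.055, 0.331]
contact_force: [-0.6, -0.5, -0.2]
opening: 1.002
finger_force: 0.0
```

{"name": "play_rows", "arguments": {
  "rows": [
    [100,0,0,0,0.97,4.3,2.23],
    [100,0,0,0,0.97,4.3,2.23],
    [100,0,0,0,0.97,4.3,2.23],
    [100,0,0,0,0.97,4.3,2.23],
    [100,0,0,0,0.97,4.3,2.23],
    [100,0,0,0,0.97,4.3,2.23],
    [100,0,0,0,0.97,4.3,2.23],
    [100,0,0,0,0.97,4.3,2.23]
  ]
}}

```text
clock: 49.18
tool_pos: [0.7552, 0.1412, 0.2978]
eef_rot: [0.042, 0.998, 0.006, 0.036]
contact_force: [-0.0, -0.8, -0.5]
opening: 1.003
finger_force: 0.0
```

```bash
cat >> h.py <<'E'
def pinfit(im,c,g,name=None,r=.07):
    """bright grey pin: mask by low saturation+brightness near ground, PCA; returns head centre and stem azimuth"""
    n=600; o=ortho(im,c,g,.010,r,n); hsv=cv2.cvtColor(o,cv2.COLOR_BGR2HSV)
    m=((hsv[...,1]<60)&(hsv[...,2]>85)).astype(np.uint8); m=cv2.morphologyEx(m,cv2.MORPH_OPEN,np.ones((5,5)))
    k,l,s,ce=cv2.connectedComponentsWithStats(m); res=[]
    for i in range(1,k):
        mm=s[i,4]*(2*r/n*1000)**2
        if 350<mm<1500:
            cn=cv2.findContours((l==i).astype(np.uint8),cv2.RETR_EXTERNAL,cv2.CHAIN_APPROX_NONE)[0][0]
            (x,y),(w,h),a=cv2.minAreaRect(cn); core=cv2.morphologyEx((l==i).astype(np.uint8),cv2.MORPH_OPEN,np.ones((45,45)))
            hy,hx=np.nonzero(core)
            if len(hx)<50: continue
            f=lambda x,y:np.array([g[0]+(x-n/2)*2*r/n,g[1]-(y-n/2)*2*r/n])
            hc=f(hx.mean(),hy.mean()); ys,xs=np.nonzero((l==i)&(cv2.dilate(core,np.ones((9,9)))==0))
            st_=f(xs.mean(),ys.mean()); d=st_-hc
            (bx,by),(bw,bh),ba=cv2.minAreaRect(np.column_stack([hx,hy]).astype(np.float32))
            res.append(dict(area=round(mm),head=hc.round(4),stem_az=round(np.degrees(np.arctan2(d[1],d[0])),1),headbox=(round(bw*2*r/n*1000,1),round(bh*2*r/n*1000,1)),rect=(round(max(w,h)*2*r/n*1000,1),round(min(w,h)*2*r/n*1000,1)),headc=f(bx,by).round(4)))
    return res
E
python3 - <<'E'
from h import *
st(); _,Rt=viewpose([0,0,0],173,0,.1); goR(np.array([.757,.142,.30]),Rt); im,c=shot("pp"); np.save("pics/pp.npy",np.vstack([c[0],c[1]])); print(pinfit(im,c,(.69,.15))); print(find(c,"pin_1_head"),proj(c,np.array([[.7,.149,.016]])))
E
```

```text
t 49.17 p [0.7552 0.1412 0.2978] yaw 175.19 F [-0.03 -0.78 -0.54] M [ 0.019 -0.111 -0.016] open 1.003 ff 0.0
turn tool deg [0.95 4.02 2.22] | then shift mm [-1.7  1.1 -2.2] | shift first mm [-1.9  1.  -2. ] target [0.757 0.142 0.3  ]
[{'area': 811, 'head': array([0.6981, 0.1534]), 'stem_az': np.float64(174.4), 'headbox': (29.4, 17.1), 'rect': (80.2, 17.2), 'headc': array([0.6981, 0.1535])}]
[(0.66, array([0.6631, 0.0038, 0.0837]))] [[322.76090385 105.72798104]]
```

{"name": "play_rows", "arguments": {
  "rows": [
    [100,0,0,0,0.95,4.02,0.8],
    [100,0,0,0,0,0,0]
  ]
}}

```text
clock: 49.52
tool_pos: [0.7555, 0.1413, 0.2976]
eef_rot: [0.048, 0.999, -0.0, 0.002]
contact_force: [-0.1, 0.2, 0.4]
opening: 1.002
finger_force: 0.0
```

Run:
```python
from h import *
st(); im,c=shot(); print(pinfit(im,c,(.69,.15))); go([.698,.1535,.1685],174.4)
```

```text
t 49.52 p [0.7555 0.1413 0.2976] yaw 174.49 F [-0.13  0.2   0.44] M [ 0.022 -0.116  0.004] open 1.002 ff 0.0
[{'area': 819, 'head': array([0.6982, 0.1533]), 'stem_az': np.float64(174.1), 'headbox': (29.4, 17.3), 'rect': (80.3, 17.3), 'headc': array([0.6981, 0.1534])}]
yaw 174.5 turn z 0.1 shift mm [ 58.37   6.64 129.22] tilt fix [-0.01  0.3  -0.  ] q [ 0.06  1.11 -0.81  1.11  0.77  1.2   0.77]
```

{"name": "play_rows", "arguments": {
  "rows": [
    [100,0.0292,0.0033,0,0,0.3,0.2],
    [100,0.0292,0.0033,0.03,0,0,0],
    [100,0,0,0.05,0,0,0],
    [100,0,0,0.03,0,0,0],
    [100,0,0,0.014,0,0,0],
    [100,0,0,0.004,0,0,0],
    [100,0,0,0,0,0,0],
    [100,0,0,0,0,0,0]
  ]
}}

```text
clock: 50.58
tool_pos: [0.6983, 0.1537, 0.1713]
eef_rot: [0.05, 0.999, 0.0, 0.0]
contact_force: [0.6, 0.2, -0.2]
opening: 0.999
finger_force: 0.0
```

Run:
```python
from h import *
st(); go([.698,.1535,.1685],174.3)
```

```text
t 50.58 p [0.6983 0.1537 0.1713] yaw 174.25 F [ 0.61  0.16 -0.21] M [ 0.072 -0.175 -0.032] open 0.999 ff 0.0
yaw 174.25 turn z -0.05 shift mm [ 0.24 -0.18  2.84] tilt fix [0.04 0.01 0.  ] q [ 0.05  1.19 -0.73  1.36  0.89  0.93  0.56]
```

{"name": "play_rows", "arguments": {
  "rows": [
    [0,0,0,0,0,0,0],
    [0,0,0,0,0,0,0],
    [0,0,0,0,0,0,0],
    [0,0,0,0,0,0,0],
    [0,0,0,0,0,0,0],
    [0,0,0,0,0,0,0],
    [0,0,0,0,0,0,0]
  ],
  "grip_force": 30
}}

```text
clock: 51.45
tool_pos: [0.6977, 0.1534, 0.1699]
eef_rot: [0.05, 0.999, -0.0, -0.001]
contact_force: [0.7, -0.3, -0.3]
opening: 0.226
finger_force: 0.0
```

Run:
```python
from h import *
st(); go([.665-.13*np.cos(np.radians(19)),-.011-.13*np.sin(np.radians(19)),.30],19)
```

```text
t 51.45 p [0.6977 0.1534 0.1699] yaw 174.26 F [ 0.72 -0.32 -0.33] M [ 0.099 -0.197  0.018] open 0.226 ff 0.0
yaw 174.26 turn z 155.26 shift mm [-214.43  144.79 -130.15] tilt fix [-0.03 -0.11  0.  ] q [ 0.05  1.19 -0.73  1.36  0.89  0.93  0.56]
```

{"name": "play_rows", "arguments": {
  "rows": [
    [0,0,0,0.001,0,0,0],
    [0,0,0,0,0,0,0],
    [0,0,0,0,0,0,0],
    [0,0,0,0,0,0,0]
  ]
}}

```text
clock: 51.95
tool_pos: [0.6978, 0.1535, 0.1695]
eef_rot: [0.05, 0.999, -0.0, -0.001]
contact_force: [-0.8, -0.3, 4.8]
opening: 0.174
finger_force: 30.0
```

Run:
```python
from h import *
st(); go([.665-.13*np.cos(np.radians(19)),-.011-.13*np.sin(np.radians(19)),.30],19)
```

```text
t 51.95 p [0.6978 0.1535 0.1695] yaw 174.25 F [-0.84 -0.27  4.82] M [-0.111  0.168 -0.017] open 0.174 ff 30.0
yaw 174.25 turn z 155.25 shift mm [-214.52  144.86 -130.45] tilt fix [-0.03 -0.09  0.  ] q [ 0.05  1.2  -0.73  1.36  0.89  0.93  0.56]
```

{"name": "play_rows", "arguments": {
  "rows": [
    [0,0,0,-0.03,0,0,0],
    [0,0,0,-0.05,0,0,0],
    [0,0,0,-0.05,0,0,0],
    [0,0,0,0,0,0,10.4],
    [0,0,0,0,0,0,10.4],
    [0,0,0,0,0,0,10.4],
    [0,0,0,0,0,0,10.4],
    [0,0,0,0,0,0,10.4]
  ]
}}

```text
clock: 52.95
tool_pos: [0.6978, 0.1534, 0.2983]
eef_rot: [0.485, 0.874, -0.001, -0.001]
contact_force: [-0.4, -0.5, 0.3]
opening: 0.174
finger_force: 30.0
```

{"name": "play_rows", "arguments": {
  "rows": [
    [0,0,0,0,0,0,10.4],
    [0,0,0,0,0,0,10.4],
    [0,0,0,0,0,0,10.4],
    [0,0,0,0,0,0,10.4],
    [0,0,0,0,0,0,10.4],
    [0,0,0,0,0,0,10.4],
    [0,0,0,0,0,0,10.4],
    [0,0,0,0,0,0,10.4]
  ]
}}

```text
clock: 53.95
tool_pos: [0.6977, 0.1535, 0.2983]
eef_rot: [0.943, 0.332, -0.001, -0.0]
contact_force: [1.0, 0.5, 0.1]
opening: 0.178
finger_force: 30.0
```

{"name": "play_rows", "arguments": {
  "rows": [
    [0,0,0,0,0,0,9.7],
    [0,-0.041,0.0362,0,0,0,0],
    [0,-0.041,0.0362,0,0,0,0],
    [0,-0.041,0.0362,0,0,0,0],
    [0,-0.041,0.0362,0,0,0,0],
    [0,-0.02,0,0.02,0,0,0],
    [0,0,0,0,0,0,0],
    [0,0,0,0,0,0,0]
  ]
}}

```text
clock: 54.95
tool_pos: [0.6096, -0.0613, 0.2796]
eef_rot: [0.967, 0.254, 0.0, -0.001]
contact_force: [-0.9, 0.5, -0.1]
opening: 0.181
finger_force: 30.0
```

Run:
```python
from h import *
st(); im,c=shot("in1"); print(studfit(im,c,(.665,-.0112))); p,R,s=tool()
# slot/nut ortho + stem line in image: project points of nominal pin
for x in (.014,.040,.066): print(x,proj(c,R@np.array([x,0,.1615])+p).round(1))
print(proj(c,np.array([[.665,-.011,.0888]])))
cv2.imwrite("pics/in1c.png",np.clip((im[0:300,200:440].astype(float)/255)**.7*255,0,255).astype(np.uint8))
go([.665-.1*np.cos(np.radians(19)),-.011-.1*np.sin(np.radians(19)),.275],19)
g=cv2.cvtColor(im,cv2.COLOR_BGR2GRAY)
for v in range(105,200,10): print(v,[int(x) for x in g[v,300:346:2]])
```

```text
t 54.95 p [ 0.6096 -0.0613  0.2796] yaw 29.47 F [-0.9   0.46 -0.08] M [ 0.073 -0.006 -0.01 ] open 0.181 ff 30.0
(np.float32(48.938618), array([ 0.6655, -0.0117,  0.102 ]))
0.014 [[321.5 233.1]]
0.04 [[321.4 182. ]]
0.066 [[321.3 125.3]]
[[291.05332451 109.20643259]]
yaw 29.49 turn z 10.49 shift mm [-31.48 -29.38   4.76] tilt fix [-0.05 -0.05  0.  ] q [ 0.15  0.84 -0.22  1.7   0.28  0.63 -1.28]
105 [98, 96, 96, 96, 101, 100, 101, 79, 107, 136, 130, 132, 152, 192, 185, 190, 188, 190, 185, 159, 158, 156, 157]
115 [95, 92, 99, 94, 96, 99, 93, 71, 111, 157, 189, 199, 203, 209, 193, 188, 191, 215, 212, 214, 206, 157, 156]
125 [96, 98, 100, 95, 59, 73, 186, 186, 184, 183, 186, 187, 189, 184, 188, 186, 190, 165, 153, 157, 153, 155, 135]
135 [108, 108, 124, 132, 117, 95, 120, 130, 126, 131, 157, 175, 178, 175, 158, 155, 152, 160, 160, 158, 121, 61, 63]
145 [125, 127, 130, 128, 128, 129, 128, 132, 121, 140, 165, 182, 195, 180, 169, 142, 87, 64, 63, 55, 60, 69, 64]
155 [153, 151, 153, 152, 155, 220, 197, 141, 90, 140, 170, 131, 194, 185, 170, 66, 63, 61, 64, 62, 81, 80, 97]
165 [57, 61, 58, 59, 62, 60, 56, 65, 71, 113, 120, 125, 126, 120, 112, 59, 76, 79, 97, 94, 100, 98, 81]
175 [67, 62, 97, 130, 191, 169, 125, 130, 121, 111, 119, 127, 126, 123, 116, 96, 97, 101, 92, 70, 67, 71, 73]
185 [154, 149, 152, 149, 103, 93, 99, 103, 96, 113, 121, 125, 128, 121, 109, 103, 109, 107, 106, 107, 109, 74, 97]
195 [105, 101, 106, 109, 104, 112, 149, 156, 142, 110, 119, 126, 125, 119, 109, 108, 111, 112, 108, 110, 104, 103, 107]
```

{"name": "play_rows", "arguments": {
  "rows": [
    [0,0,0,0,0,0,10.5],
    [0,-0.0315,-0.0298,0,0,0,0],
    [0,0,0,0.0046,0,0,0],
    [0,0,0,0,0,0,0],
    [0,0,0,0,0,0,0]
  ]
}}

```text
clock: 55.62
tool_pos: [0.5704, -0.045, 0.2749]
eef_rot: [0.986, 0.164, 0.0, 0.0]
contact_force: [0.5, 0.8, -0.8]
opening: 0.179
finger_force: 30.0
```

```bash
cat >> h.py <<'E'
def stem(im,c,p,R,dz=.1615,xs=(.020,.03,.04,.05,.06)):
    """lateral offset (mm, tool y) of the held stem at several x ahead of TCP, by matched bright band"""
    g=cv2.GaussianBlur(cv2.cvtColor(im,cv2.COLOR_BGR2GRAY),(0,0),.8).astype(np.float32); out=[]
    ys=np.arange(-.012,.0121,.00025)
    for x in xs:
        X=np.array([R@np.array([x,y,dz])+p for y in ys]); uv=proj(c,X).astype(np.float32)
        v=cv2.remap(g,uv[:,0][None],uv[:,1][None],cv2.INTER_LINEAR)[0]; gr=np.gradient(v)
        # symmetric edge pair 6 mm apart
        s=[(-(gr[i+12])+gr[i-12]) if 12<=i<len(ys)-12 and abs(ys[i])<.005 else -1e9 for i in range(len(ys))]
        out.append(round(ys[int(np.argmax(s))]*1000,2))
    return out
def slotfit(im,c,C,z=.096):
    o=ortho(im,c,C,z,.03); g=cv2.cvtColor(o,cv2.COLOR_BGR2GRAY).astype(np.float32)
    return cv2.warpPolar(g,(200,360),(200,200),200,0)[:,105:142].mean(1).reshape(6,60).mean(0)
E
python3 - <<'E'
from h import *
st(); p,R,s=tool(); im,c=shot("in2"); v,C=studfit(im,c,(.665,-.0112)); print(v,C)
print("hub in tool",(1000*R.T@(C-p)).round(2),"stem y",stem(im,c,p,R))
print(slotfit(im,c,C).astype(int).tolist())
go([.6655-.1*np.cos(np.radians(19)),-.0115-.1*np.sin(np.radians(19)),.25],19)
E
```

```text
t 55.62 p [ 0.5704 -0.045   0.2749] yaw 18.85 F [ 0.54  0.81 -0.8 ] M [ 0.014 -0.026 -0.027] open 0.179 ff 30.0
51.033333 [ 0.664  -0.0117  0.102 ]
hub in tool [ 99.26  -1.31 172.95] stem y [np.float64(1.25), np.float64(1.75), np.float64(0.75), np.float64(0.75), np.float64(0.75)]
[186, 187, 187, 188, 190, 192, 192, 190, 187, 186, 187, 187, 186, 186, 186, 184, 181, 175, 167, 158, 150, 147, 152, 159, 167, 171, 170, 169, 168, 167, 168, 169, 171, 173, 176, 177, 176, 175, 174, 173, 171, 172, 172, 173, 175, 178, 180, 180, 177, 168, 158, 150, 149, 155, 163, 171, 176, 181, 184, 186]
yaw 18.84 turn z -0.16 shift mm [ 1.04 -0.74 24.85] tilt fix [0.02 0.01 0.  ] q [ 0.09  0.8  -0.15  1.84  0.22  0.52 -1.46]
```

{"name": "play_rows", "arguments": {
  "rows": [
    [0,0,0,0,0,0,-2.2],
    [0,0,0.002,0,0,0,0],
    [0,0,0,0.0125,0,0,0],
    [0,0,0,0.0125,0,0,0],
    [0,0,0,0,0,0,0],
    [0,0,0,0,0,0,0]
  ]
}}

```text
clock: 56.42
tool_pos: [0.5697, -0.0468, 0.2493]
eef_rot: [0.983, 0.183, -0.001, -0.0]
contact_force: [0.1, 0.6, -0.8]
opening: 0.183
finger_force: 30.0
```

Run:
```python
from h import *
st(); p,R,s=tool(); a,c=avg(6); im=np.clip(a,0,255).astype(np.uint8); cv2.imwrite("pics/in3.png",im)
v,C=studfit(im,c,(.665,-.0112)); print(v,C)
print("hub in tool",(1000*R.T@(C-p)).round(2),"avg hub",(1000*R.T@(np.array([.665,-.0116,.0888])-p)).round(2),"stem y",stem(im,c,p,R))
f=slotfit(im,c,C); print(f.astype(int).tolist())
cv2.imwrite("pics/in3c.png",cv2.resize(im[0:190,225:415],(600,600),interpolation=cv2.INTER_CUBIC))
```

```text
t 56.42 p [ 0.5697 -0.0468  0.2493] yaw 21.06 F [ 0.14  0.58 -0.79] M [-0.016 -0.032 -0.016] open 0.183 ff 30.0
36.95382 [ 0.6635 -0.0117  0.102 ]
hub in tool [100.45   1.07 147.1 ] avg hub [101.91   1.52 160.3 ] stem y [np.float64(1.5), np.float64(1.0), np.float64(0.75), np.float64(0.75), np.float64(0.75)]
[127, 126, 124, 121, 122, 125, 128, 126, 122, 121, 122, 124, 124, 124, 123, 122, 119, 116, 112, 107, 105, 104, 105, 108, 114, 121, 124, 125, 127, 129, 133, 136, 139, 143, 145, 147, 147, 147, 147, 147, 147, 148, 148, 149, 151, 152, 152, 150, 144, 133, 125, 120, 119, 118, 119, 120, 122, 126, 128, 128]
```

View pics/in3c.png

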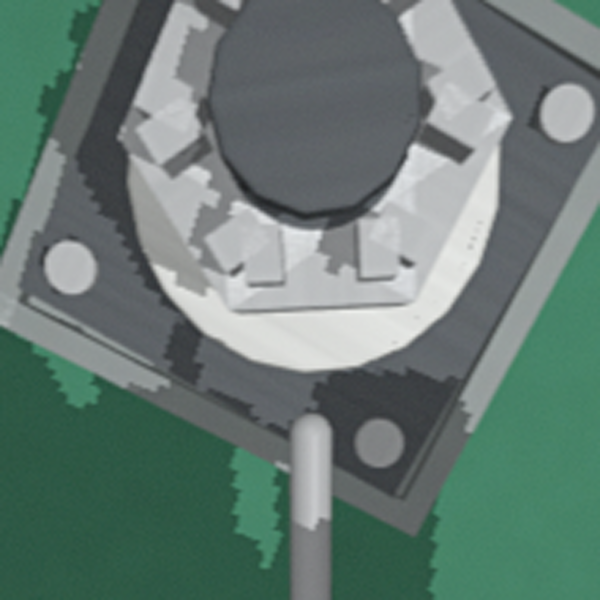

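The picture shows the stem axis at x = 312, the facing slot spanning 284–358 and the stud centre at about 316. I'll shift 0.7 mm to +y, raise 1 mm and push in gradually.

{"name": "play_rows", "arguments": {
  "rows": [
    [0,0,0.0007,-0.001,0,0,0],
    [0,0.008,0,0,0,0,0],
    [0,0.008,0,0,0,0,0],
    [0,0.006,0,0,0,0,0],
    [0,0.005,0,0,0,0,0],
    [0,0.004,0,0,0,0,0]
  ]
}}

```text
clock: 57.48
tool_pos: [0.5992, -0.0362, 0.2505]
eef_rot: [0.983, 0.183, -0.001, 0.0]
contact_force: [-0.4, 0.0, -0.8]
opening: 0.179
finger_force: 30.0
```

Run:
```python
from h import *
st(); p,R,s=tool(); print("F tool",(R.T@s["contact_force"]).round(2),"hub",(1000*R.T@(np.array([.665,-.0116,.0888])-p)).round(2))
```

```text
t 57.48 p [ 0.5992 -0.0362  0.2505] yaw 21.06 F [-0.36  0.03 -0.76] M [ 0.008 -0.021 -0.029] open 0.179 ff 30.0
F tool [-0.32 -0.16  0.76] hub [ 70.56   0.74 161.53]
```

{"name": "play_rows", "arguments": {
  "rows": [
    [0,0.004,0,0,0,0,0],
    [0,0.004,0,0,0,0,0],
    [0,0.004,0,0,0,0,0],
    [0,0,0,0,0,0,0]
  ]
}}

```text
clock: 57.98
tool_pos: [0.6104, -0.0318, 0.2505]
eef_rot: [0.983, 0.183, -0.001, -0.0]
contact_force: [-0.2, 0.3, -0.9]
opening: 0.178
finger_force: 30.0
```

Run:
```python
from h import *
st(); p,R,s=tool(); print("F tool",(R.T@s["contact_force"]).round(2),"hub",(1000*R.T@(np.array([.665,-.0116,.0888])-p)).round(2)); im,c=shot("in4"); print(stem(im,c,p,R))
```

```text
t 57.98 p [ 0.6104 -0.0318  0.2505] yaw 21.07 F [-0.15  0.29 -0.88] M [-0.042 -0.011  0.001] open 0.178 ff 30.0
F tool [-0.04 -0.32  0.88] hub [ 58.46   0.8  161.64]
[np.float64(1.5), np.float64(0.75), np.float64(-0.25), np.float64(4.0), np.float64(1.75)]
```

{"name": "play_rows", "arguments": {
  "rows": [
    [0,0.006,0,0,0,0,0],
    [0,0.006,0,0,0,0,0],
    [0,0.005,0,0,0,0,0],
    [0,0.002,0,0,0,0,0],
    [0,0,0,0,0,0,0]
  ]
}}

```text
clock: 58.65
tool_pos: [0.6279, -0.0252, 0.2504]
eef_rot: [0.983, 0.183, -0.001, 0.0]
contact_force: [-0.1, 0.6, -0.5]
opening: 0.179
finger_force: 30.0
```

Run:
```python
from h import *
st(); p,R,s=tool(); print("F tool",(R.T@s["contact_force"]).round(2),"hub",(1000*R.T@(np.array([.665,-.0116,.0888])-p)).round(2))
```

```text
t 58.65 p [ 0.6279 -0.0252  0.2504] yaw 21.06 F [-0.11  0.63 -0.48] M [ 0.006 -0.023  0.057] open 0.179 ff 30.0
F tool [ 0.12 -0.63  0.48] hub [ 39.82   0.74 161.51]
```

{"name": "play_rows", "arguments": {
  "rows": [
    [0,0.001,0,0,0,0,0],
    [0,0.001,0,0,0,0,0]
  ]
}}

```text
clock: 58.9
tool_pos: [0.6297, -0.0246, 0.2505]
eef_rot: [0.983, 0.183, -0.001, 0.0]
contact_force: [0.8, 0.6, -0.5]
opening: 0.174
finger_force: 30.0
```

Run:
```python
from h import *
st(); p,R,s=tool(); print("F tool",(R.T@s["contact_force"]).round(2),"hub",(1000*R.T@(np.array([.665,-.0116,.0888])-p)).round(2))
```

```text
t 58.9 p [ 0.6297 -0.0246  0.2505] yaw 21.05 F [ 0.76  0.58 -0.52] M [-0.052  0.01   0.047] open 0.174 ff 30.0
F tool [ 0.92 -0.27  0.52] hub [ 37.95   0.62 161.61]
```

{"name": "play_rows", "arguments": {
  "rows": [
    [0,0.0007,0,0,0,0,0],
    [0,0,0,0,0,0,0]
  ]
}}

```text
clock: 59.15
tool_pos: [0.6304, -0.0242, 0.2505]
eef_rot: [0.983, 0.183, -0.001, 0.0]
contact_force: [-0.6, 0.0, 0.0]
opening: 0.177
finger_force: 30.0
```

{"name": "play_rows", "arguments": {
  "rows": [
    [0,0.0007,0,0,0,0,0],
    [0,0,0,0,0,0,0]
  ]
}}

```text
clock: 59.4
tool_pos: [0.6311, -0.024, 0.2505]
eef_rot: [0.983, 0.183, -0.001, 0.0]
contact_force: [0.2, 0.8, -1.3]
opening: 0.175
finger_force: 30.0
```

{"name": "play_rows", "arguments": {
  "rows": [
    [0,0.0007,0,0,0,0,0],
    [0,0,0,0,0,0,0]
  ]
}}

```text
clock: 59.65
tool_pos: [0.6318, -0.0237, 0.2505]
eef_rot: [0.983, 0.183, -0.001, 0.0]
contact_force: [0.2, 0.4, -0.5]
opening: 0.181
finger_force: 30.0
```

{"name": "play_rows", "arguments": {
  "rows": [
    [0,0.0007,0,0,0,0,0],
    [0,0,0,0,0,0,0]
  ]
}}

```text
clock: 59.9
tool_pos: [0.6321, -0.0236, 0.2504]
eef_rot: [0.983, 0.183, -0.001, 0.0]
contact_force: [-0.9, 0.2, -0.3]
opening: 0.177
finger_force: 30.0
```

{"name": "play_rows", "arguments": {
  "rows": [
    [0,0.0007,0,0,0,0,0],
    [0,0,0,0,0,0,0]
  ]
}}

```text
clock: 60.15
tool_pos: [0.6325, -0.0235, 0.2503]
eef_rot: [0.983, 0.183, -0.002, 0.0]
contact_force: [-3.1, -0.7, 0.9]
opening: 0.18
finger_force: 30.0
```

{"name": "play_rows", "arguments": {
  "rows": [
    [0,0.0007,0,0,0,0,0],
    [0,0,0,0,0,0,0]
  ]
}}

```text
clock: 60.4
tool_pos: [0.6328, -0.0235, 0.2502]
eef_rot: [0.983, 0.183, -0.003, 0.0]
contact_force: [-5.6, -1.1, 2.4]
opening: 0.175
finger_force: 30.0
```

Run:
```python
from h import *
st(); p,R,s=tool(); im,c=shot("in5"); v,C=studfit(im,c,(.665,-.0112)); print(v,C,"F tool",(R.T@s["contact_force"]).round(2),"hub",(1000*R.T@(np.array([.665,-.0116,.0888])-p)).round(2))
g=cv2.cvtColor(im,cv2.COLOR_BGR2GRAY)
for v in range(150,262,4): print(v,[int(x) for x in g[v,306:346:4]])
```

```text
t 60.4 p [ 0.6328 -0.0235  0.2502] yaw 21.04 F [-5.63 -1.13  2.39] M [-0.299  0.988  0.037] open 0.175 ff 30.0
52.39603 [ 0.6665 -0.0107  0.102 ] F tool [-5.67 -0.96 -2.36] hub [ 35.18   0.56 161.22]
150 [137, 167, 130, 139, 182, 124, 116, 98, 98, 151]
154 [176, 157, 168, 138, 181, 186, 119, 194, 190, 196]
158 [183, 114, 168, 140, 181, 180, 117, 187, 187, 193]
162 [185, 119, 129, 138, 182, 123, 116, 189, 206, 195]
166 [191, 139, 62, 112, 130, 122, 59, 188, 195, 191]
170 [101, 63, 63, 49, 53, 75, 60, 60, 69, 191]
174 [59, 44, 57, 103, 100, 67, 81, 53, 54, 53]
178 [72, 64, 70, 63, 64, 61, 61, 63, 58, 45]
182 [58, 65, 56, 66, 65, 64, 63, 64, 62, 67]
186 [67, 62, 66, 64, 64, 62, 63, 63, 62, 60]
190 [60, 67, 70, 62, 66, 65, 60, 67, 66, 67]
194 [63, 65, 66, 58, 62, 62, 64, 61, 58, 64]
198 [63, 59, 66, 62, 63, 65, 63, 65, 58, 60]
202 [59, 63, 65, 63, 66, 64, 62, 56, 61, 62]
206 [66, 64, 59, 61, 58, 66, 62, 64, 55, 59]
210 [59, 61, 61, 61, 61, 65, 64, 59, 65, 70]
214 [64, 60, 65, 57, 64, 61, 68, 66, 59, 64]
218 [61, 66, 67, 60, 65, 63, 62, 65, 64, 60]
222 [88, 62, 60, 56, 67, 62, 63, 74, 78, 128]
226 [124, 133, 96, 63, 61, 65, 84, 118, 124, 123]
230 [126, 128, 109, 108, 127, 120, 127, 123, 129, 126]
234 [125, 124, 108, 110, 129, 120, 103, 100, 123, 121]
238 [126, 121, 111, 111, 126, 120, 98, 98, 100, 127]
242 [47, 101, 100, 101, 101, 101, 99, 106, 102, 29]
246 [67, 132, 132, 132, 137, 132, 128, 129, 132, 33]
250 [57, 132, 133, 134, 130, 127, 133, 129, 129, 21]
254 [42, 133, 133, 129, 130, 132, 131, 130, 128, 12]
258 [33, 129, 135, 133, 130, 132, 130, 127, 131, 30]
```

Contact at 5.7 N, with the stem visible through to the far side and the head against the flat. I'll release, lift, and turn toward the far hub for the same kind of view.

{"name": "play_rows", "arguments": {
  "rows": [
    [0,-0.0004,0,0,0,0,0],
    [60,0,0,0,0,0,0],
    [60,0,0,0,0,0,0],
    [60,0,0,0,0,0,0],
    [60,0,0,-0.02,0,0,0],
    [60,0,0,-0.05,0,0,0],
    [100,0,0,0,0,0,-10.4],
    [100,0,0,0,0,0,-10.4]
  ]
}}

```text
clock: 61.45
tool_pos: [0.6339, -0.0231, 0.323]
eef_rot: [0.933, 0.36, 0.001, 0.001]
contact_force: [-0.0, 0.4, -0.2]
opening: 0.803
finger_force: 0.0
```

{"name": "play_rows", "arguments": {
  "rows": [
    [100,0,0,0,0,0,-10.4],
    [100,0,0,0,0,0,-10.4],
    [100,0,0,0,0,0,-10.4],
    [100,0,0,0,0,0,-10.4],
    [100,0,0,0,0,0,-10.4],
    [100,0,0,0,0,0,-10.4],
    [100,0,0,0,0,0,-10.4],
    [100,0,0,0,0,0,-10.4]
  ]
}}

```text
clock: 62.45
tool_pos: [0.6337, -0.0234, 0.322]
eef_rot: [0.459, 0.888, -0.001, 0.0]
contact_force: [-1.3, 0.0, -0.3]
opening: 1.0
finger_force: 0.0
```

{"name": "play_rows", "arguments": {
  "rows": [
    [100,0,0,0,0,0,-10.4],
    [100,0,0,0,0,0,-10.4],
    [100,0,0,0,0,0,-10.4],
    [100,0,0,0,0,0,-10.4],
    [100,0,0,0,0,0,-10.4],
    [100,0,0,0,0,0,-10.4],
    [100,0,0,0,0,0,-10.4],
    [100,0,0,0,0,0,-10.4]
  ]
}}

```text
clock: 63.45
tool_pos: [0.6338, -0.0237, 0.3219]
eef_rot: [-0.246, 0.969, -0.001, -0.0]
contact_force: [-0.1, -0.6, -1.1]
opening: 1.002
finger_force: 0.0
```

Run:
```python
from h import *
st(); X,Rt=viewpose([.536,.295,.089],212,50,.15); goR(X,Rt); print(tool()[2]["q"].round(2))
```

```text
t 63.45 p [ 0.6338 -0.0237  0.3219] yaw -151.47 F [-0.1  -0.55 -1.13] M [ 0.122 -0.117 -0.024] open 1.002 ff 0.0
turn tool deg [ -1.6  -50.06  -3.21] | then shift mm [ 58.4 322.8  45.7] | shift first mm [ 22.  322.1  73.6] target [0.461 0.249 0.248]
[ 0.46  0.99 -1.02  1.59  0.92  1.11  1.27]
```

{"name": "play_rows", "arguments": {
  "rows": [
    [100,0.0037,0.0537,0,0,0,0],
    [100,0.0037,0.0537,0,0,0,0],
    [100,0.0037,0.0537,0,0,0,0],
    [100,0.0037,0.0537,0,0,0,0],
    [100,0.0037,0.0537,0,0,0,0],
    [100,0.0037,0.0537,0,0,0,0],
    [100,0,0,0,-0.16,-5,-0.32],
    [100,0,0,0,-0.16,-5,-0.32]
  ]
}}

```text
clock: 64.45
tool_pos: [0.4615, 0.2511, 0.322]
eef_rot: [-0.249, 0.964, 0.024, 0.085]
contact_force: [-0.2, 0.0, 0.4]
opening: 0.999
finger_force: 0.0
```

{"name": "play_rows", "arguments": {
  "rows": [
    [100,0,0,0,-0.16,-5,-0.32],
    [100,0,0,0,-0.16,-5,-0.32],
    [100,0,0,0,-0.16,-5,-0.32],
    [100,0,0,0,-0.16,-5,-0.32],
    [100,0,0,0,-0.16,-5,-0.32],
    [100,0,0,0,-0.16,-5,-0.32],
    [100,0,0,0,-0.16,-5,-0.32],
    [100,0,0,0,-0.16,-5,-0.32]
  ]
}}

```text
clock: 65.45
tool_pos: [0.4621, 0.2501, 0.3221]
eef_rot: [-0.246, 0.871, 0.116, 0.409]
contact_force: [0.8, 0.1, -0.5]
opening: 1.0
finger_force: 0.0
```

Run:
```python
from h import *
st(); X,Rt=viewpose([.536,.295,.089],212,50,.15); goR(X,Rt); print(tool()[2]["q"].round(2))
```

```text
t 65.45 p [0.4621 0.2501 0.3221] yaw -148.47 F [ 0.84  0.06 -0.48] M [-0.312  0.553  0.06 ] open 1.0 ff 0.0
turn tool deg [-0.27  0.27 -0.3 ] | then shift mm [58.3 -0.4 46.6] | shift first mm [58.5 -0.5 46.3] target [0.461 0.249 0.247]
[ 0.    0.92 -1.03  2.31  2.42  1.04 -0.62]
```

{"name": "play_rows", "arguments": {
  "rows": [
    [100,0.029,0,0.023,0,0,0],
    [100,0.029,0,0.023,0,0,0],
    [100,0,0,0,0,0,0],
    [100,0,0,0,0,0,0]
  ]
}}

```text
clock: 65.95
tool_pos: [0.46, 0.2496, 0.2485]
eef_rot: [-0.247, 0.872, 0.116, 0.407]
contact_force: [0.9, 0.4, 0.9]
opening: 0.996
finger_force: 0.0
```

Run:
```python
from h import *
st(); C=(.536,.2948); zs=np.arange(.0996,.083,-.0012)
a,c=avg(10); np.save("pics/of1a.npy",a);np.save("pics/of1.npy",np.vstack([c[0],c[1]])); table(a,c,C,np.arange(150,276,3),zs)
```

```text
t 65.95 p [0.46   0.2496 0.2485] yaw -148.43 F [0.94 0.37 0.9 ] M [-0.292  0.482  0.021] open 0.996 ff 0.0
      150 153 156 159 162 165 168 171 174 177 180 183 186 189 192 195 198 201 204 207 210 213 216 219 222 225 228 231 234 237 240 243 246 249 252 255 258 261 264 267 270 273
 99.6  46  42  42  44  46  47  49  49  49  50  51  52  52  54  54  52  53  53  53  54  55  55  54  55  55  55  55  54  53  53  51  53  53  53  52  51  53  54  52  55  57  60
 98.4  49  45  46  43  46  49  49  49  50  51  52  52  53  52  52  52  53  54  53  54  54  56  56  55  55  53  54  53  53  53  53  52  52  52  51  49  52  55  56  54  56  59
 97.2  59  58  60  58  54  48  50  48  48  51  51  52  52  51  52  51  52  53  54  54  55  54  55  54  53  54  53  52  53  52  52  50  51  52  49  49  51  58  62  62  63  63
 96.0  81  79  76  71  59  46  47  47  50  50  52  51  51  51  52  51  53  54  55  65  66  63  61  61  64  66  63  55  48  47  48  49  48  49  47  47  48  55  65  70  70  74
 94.8  99  97  95  88  67  44  42  48  50  50  50  53  52  52  53  53  53  54  66  74  75  73  71  70  71  76  73  65  53  
[... 916 characters left out ...]
  69
 87.6  92  92  93  82  64  48  43  49  54  52  53  53  52  51  68 106 112 112 112 110 110 108  96  92  96  98 101 105 105 106 107 106 108  99  74  59  58  56  45  42  47  60
 86.4  92  92  92  82  63  50  48  52  54  52  51  52  52  51  68 106 111 111 112 111 111 111  98  92  96  98 103 109 109 109 109 109 110 100  69  50  49  48  49  44  44  51
 85.2  91  91  90  85  73  61  59  63  64  63  63  61  61  58  74 106 111 112 110 112 112 109  99  92  96  98 103 108 108 108 109 108 109 102  75  56  55  54  55  54  55  60
 84.0  92  91  91  87  79  74  73  74  73  72  71  72  70  71  80 107 112 112 111 112 111 110  98  91  96  97 103 108 108 108 108 108 110 104  85  68  68  70  69  69  69  69
```

Run:
```python
from h import *
X,Rt=viewpose([.536,.295,.089],124,50,.15)
p,R,s=tool(); goR(X,Rt); print("vertical axis in tool * -88:",(R.T@np.array([0,0,1])*-87.5).round(2))
# pose after retreat & vertical rotation
p2=p-R[:,2]*.06-R[:,0]*.04; R2=Ro.from_euler('z',-87.5,degrees=True).as_matrix()@R
print("p2",p2.round(3),"remaining",(R2.T@(X-p2)).round(4))
```

```text
turn tool deg [67.23 -0.15 56.35] | then shift mm [ 53.2  89.8 -64.2] | shift first mm [-55.9  86.9  65.9] target [0.487 0.368 0.247]
vertical axis in tool * -88: [66.96 -0.19 56.32]
p2 [0.442 0.238 0.316] remaining [ 0.1057  0.1101 -0.0186]
```

{"name": "play_rows", "arguments": {
  "rows": [
    [100,-0.04,0,-0.06,0,0,0],
    [100,0,0,0,5.6,0,4.7],
    [100,0,0,0,5.6,0,4.7],
    [100,0,0,0,5.6,0,4.7],
    [100,0,0,0,5.6,0,4.7],
    [100,0,0,0,5.6,0,4.7],
    [100,0,0,0,5.6,0,4.7],
    [100,0,0,0,5.6,0,4.7]
  ]
}}

```text
clock: 67.45
tool_pos: [0.4444, 0.24, 0.3067]
eef_rot: [0.155, 0.894, -0.072, 0.415]
contact_force: [0.8, -0.7, 0.2]
opening: 1.002
finger_force: 0.0
```

{"name": "play_rows", "arguments": {
  "rows": [
    [100,0,0,0,5.6,0,4.7],
    [100,0,0,0,5.6,0,4.7],
    [100,0,0,0,5.6,0,4.7],
    [100,0,0,0,5.6,0,4.7],
    [100,0,0,0,5.6,0,4.7],
    [100,0,0,0,0,0,0]
  ]
}}

```text
clock: 68.2
tool_pos: [0.4449, 0.2402, 0.3066]
eef_rot: [0.425, 0.801, -0.198, 0.372]
contact_force: [0.4, -0.8, -0.3]
opening: 0.998
finger_force: 0.0
```

Run:
```python
from h import *
st(); X,Rt=viewpose([.536,.295,.089],124,50,.15); goR(X,Rt); print(tool()[2]["q"].round(2))
```

```text
t 68.2 p [0.4449 0.2402 0.3066] yaw 124.09 F [ 0.39 -0.85 -0.28] M [ 0.563  0.338 -0.018] open 0.998 ff 0.0
turn tool deg [-0.02 -0.17  0.06] | then shift mm [ 99.2 106.7 -26.2] | shift first mm [ 99.1 106.8 -26. ] target [0.486 0.369 0.247]
[-0.3   0.98 -0.94  2.01  1.32  1.68 -1.41]
```

{"name": "play_rows", "arguments": {
  "rows": [
    [100,0.01,0.053,-0.026,0,0,0],
    [100,0.02,0.054,0,0,0,0],
    [100,0.035,0,0,0,0,0],
    [100,0.034,0,0,0,0,0],
    [100,0,0,0,0,0,0],
    [100,0,0,0,0,0,0]
  ]
}}

```text
clock: 68.95
tool_pos: [0.487, 0.3684, 0.2484]
eef_rot: [0.425, 0.801, -0.198, 0.372]
contact_force: [-0.3, -0.3, -0.3]
opening: 1.004
finger_force: 0.0
```

Run:
```python
from h import *
st(); C=(.536,.2948); zs=np.arange(.0996,.083,-.0012)
a,c=avg(10); np.save("pics/of2a.npy",a);np.save("pics/of2.npy",np.vstack([c[0],c[1]])); table(a,c,C,np.arange(66,189,3),zs)
```

```text
t 68.95 p [0.487  0.3684 0.2484] yaw 124.09 F [-0.33 -0.26 -0.26] M [0.547 0.27  0.037] open 1.004 ff 0.0
       66  69  72  75  78  81  84  87  90  93  96  99 102 105 108 111 114 117 120 123 126 129 132 135 138 141 144 147 150 153 156 159 162 165 168 171 174 177 180 183 186
 99.6  53  49  50  52  53  52  54  56  57  58  59  59  59  61  62  61  64  64  64  63  62  62  62  62  63  61  61  59  59  59  58  57  58  57  57  58  56  55  55  54  54
 98.4  53  49  50  53  54  55  54  55  56  57  58  58  60  59  59  62  61  62  61  61  60  60  60  62  60  60  59  60  59  59  58  57  57  57  57  57  56  55  54  52  52
 97.2  51  50  52  53  54  56  55  55  56  56  58  58  57  58  60  59  61  61  61  60  58  60  60  60  60  60  60  59  58  58  57  57  56  57  56  56  54  53  54  53  55
 96.0  56  53  56  57  57  57  61  69  61  58  56  64  66  64  57  57  57  59  57  58  58  57  57  58  61  60  58  59  64  63  59  57  56  58  60  58  51  49  54  65  79
 94.8  58  58  58  60  70  89 115 131 118 100 102 111 122 107  59  52  52  50  51  51  52  52  53  53  58  60  60  58  77 112 106  91  79  78  9
[... 855 characters left out ...]
 163 163 167 170 168
 87.6 155 145 136 140 153 155 150 143 136 130 128 126 127 113  61  47  49  50  48  51  53  49  49  49  49  48  51  53  63  86 114 129 134 140 146 154 157 161 163 163 168
 86.4 136 121 120 131 139 134 128 126 126 126 126 126 128 112  59  48  48  50  49  50  50  49  49  48  48  49  49  48  58  85 114 126 126 126 127 130 139 147 154 158 162
 85.2 117 117 119 123 125 125 127 126 126 126 125 127 128 112  64  53  53  53  55  56  54  54  52  53  53  54  52  54  64  84 114 125 126 126 127 125 126 127 131 141 151
 84.0 117 117 119 122 125 126 126 125 126 126 126 125 127 118  88  81  81  81  81  81  79  79  77  77  79  77  77  79  86  86 114 126 126 126 127 125 126 126 126 126 128
```

This view is clear. The slot (108–150°, centre about 129°) shows the dark hole at 111–137° with plain stud from 138° on. The hole axis is therefore about 117°, and the nut needs about 12° more clockwise. I'll grip its flats.

Run:
```python
from h import *
_,Rt=viewpose([0,0,0],159,0,.1); goR(np.array([.536,.2948,.30]),Rt)
```

```text
turn tool deg [-15.28  48.24 -32.73] | then shift mm [-72.7 -51.5 -52.1] | shift first mm [-97.3  -0.5  34.5] target [0.536 0.295 0.3  ]
```

{"name": "play_rows", "arguments": {
  "rows": [
    [100,-0.049,0,0.017,0,0,0],
    [100,-0.048,0,0.017,0,0,0],
    [100,0,0,0,-1.53,4.82,-3.27],
    [100,0,0,0,-1.53,4.82,-3.27],
    [100,0,0,0,-1.53,4.82,-3.27],
    [100,0,0,0,-1.53,4.82,-3.27],
    [100,0,0,0,-1.53,4.82,-3.27],
    [100,0,0,0,-1.53,4.82,-3.27]
  ]
}}

```text
clock: 70.45
tool_pos: [0.536, 0.2956, 0.3]
eef_rot: [0.289, 0.941, -0.082, 0.154]
contact_force: [0.1, -0.7, 0.6]
opening: 0.997
finger_force: 0.0
```

{"name": "play_rows", "arguments": {
  "rows": [
    [100,0,0,0,-1.53,4.82,-3.27],
    [100,0,0,0,-1.53,4.82,-3.27],
    [100,0,0,0,-1.53,4.82,-3.27],
    [100,0,0,0,-1.53,4.82,-3.27],
    [100,0,0,0,0,0,0]
  ]
}}

```text
clock: 71.08
tool_pos: [0.5367, 0.2949, 0.2993]
eef_rot: [0.184, 0.983, -0.0, 0.0]
contact_force: [0.3, -0.1, -0.1]
opening: 1.002
finger_force: 0.0
```

Run:
```python
from h import *
st(); _,Rt=viewpose([0,0,0],159,0,.1); goR(np.array([.536,.2948,.22]),Rt); print(tool()[2]["q"].round(2))
```

```text
t 71.08 p [0.5367 0.2949 0.2993] yaw 158.84 F [ 0.33 -0.12 -0.13] M [-0.043 -0.156  0.041] open 1.002 ff 0.0
turn tool deg [-0.04  0.03 -0.16] | then shift mm [ 0.6 -0.3 79.3] | shift first mm [ 0.6 -0.3 79.3] target [0.536 0.295 0.22 ]
[ 0.02  1.16 -1.32  1.67  1.17  1.3  -0.34]
```

{"name": "play_rows", "arguments": {
  "rows": [
    [100,0,0,0.03,0,0,0],
    [100,0,0,0.03,0,0,0],
    [100,0,0,0.019,0,0,0],
    [0,0,0,0,0,0,0],
    [0,0,0,0,0,0,0],
    [0,0,0,0,0,0,0],
    [0,0,0,0,0,0,0],
    [0,0,0,0,0,0,0]
  ],
  "grip_force": 60
}}

```text
clock: 72.08
tool_pos: [0.5361, 0.2955, 0.2215]
eef_rot: [0.182, 0.983, -0.0, 0.001]
contact_force: [-0.5, -2.7, 3.5]
opening: 0.516
finger_force: 59.5
```

Run:
```python
from h import *
st()
```

```text
t 72.08 p [0.5361 0.2955 0.2215] yaw 158.98 F [-0.49 -2.66  3.54] M [-0.478  0.004 -0.023] open 0.516 ff 59.5
```

{"name": "play_rows", "arguments": {
  "rows": [
    [0,0,0,0,0,0,0],
    [0,0,0,0,0,0,5],
    [0,0,0,0,0,0,5],
    [0,0,0,0,0,0,5],
    [0,0,0,0,0,0,0],
    [0,0,0,0,0,0,0]
  ]
}}

```text
clock: 72.82
tool_pos: [0.5361, 0.2954, 0.2215]
eef_rot: [0.309, 0.951, -0.0, 0.001]
contact_force: [-1.2, -2.1, 5.5]
opening: 0.515
finger_force: 59.6
```

Run:
```python
from h import *
st()
```

```text
t 72.83 p [0.5361 0.2954 0.2215] yaw 143.97 F [-1.17 -2.12  5.51] M [-0.726  0.167 -0.049] open 0.515 ff 59.6
```

{"name": "play_rows", "arguments": {
  "rows": [
    [100,0,0,0,0,0,0],
    [100,0,0,0,0,0,0],
    [100,0,0,0,0,0,0],
    [100,0,0,-0.04,0,0,0],
    [100,0,0,-0.04,0,0,0],
    [100,0,0,0,0,0,-9.3],
    [100,0,0,0,0,0,-9.3],
    [100,0,0,0,0,0,-9.3]
  ]
}}

```text
clock: 73.82
tool_pos: [0.536, 0.2958, 0.3009]
eef_rot: [0.068, 0.998, -0.0, 0.0]
contact_force: [-0.8, -0.3, -1.4]
opening: 0.998
finger_force: 0.0
```

{"name": "play_rows", "arguments": {
  "rows": [
    [100,0,0,0,0,0,-9.3],
    [100,0.003,-0.053,0,0,0,0],
    [100,0,-0.053,0,0,0,0],
    [100,0,-0.052,0,0,0,0],
    [100,0,0,0,0,0,0],
    [100,0,0,0,0,0,0]
  ]
}}

```text
clock: 74.58
tool_pos: [0.5363, 0.1382, 0.3011]
eef_rot: [-0.01, 1.0, 0.001, 0.0]
contact_force: [0.3, 1.1, 0.4]
opening: 0.998
finger_force: 0.0
```

Run:
```python
from h import *
st(); im,c=shot("pq"); q=pinfit(im,c,(.465,.137)); print(q)
if q:
    h=q[0]["headc"]; go([h[0],h[1],.1690],q[0]["stem_az"])
```

```text
t 74.58 p [0.5363 0.1382 0.3011] yaw -178.8 F [0.33 1.1  0.39] M [ 0.098 -0.175 -0.034] open 0.998 ff 0.0
[{'area': 544, 'head': array([0.4135, 0.1507]), 'stem_az': np.float64(-173.2), 'headbox': (17.5, 31.1), 'rect': (34.4, 17.5), 'headc': array([0.4134, 0.1507])}]
yaw -178.73 turn z -5.53 shift mm [120.57  26.2  132.23] tilt fix [0.08 0.05 0.  ] q [ 0.33  1.15 -1.39  1.85  1.2   1.3   0.16]
```

The pin has been knocked aside, to about (0.413, 0.151). I'll move 60 mm toward it and measure again.

{"name": "play_rows", "arguments": {
  "rows": [
    [100,0.03,0.006,0,0,0,0],
    [100,0.03,0.006,0,0,0,0],
    [100,0,0,0,0,0,0],
    [100,0,0,0,0,0,0]
  ]
}}

```text
clock: 75.12
tool_pos: [0.4766, 0.1495, 0.3011]
eef_rot: [-0.011, 1.0, 0.0, 0.001]
contact_force: [-0.8, -0.1, 0.6]
opening: 0.999
finger_force: 0.0
```

Run:
```python
from h import *
st(); im,c=shot("pq2"); q=pinfit(im,c,(.40,.15),r=.085); print(q)
for k in q:
    h=k["headc"]; go([h[0],h[1],.1690],k["stem_az"])
```

```text
t 75.12 p [0.4766 0.1495 0.3011] yaw -178.75 F [-0.84 -0.06  0.6 ] M [ 0.068 -0.108 -0.026] open 0.999 ff 0.0
[{'area': 825, 'head': array([0.414 , 0.1506]), 'stem_az': np.float64(-174.2), 'headbox': (17.0, 27.5), 'rect': (80.2, 17.3), 'headc': array([0.414 , 0.1506])}]
yaw -178.82 turn z -4.62 shift mm [ 62.36   7.74 131.96] tilt fix [0.03 0.07 0.  ] q [ 0.3   1.11 -1.4   2.01  1.21  1.24 -0.01]
```

{"name": "play_rows", "arguments": {
  "rows": [
    [100,0,0,0,0,0,-4.6],
    [100,0.0312,0.0039,0,0,0,0],
    [100,0.0312,0.0039,0.03,0,0,0],
    [100,0,0,0.05,0,0,0],
    [100,0,0,0.035,0,0,0],
    [60,0,0,0.013,0,0,0],
    [60,0,0,0.003,0,0,0],
    [60,0,0,0,0,0,0]
  ],
  "grip_force": 30
}}

```text
clock: 76.18
tool_pos: [0.4138, 0.1502, 0.1707]
eef_rot: [-0.05, 0.999, 0.0, 0.001]
contact_force: [-0.1, 0.7, 0.3]
opening: 0.684
finger_force: 0.0
```

Run:
```python
from h import *
st(); go([.414,.1506,.169],185.8)
```

```text
t 76.17 p [0.4138 0.1502 0.1707] yaw -174.24 F [-0.13  0.66  0.26] M [ 0.053 -0.127  0.024] open 0.684 ff 0.0
yaw -174.24 turn z -0.04 shift mm [-0.24  0.37  1.75] tilt fix [0.04 0.12 0.  ] q [ 0.21  1.3  -1.24  2.22  1.55  1.15 -0.29]
```

{"name": "play_rows", "arguments": {
  "rows": [
    [0,0,0,0,0,0,0],
    [0,0,0,0,0,0,0],
    [0,0,0,0,0,0,0],
    [0,0,0,0,0,0,0],
    [0,0,0,0,0,0,0],
    [0,0,0,0,0,0,0],
    [0,0,0,0,0,0,0],
    [0,0,0,0,0,0,0]
  ]
}}

```text
clock: 77.18
tool_pos: [0.4133, 0.1499, 0.1699]
eef_rot: [-0.051, 0.999, -0.0, 0.0]
contact_force: [-0.1, 0.5, 2.6]
opening: 0.178
finger_force: 30.0
```

Run:
```python
from h import *
st(); a=np.radians(118); go([.536-.1*np.cos(a)-.0008*np.sin(a),.2950-.1*np.sin(a)+.0008*np.cos(a),.295],118)
```

```text
t 77.17 p [0.4133 0.1499 0.1699] yaw -174.2 F [-0.12  0.48  2.63] M [ 0.031 -0.18   0.047] open 0.178 ff 30.0
yaw -174.2 turn z 67.8 shift mm [ -29.48  175.66 -125.09] tilt fix [-0.01  0.04 -0.  ] q [ 0.21  1.3  -1.24  2.22  1.55  1.15 -0.29]
```

{"name": "play_rows", "arguments": {
  "rows": [
    [0,0,0,-0.03,0,0,0],
    [0,0,0,-0.05,0,0,0],
    [0,0,0,-0.045,0,0,0],
    [0,0,0,0,0,0,9.7],
    [0,0,0,0,0,0,9.7],
    [0,0,0,0,0,0,9.7],
    [0,0,0,0,0,0,9.7],
    [0,0,0,0,0,0,9.7]
  ]
}}

```text
clock: 78.18
tool_pos: [0.4131, 0.1497, 0.2946]
eef_rot: [0.367, 0.93, -0.0, 0.0]
contact_force: [1.1, 0.9, -1.0]
opening: 0.176
finger_force: 30.0
```

{"name": "play_rows", "arguments": {
  "rows": [
    [0,0,0,0,0,0,9.7],
    [0,0,0,0,0,0,9.6],
    [0,-0.0074,0.044,0,0,0,0],
    [0,-0.0074,0.044,0,0,0,0],
    [0,-0.0074,0.044,0,0,0,0],
    [0,-0.0074,0.0437,0.02,0,0,0],
    [0,0,0,0,0,0,0],
    [0,0,0,0,0,0,0]
  ]
}}

```text
clock: 79.18
tool_pos: [0.5813, 0.2062, 0.2746]
eef_rot: [0.515, 0.857, -0.0, -0.0]
contact_force: [-0.8, -0.3, 0.1]
opening: 0.179
finger_force: 30.0
```

Run:
```python
from h import *
st(); p,R,s=tool(); a,c=avg(6); im=np.clip(a,0,255).astype(np.uint8); cv2.imwrite("pics/fn2.png",im)
v,C=studfit(im,c,(.536,.295)); print(v,C)
print("hub in tool",(1000*R.T@(C-p)).round(2),"stem y",stem(im,c,p,R,.1619))
f=slotfit(im,c,C); print(f.astype(int).tolist())
```

```text
t 79.17 p [0.5813 0.2062 0.2746] yaw 118.07 F [-0.84 -0.26  0.1 ] M [ 0.008 -0.065 -0.01 ] open 0.179 ff 30.0
53.985104 [0.536 0.294 0.102]
hub in tool [ 98.75   1.55 172.62] stem y [np.float64(-0.5), np.float64(-0.5), np.float64(-0.5), np.float64(-0.5), np.float64(-4.5)]
[157, 157, 159, 162, 163, 163, 163, 163, 163, 164, 164, 164, 165, 165, 164, 165, 164, 165, 166, 167, 163, 156, 147, 142, 142, 147, 154, 160, 164, 167, 168, 170, 173, 176, 179, 180, 180, 181, 183, 184, 183, 182, 182, 182, 181, 180, 179, 177, 175, 170, 164, 156, 150, 145, 143, 145, 149, 154, 156, 157]
```

{"name": "play_rows", "arguments": {
  "rows": [
    [0,0,0,0,0,0,4.6],
    [0,0,-0.0059,0,0,0,0],
    [0,0,0,0.012,0,0,0],
    [0,0,0,0.0119,0,0,0],
    [0,0,0,0,0,0,0],
    [0,0,0,0,0,0,0]
  ]
}}

```text
clock: 80.22
tool_pos: [0.5769, 0.204, 0.2509]
eef_rot: [0.549, 0.836, 0.0, 0.0]
contact_force: [0.1, -0.2, -1.1]
opening: 0.178
finger_force: 30.0
```

Run:
```python
from h import *
st(); p,R,s=tool(); a,c=avg(8); im=np.clip(a,0,255).astype(np.uint8); cv2.imwrite("pics/fn3.png",im)
v,C=studfit(im,c,(.536,.294)); print(v,C); h=R.T@(C-p)
print("hub in tool",(1000*h).round(2),"stem y",stem(im,c,p,R,.1619))
f=slotfit(im,c,C); print(f.astype(int).tolist())
ys=np.arange(-.010,.0101,.0005); g=a.mean(2).astype(np.float32); print((ys*1e4).astype(int).tolist())
for rr in (.0155,.018,.0205):
    X=np.array([R@np.array([h[0]-rr,y,h[2]+.006])+p for y in ys]); uv=proj(c,X).astype(np.float32)
    print(rr,cv2.remap(g,uv[:,0][None],uv[:,1][None],cv2.INTER_LINEAR)[0].astype(int).tolist())
# nut flat lower edge at z=.084: scan x at several y
for y in (-.010,-.005,0,.005,.010):
    xs=np.arange(-.027,-.0199,.0004); X=np.array([R@np.array([h[0]+x,y+h[1],h[2]+.018])+p for x in xs]); uv=proj(c,X).astype(np.float32)
    v=cv2.remap(g,uv[:,0][None],uv[:,1][None],cv2.INTER_LINEAR)[0]; print(y,v.astype(int).tolist())
```

```text
t 80.22 p [0.5769 0.204  0.2509] yaw 113.4 F [ 0.07 -0.19 -1.08] M [-0.067 -0.12  -0.036] open 0.178 ff 30.0
46.880272 [0.5365 0.293  0.102 ]
hub in tool [ 97.68  -1.76 148.89] stem y [np.float64(-0.5), np.float64(-0.5), np.float64(-0.5), np.float64(-0.5), np.float64(-3.25)]
[130, 130, 129, 128, 129, 132, 135, 135, 135, 135, 134, 134, 134, 134, 135, 136, 136, 137, 137, 138, 139, 138, 135, 126, 117, 112, 112, 115, 119, 122, 126, 129, 130, 129, 130, 130, 131, 133, 135, 139, 142, 140, 136, 134, 137, 138, 136, 134, 132, 129, 125, 123, 124, 127, 131, 135, 135, 132, 131, 130]
[-100, -95, -90, -84, -79, -74, -69, -64, -59, -54, -49, -44, -39, -34, -29, -24, -19, -14, -9, -4, 0, 5, 10, 15, 20, 25, 30, 35, 40, 45, 50, 55, 60, 65, 70, 75, 80, 85, 90, 95, 100]
0.0155 [141, 142, 142, 142, 142, 124, 110, 137, 144, 143, 143, 142, 141, 142, 143, 143, 143, 143, 142, 142, 141, 142, 143, 143, 137, 131, 140, 142, 143, 142, 143, 142, 142, 141, 141, 141, 142, 141, 141, 142, 144]
0.018 [130, 132, 132, 132, 132, 115, 117, 142, 146, 146, 146, 144, 143, 142, 142, 142, 144, 143, 142, 142, 143, 143, 142, 142, 132, 132, 144, 145, 145, 145, 145, 145, 145, 145, 144, 145, 144, 139, 135, 139, 144]
0.0205 [144, 145, 145, 144, 143, 144, 143, 145, 146, 147, 146, 143, 142, 142, 143, 143, 144, 143, 142, 142, 143, 143, 142, 141, 140, 143, 143, 144, 145, 146, 146, 144, 142, 142, 141, 142, 141, 142, 143, 143, 144]
-0.01 [162, 166, 168, 168, 168, 168, 167, 167, 167, 167, 165, 164, 163, 161, 143, 128, 142, 145]
-0.005 [163, 163, 164, 164, 163, 163, 164, 163, 163, 164, 165, 166, 167, 159, 142, 135, 144, 145]
0 [168, 168, 168, 168, 167, 168, 168, 169, 170, 169, 170, 171, 172, 154, 138, 140, 142, 143]
0.005 [171, 169, 167, 166, 166, 167, 166, 166, 165, 166, 166, 167, 166, 144, 131, 142, 144, 143]
0.01 [164, 166, 166, 166, 166, 166, 167, 167, 167, 166, 166, 167, 157, 140, 135, 142, 143, 142]
```

The slot edges are at y = −7.0 and +2.3 mm in the tool frame, the hub axis at −1.8 and the stem at −0.5. Shifting −1.4 mm and pushing in.

{"name": "play_rows", "arguments": {
  "rows": [
    [0,0,-0.0014,0,0,0,0],
    [0,0.008,0,0,0,0,0],
    [0,0.006,0,0,0,0,0],
    [0,0.005,0,0,0,0,0],
    [0,0.004,0,0,0,0,0],
    [0,0.004,0,0,0,0,0]
  ]
}}

```text
clock: 81.38
tool_pos: [0.5648, 0.2284, 0.251]
eef_rot: [0.549, 0.836, 0.0, 0.0]
contact_force: [-0.4, 0.2, -0.3]
opening: 0.178
finger_force: 30.0
```

{"name": "play_rows", "arguments": {
  "rows": [
    [0,0.003,0,0,0,0,0],
    [0,0.003,0,0,0,0,0],
    [0,0,0,0,0,0,0]
  ]
}}

```text
clock: 81.75
tool_pos: [0.5624, 0.2338, 0.251]
eef_rot: [0.549, 0.836, 0.0, 0.0]
contact_force: [1.1, 0.4, 0.2]
opening: 0.177
finger_force: 30.0
```

Run:
```python
from h import *
st(); p,R,s=tool(); print("F tool",(R.T@s["contact_force"]).round(2),"hub",(1000*R.T@(np.array([.5363,.2935,.0888])-p)).round(2))
```

```text
t 81.75 p [0.5624 0.2338 0.251 ] yaw 113.41 F [1.06 0.39 0.25] M [-0.054 -0.085 -0.014] open 0.177 ff 30.0
F tool [-0.07  1.13 -0.25] hub [ 65.16  -0.28 162.21]
```

{"name": "play_rows", "arguments": {
  "rows": [
    [0,0.005,0,0,0,0,0],
    [0,0.006,0,0,0,0,0],
    [0,0.006,0,0,0,0,0],
    [0,0,0,0,0,0,0]
  ]
}}

```text
clock: 82.25
tool_pos: [0.5553, 0.25, 0.2511]
eef_rot: [0.549, 0.836, 0.0, 0.0]
contact_force: [-0.6, 0.1, -1.1]
opening: 0.177
finger_force: 30.0
```

{"name": "play_rows", "arguments": {
  "rows": [
    [0,0.004,0,0,0,0,0],
    [0,0.003,0,0,0,0,0],
    [0,0.002,0,0,0,0,0],
    [0,0,0,0,0,0,0]
  ]
}}

```text
clock: 82.75
tool_pos: [0.5521, 0.2576, 0.251]
eef_rot: [0.549, 0.836, 0.0, 0.0]
contact_force: [0.7, -0.3, 0.3]
opening: 0.178
finger_force: 30.0
```

{"name": "play_rows", "arguments": {
  "rows": [
    [0,0.001,0,0,0,0,0],
    [0,0,0,0,0,0,0]
  ]
}}

```text
clock: 83.0
tool_pos: [0.5518, 0.2584, 0.251]
eef_rot: [0.549, 0.836, 0.0, 0.0]
contact_force: [-0.1, -0.3, -1.5]
opening: 0.174
finger_force: 30.0
```

{"name": "play_rows", "arguments": {
  "rows": [
    [0,0.0007,0,0,0,0,0],
    [0,0,0,0,0,0,0]
  ]
}}

```text
clock: 83.25
tool_pos: [0.5515, 0.2591, 0.251]
eef_rot: [0.549, 0.836, 0.0, 0.0]
contact_force: [0.0, -1.0, 0.3]
opening: 0.175
finger_force: 30.0
```

Run:
```python
from h import *
st(); p,R,s=tool(); print("F tool",(R.T@s["contact_force"]).round(2),"hub",(1000*R.T@(np.array([.5363,.2935,.0888])-p)).round(2))
```

```text
t 83.25 p [0.5515 0.2591 0.251 ] yaw 113.39 F [ 0.01 -1.    0.34] M [-0.037 -0.162 -0.054] open 0.175 ff 30.0
F tool [-0.92 -0.39 -0.34] hub [ 37.68  -0.33 162.21]
```

{"name": "play_rows", "arguments": {
  "rows": [
    [0,0.0007,0,0,0,0,0],
    [0,0,0,0,0,0,0]
  ]
}}

```text
clock: 83.5
tool_pos: [0.5512, 0.2597, 0.251]
eef_rot: [0.549, 0.836, 0.0, 0.0]
contact_force: [-0.2, -0.0, -0.9]
opening: 0.178
finger_force: 30.0
```

{"name": "play_rows", "arguments": {
  "rows": [
    [0,0.0007,0,0,0,0,0],
    [0,0,0,0,0,0,0]
  ]
}}

```text
clock: 83.75
tool_pos: [0.5509, 0.2604, 0.251]
eef_rot: [0.549, 0.836, 0.0, 0.0]
contact_force: [-0.4, -0.0, 0.6]
opening: 0.179
finger_force: 30.0
```

{"name": "play_rows", "arguments": {
  "rows": [
    [0,0.0007,0,0,0,0,0],
    [0,0,0,0,0,0,0]
  ]
}}

```text
clock: 84.0
tool_pos: [0.5506, 0.261, 0.251]
eef_rot: [0.549, 0.836, 0.0, 0.0]
contact_force: [-0.1, 0.1, -0.7]
opening: 0.175
finger_force: 30.0
```

{"name": "play_rows", "arguments": {
  "rows": [
    [0,0.0007,0,0,0,0,0],
    [0,0,0,0,0,0,0]
  ]
}}

```text
clock: 84.25
tool_pos: [0.5503, 0.2616, 0.251]
eef_rot: [0.549, 0.836, 0.0, 0.0]
contact_force: [-0.2, 0.2, -0.4]
opening: 0.181
finger_force: 30.0
```

{"name": "play_rows", "arguments": {
  "rows": [
    [0,0.0007,0,0,0,0,0],
    [0,0,0,0,0,0,0]
  ]
}}

```text
clock: 84.5
tool_pos: [0.5501, 0.2621, 0.251]
eef_rot: [0.549, 0.836, -0.0, 0.0]
contact_force: [-0.1, -0.8, -0.3]
opening: 0.179
finger_force: 30.0
```

{"name": "play_rows", "arguments": {
  "rows": [
    [0,0.0007,0,0,0,0,0],
    [0,0,0,0,0,0,0]
  ]
}}

```text
clock: 84.75
tool_pos: [0.55, 0.2624, 0.2509]
eef_rot: [0.549, 0.836, -0.0, 0.001]
contact_force: [1.4, -2.4, 0.9]
opening: 0.18
finger_force: 30.0
```

{"name": "play_rows", "arguments": {
  "rows": [
    [0,0.0007,0,0,0,0,0],
    [0,0,0,0,0,0,0]
  ]
}}

```text
clock: 85.0
tool_pos: [0.5499, 0.2627, 0.2509]
eef_rot: [0.549, 0.836, -0.001, 0.001]
contact_force: [1.6, -5.2, 1.9]
opening: 0.176
finger_force: 30.0
```

Run:
```python
from h import *
st(); p,R,s=tool(); im,c=shot("fn5"); v,C=studfit(im,c,(.5363,.295)); print(C,"F tool",(R.T@s["contact_force"]).round(2),"hub",(1000*R.T@(C-p)).round(2))
g=cv2.cvtColor(im,cv2.COLOR_BGR2GRAY)
for v in range(140,262,5): print(v,[int(x) for x in g[v,302:346:4]])
```

```text
t 85.0 p [0.5499 0.2627 0.2509] yaw 113.34 F [ 1.56 -5.21  1.94] M [-1.074 -0.452  0.01 ] open 0.176 ff 30.0
[0.5353 0.296  0.102 ] F tool [-5.41 -0.63 -1.92] hub [ 36.8   -0.27 148.83]
140 [110, 103, 104, 106, 124, 140, 135, 110, 108, 116, 109]
145 [139, 143, 141, 141, 118, 139, 133, 133, 137, 143, 143]
150 [127, 110, 105, 125, 123, 138, 135, 129, 130, 110, 108]
155 [133, 141, 139, 132, 122, 139, 137, 128, 135, 144, 142]
160 [143, 142, 142, 130, 124, 140, 137, 133, 125, 141, 141]
165 [138, 141, 143, 73, 124, 138, 135, 81, 122, 138, 139]
170 [141, 84, 70, 54, 55, 57, 53, 47, 71, 65, 130]
175 [64, 61, 76, 74, 77, 73, 72, 77, 71, 69, 70]
180 [53, 74, 71, 71, 65, 71, 65, 67, 72, 69, 68]
185 [74, 75, 72, 66, 75, 70, 70, 74, 72, 71, 73]
190 [71, 74, 71, 71, 69, 69, 68, 70, 71, 75, 70]
195 [75, 74, 69, 72, 69, 68, 64, 72, 67, 68, 73]
200 [74, 70, 70, 73, 70, 69, 74, 68, 69, 73, 73]
205 [71, 71, 72, 65, 72, 70, 67, 68, 71, 77, 71]
210 [73, 69, 67, 73, 68, 71, 70, 68, 74, 70, 76]
215 [65, 73, 75, 68, 69, 63, 68, 72, 68, 70, 69]
220 [144, 80, 71, 70, 75, 67, 73, 75, 73, 69, 136]
225 [140, 143, 141, 133, 71, 75, 77, 99, 145, 141, 142]
230 [141, 139, 140, 147, 123, 139, 135, 144, 138, 140, 140]
235 [142, 145, 144, 112, 123, 138, 134, 111, 142, 140, 145]
240 [39, 41, 115, 114, 112, 114, 110, 112, 110, 119, 35]
245 [28, 81, 143, 147, 145, 148, 146, 143, 142, 145, 21]
250 [22, 65, 143, 147, 145, 144, 144, 144, 144, 140, 31]
255 [18, 50, 143, 149, 146, 144, 149, 144, 140, 142, 33]
260 [28, 45, 141, 146, 142, 144, 146, 143, 142, 139, 24]
```

Home at 5.4 N, with the tip visible in the far slot. Releasing, lifting, and checking everything from above.

{"name": "play_rows", "arguments": {
  "rows": [
    [0,-0.0004,0,0,0,0,0],
    [60,0,0,0,0,0,0],
    [60,0,0,0,0,0,0],
    [60,0,0,0,0,0,0],
    [60,0,0,-0.02,0,0,0],
    [60,0,0,-0.05,0,0,0],
    [60,-0.02,0,-0.05,0,0,0],
    [60,0,0,0,0,0,0]
  ]
}}

```text
clock: 86.05
tool_pos: [0.5584, 0.2452, 0.3765]
eef_rot: [0.55, 0.835, 0.004, 0.002]
contact_force: [0.3, -0.2, -0.8]
opening: 0.599
finger_force: 0.0
```

Run:
```python
from h import *
st(); im,c=shot("end1"); v,C=studfit(im,c,(.5355,.2955)); u=np.array([np.cos(np.radians(293.4)),np.sin(np.radians(293.4)),0])
g=cv2.cvtColor(im,cv2.COLOR_BGR2GRAY).astype(np.float32)
rs=np.arange(.018,.06,.001); X=np.array([[C[0],C[1],.0955]+u*q for q in rs]); uv=proj(c,X).astype(np.float32)
print(C); print([(int(q*1000),int(x)) for q,x in zip(rs,cv2.remap(g,uv[:,0][None],uv[:,1][None],cv2.INTER_LINEAR)[0])])
im=cams.snapshot("scene")[:,:,::-1]; cv2.imwrite("pics/endscene.png",im); a=cv2.imread("pics/scene0.png").astype(int)
ps=cams.camera_params("scene")
for l in ("driver_grip","mat","pin_1_head","jar","tape","bin"):
    print(l,[(round(d["score"],2),(np.array(ps["R"]).T@(np.array(d["at"])-ps["t"])).round(3).tolist()) for d in finder.spot_in("scene",l) if d["score"]>.3])
im=cams.snapshot("side"); ps=cams.camera_params("side")
for l in ("driver_grip","driver_mouth","mat"):
    print("side",l,[(round(d["score"],2),(np.array(ps["R"]).T@(np.array(d["at"])-ps["t"])).round(3).tolist()) for d in finder.spot_in("side",l) if d["score"]>.3])
go([.59,.00,.38]);
```

```text
t 86.05 p [0.5584 0.2452 0.3765] yaw 113.27 F [ 0.27 -0.2  -0.8 ] M [-0.024 -0.076  0.005] open 0.599 ff 0.0
[0.5355 0.2945 0.102 ]
[(18, 130), (19, 131), (20, 133), (21, 128), (22, 136), (23, 130), (24, 119), (25, 122), (26, 136), (27, 137), (28, 134), (29, 138), (30, 136), (31, 136), (32, 135), (33, 137), (34, 138), (35, 135), (36, 139), (37, 140), (38, 138), (39, 138), (40, 137), (41, 136), (42, 136), (43, 140), (44, 138), (45, 137), (46, 136), (47, 136), (48, 137), (49, 134), (50, 140), (51, 136), (52, 112), (53, 109), (54, 111), (55, 112), (56, 112), (57, 110), (58, 110), (59, 109)]
driver_grip [(0.96, [0.406, -0.214, 0.08]), (0.72, [0.573, 0.109, 0.074]), (0.72, [0.406, -0.322, 0.058]), (0.66, [0.483, -0.03, 0.079]), (0.57, [0.317, -0.161, 0.082])]
mat [(0.84, [0.484, -0.049, 0.005])]
pin_1_head [(0.42, [0.459, -0.144, 0.012])]
jar [(0.66, [0.41, -0.325, 0.06])]
tape [(0.63, [0.705, -0.165, 0.022])]
bin [(0.68, [0.357, 0.339, 0.027])]
side driver_grip [(0.91, [0.31, -0.138, 0.071]), (0.83, [0.399, -0.191, 0.074]), (0.73, [0.567, 0.137, 0.079]), (0.69, [0.474, -0.007, 0.079])]
side driver_mouth [(0.89, [0.402, -0.191, 0.041]), (0.83, [0.566, 0.138, 0.038]), (0.82, [0.474, -0.003, 0.039]), (0.75, [0.311, -0.137, 0.037])]
side mat [(0.69, [0.551, 0.265, 0.089]), (0.59, [0.448, -0.001, -0.0])]
yaw 113.41 turn z 0 shift mm [-237.68  -67.5    -9.35] tilt fix [-0.01  0.01 -0.  ] q [ 0.1   1.   -1.25  1.63  0.99  1.27 -0.93]
```

{"name": "play_rows", "arguments": {
  "rows": [
    [60,-0.0497,-0.0053,0,0,0,0],
    [60,-0.0497,-0.0053,0,0,0,0],
    [60,-0.0497,-0.0053,0,0,0,0],
    [60,-0.0497,-0.0053,0,0,0,0],
    [60,-0.0497,-0.0053,0,0,0,0],
    [60,-0.0497,-0.0053,0,0,0,0],
    [60,-0.0497,-0.0053,0,0,0,0],
    [60,0,0,0,0,0,0]
  ]
}}

```text
clock: 87.65
tool_pos: [0.6625, -0.0946, 0.3699]
eef_rot: [0.553, 0.833, -0.001, 0.001]
contact_force: [-0.0, -0.7, -1.3]
opening: 0.602
finger_force: 0.0
```

Run:
```python
from h import *
st(); a,c=avg(4); im=np.clip(a,0,255).astype(np.uint8); v,C=studfit(im,c,(.6655,-.0112)); u=np.array([np.cos(np.radians(201)),np.sin(np.radians(201)),0]); n=np.array([-u[1],u[0],0])
g=a.mean(2).astype(np.float32); rs=np.arange(-.032,.06,.001); print(C)
for o in (0,.004,-.004):
    X=np.array([[C[0],C[1],.093]+u*q+n*o for q in rs]); uv=proj(c,X).astype(np.float32)
    print(o,[(int(round(q*1000)),int(x)) for q,x in zip(rs,cv2.remap(g,uv[:,0][None],uv[:,1][None],cv2.INTER_LINEAR)[0]) if q>.014 or q<-.014])
```

```text
t 87.65 p [ 0.6625 -0.0946  0.3699] yaw 112.83 F [-0.04 -0.66 -1.34] M [ 0.045 -0.081 -0.051] open 0.602 ff 0.0
[ 0.666  -0.0187  0.102 ]
0 [(-32, 134), (-31, 106), (-30, 74), (-29, 62), (-28, 70), (-27, 87), (-26, 93), (-25, 92), (-24, 94), (-23, 103), (-22, 117), (-21, 122), (-20, 121), (-19, 122), (-18, 122), (-17, 122), (-16, 124), (-15, 109), (14, 121), (15, 121), (16, 119), (17, 119), (18, 114), (19, 116), (20, 120), (21, 117), (22, 109), (23, 108), (24, 111), (25, 121), (26, 127), (27, 126), (28, 126), (29, 127), (30, 127), (31, 127), (32, 127), (33, 127), (34, 126), (35, 126), (36, 126), (37, 126), (38, 126), (39, 126), (40, 127), (41, 126), (42, 128), (43, 127), (44, 125), (45, 127), (46, 127), (47, 127), (48, 127), (49, 126), (50, 126), (51, 120), (52, 102), (53, 88), (54, 77), (55, 82), (56, 96), (57, 98), (58, 99), (59, 99)]
0.004 [(-32, 145), (-31, 146), (-30, 138), (-29, 110), (-28, 85), (-27, 63), (-26, 59), (-25, 60), (-24, 59), (-23, 73), (-22, 102), (-21, 121), (-20, 124), (-19, 123), (-18, 122), (-17, 123), (-16, 124), (-15, 116), (14, 124), (15, 122), (16, 121), (
[... 474 characters left out ...]
32, 68), (-31, 61), (-30, 61), (-29, 63), (-28, 70), (-27, 78), (-26, 83), (-25, 86), (-24, 87), (-23, 92), (-22, 109), (-21, 123), (-20, 126), (-19, 125), (-18, 126), (-17, 126), (-16, 123), (-15, 107), (14, 121), (15, 121), (16, 120), (17, 120), (18, 119), (19, 118), (20, 118), (21, 120), (22, 118), (23, 107), (24, 99), (25, 119), (26, 129), (27, 128), (28, 127), (29, 129), (30, 128), (31, 128), (32, 128), (33, 128), (34, 127), (35, 126), (36, 127), (37, 128), (38, 128), (39, 127), (40, 127), (41, 126), (42, 127), (43, 127), (44, 127), (45, 127), (46, 127), (47, 127), (48, 127), (49, 126), (50, 127), (51, 123), (52, 96), (53, 68), (54, 63), (55, 65), (56, 76), (57, 95), (58, 99), (59, 97)]
```

```bash
python3 -c "
from plant import r
print(r.finish_job())"
```

```text
the job is handed in; nothing more can be done
None
```

I handed the job in at about 88 s of the 210 s allowed. Both hubs present were tightened to the first click, their nuts turned on to the cross hole, and lock pins pushed in to contact, though each slot ended about 3° off its hole by my estimate. The driver is back standing upright on its mat, and the jar, tape, bin and turquoise drivers were left alone.

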